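# Reset the pill reminder tiles and shut the station

### The job

Get the pink pill station ready for the new week: slide its clear cover fully open to the stop, turn every mint-green reminder tile on the nightstand over and lay it flat on the floor of the station's open well, pink face up, then slide the cover fully shut over them. There may be three or four tiles. Leave the tumbler, the hairbrush and the dish with the keys where they are.

Things in the scene. Friction and masses are not known exactly. Their poses are not given: they have to be found in the camera images.
- organizer: pink pill station, fixed, 262 (x) x 262 (y) mm, walls 24 mm high and 6 mm thick, origin at the centre of its underside, +x to the back. Front part: open tile well, inside from x -125 to -5 and y -125 to +125 mm, floor 3 mm above the underside. Back part (x 0 to 131): two rows of closed pill cells, 23 mm high. Side rails at y +-130 reach 34 mm.
- cover (a joint): clear sliding cover, 125 x 254 x 4 mm, its top 30 mm above the station's underside. 0 m = fully shut over the well, grows as it slides along the station's +x over the pill cells, end stop fully open at 0.124 m. Stays where it is left (about 1.5 N friction).
- cover_grip (a point): centre of the rose grip bar on the cover: 12 mm along the station's x, 46 mm along y, from 30 to 56 mm above the station's underside (the point is at 45 mm); at station x = -16 mm when shut, +108 mm when open
- tile_1: reminder tile, wooden slab 60 (its x) x 44 (its y) x 14 mm (its z), 35 g, may be absent (None). Origin at the centre of the slab. Its +z side is the mint-green face (up at the start), its -z side the pink face, each with a white dot
- tile_2: reminder tile, wooden slab 60 (its x) x 44 (its y) x 14 mm (its z), 35 g, may be absent (None). Origin at the centre of the slab. Its +z side is the mint-green face (up at the start), its -z side the pink face, each with a white dot
- tile_3: reminder tile, wooden slab 60 (its x) x 44 (its y) x 14 mm (its z), 35 g, may be absent (None). Origin at the centre of the slab. Its +z side is the mint-green face (up at the start), its -z side the pink face, each with a white dot
- tile_4: reminder tile, wooden slab 60 (its x) x 44 (its y) x 14 mm (its z), 35 g, may be absent (None). Origin at the centre of the slab. Its +z side is the mint-green face (up at the start), its -z side the pink face, each with a white dot
- tumbler: glass tumbler, 70 mm diameter, 95 mm high, origin under its centre; bystander
- hairbrush: wooden hairbrush lying bristles down, about 215 mm long along its x, 66 mm wide, 29 mm high, origin under it near the middle; bystander
- dish: white ceramic dish, 120 mm diameter, 26 mm high, origin under its centre; bystander
- keyring: steel key ring with two keys, about 60 mm across, lying in the dish, origin under the ring's centre; bystander
Mind the look-alikes: they are no part of the job. What is shaped like the tile_2 but black or blue is not meant. Leave any orange look-alike of the tile_3 alone.

How it is judged:
On the way, in this order (a step that is already met when the one before it is completed fails the run):
1. the cover is slid fully open (value of joint cover above 0.118 m), for 0.2 s.
2. every tile lies flat in the well, pink face up, with the cover open (x of tile_1 in the frame of organizer between -0.12 and -0.01 m and y of tile_1 in the frame of organizer between -0.12 and 0.12 m and z of tile_1 in the frame of organizer between 0.005 and 0.015 m and angle between each of tile_1, tile_2, tile_3, tile_4's own z axis and vertical above 2.99 rad and linear speed of each of tile_1, tile_2, tile_3, tile_4 below 0.03 m/s and x of tile_2 in the frame of organizer between -0.12 and -0.01 m and y of tile_2 in the frame of organizer between -0.12 and 0.12 m and z of tile_2 in the frame of organizer between 0.005 and 0.015 m and x of tile_3 in the frame of organizer between -0.12 and -0.01 m and y of tile_3 in the frame of organizer between -0.12 and 0.12 m and z of tile_3 in the frame of organizer between 0.005 and 0.015 m and x of tile_4 in the frame of organizer between -0.12 and -0.01 m and y of tile_4 in the frame of organizer between -0.12 and 0.12 m and z of tile_4 in the frame of organizer between 0.005 and 0.015 m and value of joint cover above 0.1 m), for 0.3 s.
3. the cover is slid fully shut (value of joint cover below 0.005 m), for 0.2 s.
At the end, for the whole second after the job is handed in: Every tile present lies at rest flat (within 8 degrees) on the floor of the well with its pink face up, and the cover is shut to within 5 mm of its stop (x of tile_1 in the frame of organizer between -0.12 and -0.01 m and y of tile_1 in the frame of organizer between -0.12 and 0.12 m and z of tile_1 in the frame of organizer between 0.005 and 0.015 m and angle between each of tile_1, tile_2, tile_3, tile_4's own z axis and vertical above 2.99 rad and linear speed of each of tile_1, tile_2, tile_3, tile_4 below 0.03 m/s and x of tile_2 in the frame of organizer between -0.12 and -0.01 m and y of tile_2 in the frame of organizer between -0.12 and 0.12 m and z of tile_2 in the frame of organizer between 0.005 and 0.015 m and x of tile_3 in the frame of organizer between -0.12 and -0.01 m and y of tile_3 in the frame of organizer between -0.12 and 0.12 m and z of tile_3 in the frame of organizer between 0.005 and 0.015 m and x of tile_4 in the frame of organizer between -0.12 and -0.01 m and y of tile_4 in the frame of organizer between -0.12 and 0.12 m and z of tile_4 in the frame of organizer between 0.005 and 0.015 m and value of joint cover below 0.005 m); the robot touches nothing.
It fails at once if a bystander (tumbler, hairbrush, dish, key ring) is shifted by more than 4 cm, or the tumbler is tipped over (distance of any of tumbler, hairbrush, dish from where it was at the start of the episode above 0.04 m or distance of keyring from where it was at the start of the episode above 0.05 m or angle between tumbler's own z axis and vertical above 0.5 rad).
Of tile_1, tile_2, tile_3, tile_4 only 3 to 4 are there at a start; the rules pass over those that are not, and their reading is None.
At some moment in a run one of tile_1, tile_2, tile_3, tile_4 may be knocked a few centimetres aside while the robot is not near it.
Once in a run the grip may slacken for a moment while it holds something.
It also fails if it takes over 210 s, if anything falls off the work surface, if the arm or the gripper's body presses on something with over 40 N, if the wrist force passes 120 N, or if a joint passes its speed limit or range.

### The arm

A 6-joint arm with a two-finger parallel gripper is mounted at the origin on the work surface. World frame = base frame: x ahead of the robot, y to its left, z up, the work surface at z = 0. Lengths are in m, angles in rad, forces in N, time in s.
With the tool pointing down it reaches from about 0.3 to 0.75 m from the base axis. Payload 8.5 kg.
Tool frame: the origin (TCP) lies midway between the tips of the shut fingers; the grasp point (between the pads) lies 19 mm behind it; z points along the fingers, y is the line along which they close (so a half turn about z gives the same grasp; the last joint's range is limited). The gripper opens to 85 mm and grips with 20 to 120 N. Pads are 22 mm wide; open, the fingers measure 114 mm over their backs; the gripper's body (76 mm by 85 mm) begins 54 mm behind the grasp point. The pads swing forward as they close: fully open they stand 13 mm farther back than shut.
Start: joints at [0.916, 0.381, 1.297, -0, 1.464, -0.215], TCP at [0.234, 0.498, 0.231] pointing down, gripper open.
Joint ranges: [-3.11, 3.11], [-0.89, 2.33], [0.22, 2.48], [-1.42, 4.56], [0.17, 2.85], [-2.88, 2.88]. Speed limits (rad/s): [2.39, 2.39, 3.14, 3.14, 3.14, 3.14].

### API

Orientations are given as [roll, pitch, yaw] about the fixed x, y, z axes, in that order (R = Rz(yaw) Ry(pitch) Rx(roll)).
In Python, from cell import sensors, grab_frame, job gives the robot as it stands.
- The arm moves only by the tool step_arm, never from a script. Its argument "plan" is a list of rows, each an object of numbers: "ax", "ay", "az": the turn, a rotation vector about the tool's x, y, z in degrees; "dx", "dy", "dz": the shift along the tool's x, y, z in m; "claw": the opening, from -1 (shut) to 1 (fully open). A call has exactly 8 rows; each row shifts and turns the commanded pose from where the row before left it, along the tool's axes as they then stand; what a row does not reach is not made up. A row lasts 1/12 s, in which the tool goes at most 41.7 mm and 7.16 degrees, less where a joint would pass 70% of its speed; a pose out of reach is approached as far as the arm can. A call is refused whole if a number of a shift passes 0.0417 or a number of a turn 7.16, either way. A call with a gripper value outside its range is refused whole. The fingers move at their own pace and stop on an object; the grip force is fixed at half the most. Time passes only in rows, so rows that do not move let the fingers close, or fill a call up. It gives the time, the measured TCP pose, the force, the opening and the grip force at its end, in the units of the state.
- sensors.get_obs(): the state, without advancing time (a new reading comes with each control period).
- grab_frame(name): name is "side" or "top" or "wrist"; returns a dict with "image" (480x640x3 uint8, red, green, blue), "fx", "fy", "cx", "cy" (pixels), "cam_to_world" (4x4, takes a point from camera to world coordinates). Camera axes: x right, y up, looking along -z (the intrinsics and any distortion apply to the point x, -y, -z); pixel columns grow to the right and rows downward; lengths in m; the calibration is good to about 2 mm. A picture is of the moment at which its call begins. There is no depth.
- job.hand_in(): hands the job in; it is judged then, once.
The state is a dict: "t": time; "joint_positions": joint angles; "qvel": joint speeds; "tau": joint torques, N m; "position": TCP position; "tool_rot": TCP orientation; "force": force on the tool from outside, world axes, zero at the start; "torque": the same for the moment, N m; "gripper_width": opening from 0.0 (shut) to 1.0 (fully open); "grasp_force": force on a finger pad.
Only numpy, scipy, OpenCV 4.12 (cv2) and the standard library are available. Lean on these libraries where they do the work, as an engineer would, in place of code of your own. Each camera call takes 0.05 s, during which the arm holds its last target. There are 200 camera calls.

## Working session

There is one attempt and no reset: what is moved stays moved. The work goes in short steps, Python scripts to look and compute and a tool call to move; the robot and the scene stay as the last step left them, time stands still between calls to the robot, and variables do not carry over. Pictures are saved under pics/ and viewed, at most 14 in all, crops included, and the job is handed in when it is done.

Besides the shell and the picture viewer there is one more tool, called after "Call:" as name([rows], argument=value, ...), one row to a line, values as JSON. step_arm: Moves the arm, as the interface text tells. Its arguments: {"type":"object","properties":{"plan":{"type":"array","items":{"type":"object","properties":{"ax":{"type":"number"},"ay":{"type":"number"},"az":{"type":"number"},"dx":{"type":"number"},"dy":{"type":"number"},"dz":{"type":"number"},"claw":{"type":"number"}}}}},"required":["plan"]}

```bash
ls; mkdir -p pics
cat > h.py <<'E'
import numpy as np,cv2
from cell import sensors,grab_frame,job
def save(n,f): cv2.imwrite(f'pics/{n}.png',f['image'][:,:,::-1])
def ray(f,u,v):
    d=np.array([(u-f['cx'])/f['fx'],-(v-f['cy'])/f['fy'],-1.]);M=np.array(f['cam_to_world'])
    return M[:3,3],M[:3,:3]@d
def onz(f,u,v,z):
    o,d=ray(f,u,v);return o+d*(z-o[2])/d[2]
def proj(f,p):
    M=np.linalg.inv(np.array(f['cam_to_world']));q=M[:3,:3]@np.array(p)+M[:3,3]
    return f['cx']+f['fx']*q[0]/-q[2],f['cy']-f['fy']*q[1]/-q[2]
E
python3 - <<'E'
from h import *
print(sensors.get_obs())
for n in('top','side'):
    f=grab_frame(n);save(n+'0',f);print(n,f.keys(),f['fx'],f['fy'],f['cx'],f['cy'],np.round(f['cam_to_world'],3).tolist(),[f[k] for k in f if 'dist' in k])
E
```

```text
pics
{'t': 0.0, 'joint_positions': array([ 9.15711149e-01,  3.81248246e-01,  1.29830887e+00,  1.53672969e-05,
        1.46356895e+00, -2.15305980e-01]), 'qvel': array([ 0.00154455,  0.00047458,  0.00033649,  0.00041553,  0.00164512,
       -0.00110562]), 'tau': array([-1.68113333e-03, -4.48455441e+01, -2.31278479e+01, -1.77412585e-04,
        4.74983157e-03, -2.18124228e-06]), 'position': array([0.23397216, 0.4974222 , 0.23066749]), 'tool_rot': array([-3.14009791e+00, -3.42532545e-04,  2.70181154e+00]), 'force': array([0.50255352, 0.26645835, 0.5615147 ]), 'torque': array([-0.03207963, -0.00737974,  0.00897672]), 'grasp_force': 0.0, 'gripper_width': 1.0026448613001198}
top dict_keys(['image', 'fx', 'fy', 'cx', 'cy', 'cam_to_world']) 622.84155686532 622.84155686532 311.37831691468307 244.27304861924824 [[-0.03, 0.998, -0.05, 0.488], [-0.999, -0.031, -0.02, -0.152], [-0.022, 0.049, 0.999, 1.185], [0.0, 0.0, 0.0, 1.0]] []
side dict_keys(['image', 'fx', 'fy', 'cx', 'cy', 'cam_to_world']) 555.5239600604169 555.5239600604169 314.4316650930406 233.41948368526374 [[0.986, 0.091, -0.142, 0.381], [-0.167, 0.642, -0.748, -1.081], [0.023, 0.761, 0.648, 0.853], [0.0, 0.0, 0.0, 1.0]] []
```

View pics/top0.png

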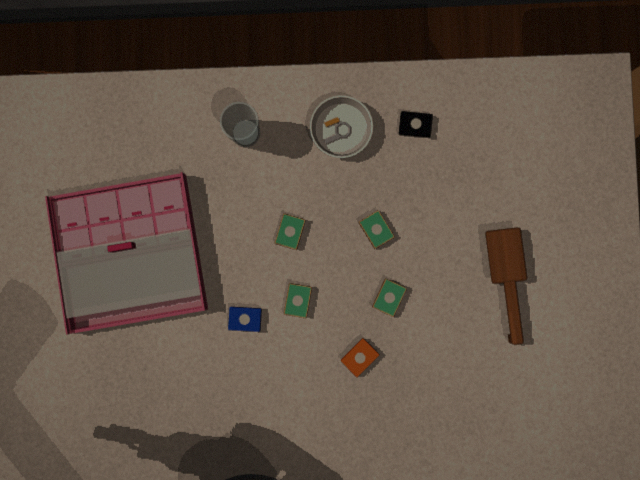

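View pics/side0.png

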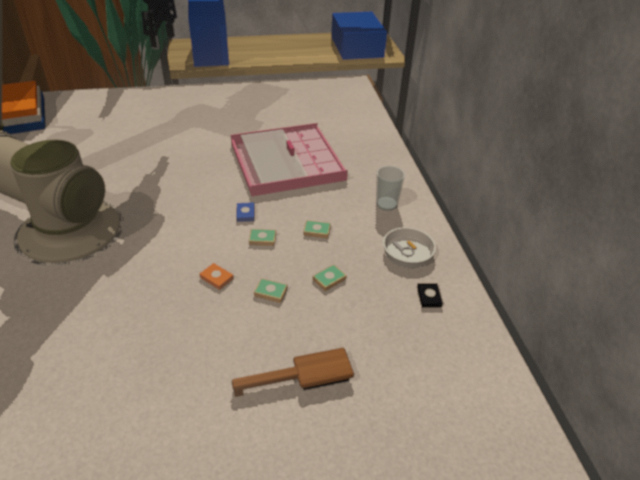

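The top view shows four green tiles at about (290,231), (298,300), (377,229) and (390,297). The station is on the left with its grip bar at (121,247). The blue, black and orange tiles are decoys. Next I'll measure positions.

```bash
cat >> h.py <<'E'
def tiles(f,z=.014,lo=(40,90,40),hi=(90,255,255)):
    hsv=cv2.cvtColor(f['image'],cv2.COLOR_RGB2HSV);m=cv2.inRange(hsv,lo,hi);out=[]
    for c in cv2.findContours(m,cv2.RETR_EXTERNAL,cv2.CHAIN_APPROX_NONE)[0]:
        if cv2.contourArea(c)<150: continue
        P=np.array([onz(f,u,v,z)[:2] for u,v in c[:,0]+0.0],np.float32)
        (x,y),(w,h),a=cv2.minAreaRect(P*1000)
        if w<h: w,h,a=h,w,a+90
        out.append((round(x),round(y),round(w),round(h),round((a+90)%180-90)))
    return out
E
python3 - <<'E'
from h import *
f=grab_frame('top');print('green',tiles(f))
for n,u,v,z in [('cornerBL',48,198,.034),('BR',184,174,.034),('FR',205,309,.034),('FL',69,331,.034),('grip',121,247,.056)]:print(n,onz(f,u,v,z))
hsv=cv2.cvtColor(f['image'],cv2.COLOR_RGB2HSV)
m=cv2.inRange(hsv,(160,60,60),(179,255,255));c=max(cv2.findContours(cv2.morphologyEx(m,cv2.MORPH_CLOSE,np.ones((9,9))),cv2.RETR_EXTERNAL,2)[0],key=cv2.contourArea)
P=np.array([onz(f,u,v,.024)[:2] for u,v in c[:,0]],np.float32)*1000;print(cv2.minAreaRect(P))
print([np.round(x) for x in cv2.boxPoints(cv2.minAreaRect(c))])
for nm,z in (('top',.056),('side',.056)):
    g=grab_frame(nm); hs=cv2.cvtColor(g['image'],cv2.COLOR_RGB2HSV)
    for u,v in([(121,247)] if nm=='top' else [(291,147)]): print(hs[v,u])
    m=cv2.inRange(hs,(165,150,90),(179,255,255));k=cv2.connectedComponentsWithStats(m)
    for s,ce in zip(k[2][1:],k[3][1:]):
        if s[4]>20: print(nm,s,ce,onz(g,ce[0],ce[1],z))
g=grab_frame('side');print('side green',tiles(g))
E
```

```text
green [(442, -98, 56, 40, -12), (443, -271, 56, 40, -27), (573, -88, 56, 40, -18), (572, -251, 56, 40, 29)]
cornerBL [0.64775794 0.36250823 0.034     ]
BR [0.68444469 0.10560586 0.034     ]
FR [0.43203316 0.07164944 0.034     ]
FL [0.39871522 0.32548828 0.034     ]
grip [0.55034266 0.21892655 0.056     ]
((541.0865478515625, 223.7667236328125), (263.5939025878906, 264.86492919921875), 8.197178840637207)
[array([ 43., 195.], dtype=float32), array([182., 172.], dtype=float32), array([205., 311.], dtype=float32), array([ 66., 334.], dtype=float32)]
[173 195 110]
top [164 206   9   3  21] [168.14285714 207.0952381 ] [0.62072777 0.13102873 0.056     ]
top [132 211   9   4  23] [136.13043478 212.86956522] [0.61202261 0.19011298 0.056     ]
top [100 217   9   4  24] [103.79166667 218.54166667] [0.60351276 0.24987719 0.056     ]
top [ 68 223   8   4  22] [ 71.45454545 224.13636364] [0.5951332  0.30972055 0.056     ]
top [108 242  23   9 127] [119.16535433 246.27559055] [0.55177201 0.22228036 0.056     ]
[175 139 163]
side green [(29, 1318, 608, 169, -84), (-169, 1286, 743, 63, -71)]
```

Call:
step_arm([
  {"az": 7.08,"claw": 1},
  {"az": 7.08,"claw": 1},
  {"az": 7.08,"claw": 1},
  {"az": 7.08,"claw": 1},
  {"az": 7.08,"claw": 1},
  {"az": 7.08,"claw": 1},
  {"az": 7.08,"claw": 1},
  {"az": 7.08,"claw": 1},
])

```text
$.plan[0]: bad value
```

Call:
step_arm([
  {"dx": -0.0199,"dy": 0.0172,"claw": 1},
  {"dx": -0.0199,"dy": 0.0172,"claw": 1},
  {"dx": -0.0199,"dy": 0.0172,"claw": 1},
  {"dx": -0.0199,"dy": 0.0172,"claw": 1},
  {"dx": -0.0199,"dy": 0.0172,"claw": 1},
  {"dx": -0.0199,"dy": 0.0172,"claw": 1},
  {"dx": -0.0199,"dy": 0.0172,"claw": 1},
  {"dx": -0.0199,"dy": 0.0172,"claw": 1},
])

```text
$.plan[0]: bad value
```

Call:
step_arm([
  {"dx": -0.0199,"dy": 0.0172,"claw": 1},
  {"dx": -0.0199,"dy": 0.0172,"claw": 1},
  {"dx": -0.0199,"dy": 0.0172,"claw": 1},
  {"dx": -0.0199,"dy": 0.0172,"claw": 1},
  {"dx": -0.0199,"dy": 0.0172,"claw": 1},
  {"dx": -0.0199,"dy": 0.0172,"claw": 1},
  {"dx": -0.0199,"dy": 0.0172,"claw": 1},
  {"dx": -0.0199,"dy": 0.0172,"claw": 1},
])

```text
$.plan[0]: bad value
```

Run:
```python
from h import *
o=sensors.get_obs();print({k:np.round(o[k],4) for k in('t','joint_positions','position','tool_rot','force')})
f=grab_frame('wrist');save('w1',f)
g=grab_frame('top')
for i in('BL',43,195,.034),('FL',66,334,.034),('BR',182,172,0),('FR',205,311,0),('BR',182,172,.034),('FR',205,311,.034): print(i,np.round(onz(g,*i[1:]),4))
```

```text
{'t': np.float64(0.3), 'joint_positions': array([ 0.9157,  0.3808,  1.2977, -0.    ,  1.4636, -0.2153]), 'position': array([0.2341, 0.4976, 0.2311]), 'tool_rot': array([-3.1411e+00, -1.0000e-04,  2.7018e+00]), 'force': array([-0.3962,  0.8344, -0.1678])}
('BL', 43, 195, 0.034) [0.6537 0.3719 0.034 ]
('FL', 66, 334, 0.034) [0.3933 0.3312 0.034 ]
('BR', 182, 172, 0) [0.6942 0.117  0.    ]
('FR', 205, 311, 0) [0.4266 0.0783 0.    ]
('BR', 182, 172, 0.034) [0.6883 0.1093 0.034 ]
('FR', 205, 311, 0.034) [0.4284 0.0717 0.034 ]
```

View pics/w1.png

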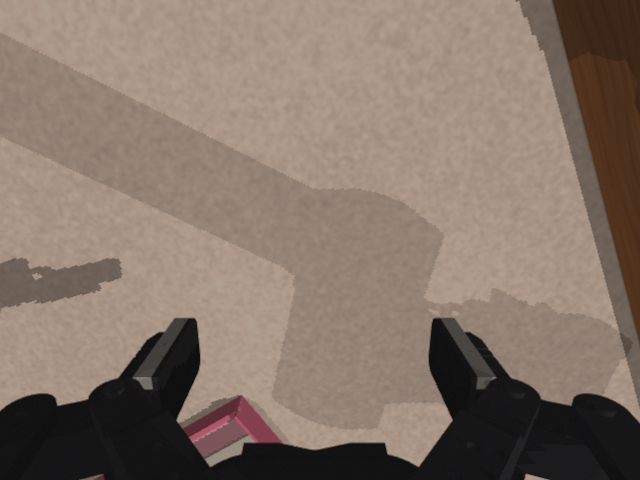

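The wrist view shows only the station's corner at (240,420), and the rows were refused. I'll include every field this time.

Call:
step_arm([
  {"ax": 0,"ay": 0,"az": 7.05,"dx": 0,"dy": 0,"dz": 0,"claw": 1},
  {"ax": 0,"ay": 0,"az": 7.05,"dx": 0,"dy": 0,"dz": 0,"claw": 1},
  {"ax": 0,"ay": 0,"az": 7.05,"dx": 0,"dy": 0,"dz": 0,"claw": 1},
  {"ax": 0,"ay": 0,"az": 7.05,"dx": 0,"dy": 0,"dz": 0,"claw": 1},
  {"ax": 0,"ay": 0,"az": 7.05,"dx": 0,"dy": 0,"dz": 0,"claw": 1},
  {"ax": 0,"ay": 0,"az": 7.05,"dx": 0,"dy": 0,"dz": 0,"claw": 1},
  {"ax": 0,"ay": 0,"az": 7.05,"dx": 0,"dy": 0,"dz": 0,"claw": 1},
  {"ax": 0,"ay": 0,"az": 7.05,"dx": 0,"dy": 0,"dz": 0,"claw": 1},
])

```text
t: 1.07
position: [0.2342, 0.4976, 0.2313]
tool_rot: [-3.142, 0.0, 1.711]
force: [0.2, -0.0, 0.2]
gripper_width: 0.998
grasp_force: 0.0
```

Call:
step_arm([
  {"ax": 0,"ay": 0,"az": 0,"dx": -0.0199,"dy": 0.0172,"dz": 0,"claw": 1},
  {"ax": 0,"ay": 0,"az": 0,"dx": -0.0199,"dy": 0.0172,"dz": 0,"claw": 1},
  {"ax": 0,"ay": 0,"az": 0,"dx": -0.0199,"dy": 0.0172,"dz": 0,"claw": 1},
  {"ax": 0,"ay": 0,"az": 0,"dx": -0.0199,"dy": 0.0172,"dz": 0,"claw": 1},
  {"ax": 0,"ay": 0,"az": 0,"dx": -0.0199,"dy": 0.0172,"dz": 0,"claw": 1},
  {"ax": 0,"ay": 0,"az": 0,"dx": -0.0199,"dy": 0.0172,"dz": 0,"claw": 1},
  {"ax": 0,"ay": 0,"az": 0,"dx": -0.0199,"dy": 0.0172,"dz": 0,"claw": 1},
  {"ax": 0,"ay": 0,"az": 0,"dx": -0.0199,"dy": 0.0172,"dz": 0,"claw": 1},
])

```text
t: 1.73
position: [0.3944, 0.3593, 0.2314]
tool_rot: [3.141, -0.0, 1.717]
force: [-0.2, -0.2, 0.3]
gripper_width: 0.993
grasp_force: 0.0
```

Call:
step_arm([
  {"ax": 0,"ay": 0,"az": 0,"dx": -0.0199,"dy": 0.0172,"dz": 0,"claw": 1},
  {"ax": 0,"ay": 0,"az": 0,"dx": -0.0199,"dy": 0.0172,"dz": 0,"claw": 1},
  {"ax": 0,"ay": 0,"az": 0,"dx": -0.0199,"dy": 0.0172,"dz": 0,"claw": 1},
  {"ax": 0,"ay": 0,"az": 0,"dx": -0.0199,"dy": 0.0172,"dz": 0,"claw": 1},
  {"ax": 0,"ay": 0,"az": 0,"dx": -0.0199,"dy": 0.0172,"dz": 0,"claw": 1},
  {"ax": 0,"ay": 0,"az": 0,"dx": -0.0199,"dy": 0.0172,"dz": 0,"claw": 1},
  {"ax": 0,"ay": 0,"az": 0,"dx": -0.0199,"dy": 0.0172,"dz": 0,"claw": 1},
  {"ax": 0,"ay": 0,"az": 0,"dx": -0.0199,"dy": 0.0172,"dz": 0,"claw": 1},
])

```text
t: 2.4
position: [0.5538, 0.2219, 0.2313]
tool_rot: [-3.142, -0.0, 1.717]
force: [0.2, -0.0, -0.2]
gripper_width: 1.001
grasp_force: 0.0
```

Run:
```python
from h import *
o=sensors.get_obs();print({k:np.round(o[k],4) for k in('t','joint_positions','position','tool_rot','force')})
f=grab_frame('wrist');save('w2',f)
hs=cv2.cvtColor(f['image'],cv2.COLOR_RGB2HSV);k=cv2.connectedComponentsWithStats(cv2.inRange(hs,(165,150,90),(179,255,255)))
for s,ce in zip(k[2][1:],k[3][1:]):
    if s[4]>150: print(s,ce,onz(f,ce[0],ce[1],.056))
```

```text
{'t': np.float64(2.4), 'joint_positions': array([0.1828, 0.4635, 1.161 , 0.    , 1.5171, 0.0362]), 'position': array([0.5538, 0.2219, 0.2313]), 'tool_rot': array([-3.1416, -0.    ,  1.7173]), 'force': array([ 0.1522, -0.0425, -0.1968])}
[309 189  12  55 656] [314.51676829 216.0777439 ] [0.55263121 0.22245112 0.056     ]
```

View pics/w2.png

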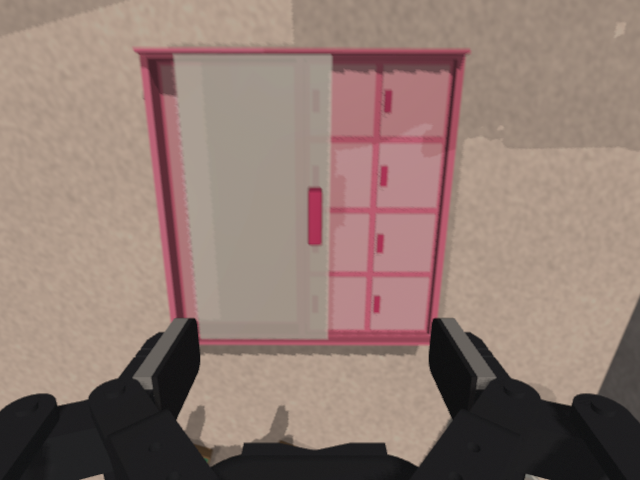

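The wrist view confirms the cover is already about 25 mm open, with the bar at (314,216), directly under the tool. I'll go down, grip it and slide.

Call:
step_arm([
  {"ax": 0,"ay": 0,"az": 0,"dx": 0,"dy": 0,"dz": 0.028,"claw": 0},
  {"ax": 0,"ay": 0,"az": 0,"dx": 0,"dy": 0,"dz": 0.028,"claw": 0},
  {"ax": 0,"ay": 0,"az": 0,"dx": 0,"dy": 0,"dz": 0.028,"claw": 0},
  {"ax": 0,"ay": 0,"az": 0,"dx": 0,"dy": 0,"dz": 0.028,"claw": 0},
  {"ax": 0,"ay": 0,"az": 0,"dx": 0,"dy": 0,"dz": 0.028,"claw": 0},
  {"ax": 0,"ay": 0,"az": 0,"dx": 0,"dy": 0,"dz": 0.028,"claw": 0},
  {"ax": 0,"ay": 0,"az": 0,"dx": 0,"dy": 0,"dz": 0.015,"claw": 0},
  {"ax": 0,"ay": 0,"az": 0,"dx": 0,"dy": 0,"dz": 0.009,"claw": 0},
])

```text
t: 3.12
position: [0.5519, 0.2228, 0.0371]
tool_rot: [-3.138, 0.0, 1.717]
force: [-0.3, -1.0, -0.6]
gripper_width: 0.501
grasp_force: 0.0
```

Call:
step_arm([
  {"ax": 0,"ay": 0,"az": 0,"dx": 0,"dy": 0,"dz": 0,"claw": -1},
  {"ax": 0,"ay": 0,"az": 0,"dx": 0,"dy": 0,"dz": 0,"claw": -1},
  {"ax": 0,"ay": 0,"az": 0,"dx": 0,"dy": 0,"dz": 0,"claw": -1},
  {"ax": 0,"ay": 0,"az": 0,"dx": 0,"dy": 0,"dz": 0,"claw": -1},
  {"ax": 0,"ay": 0,"az": 0,"dx": 0,"dy": 0,"dz": 0,"claw": -1},
  {"ax": 0,"ay": 0,"az": 0,"dx": 0,"dy": 0,"dz": 0,"claw": -1},
  {"ax": 0,"ay": 0,"az": 0,"dx": 0,"dy": 0,"dz": 0,"claw": -1},
  {"ax": 0,"ay": 0,"az": 0,"dx": 0,"dy": 0,"dz": 0,"claw": -1},
])

```text
t: 3.78
position: [0.5536, 0.2231, 0.0406]
tool_rot: [3.139, -0.0, 1.717]
force: [-0.8, 0.0, 6.6]
gripper_width: 0.121
grasp_force: 61.9
```

Call:
step_arm([
  {"ax": 0,"ay": 0,"az": 0,"dx": 0,"dy": 0.006,"dz": 0,"claw": -1},
  {"ax": 0,"ay": 0,"az": 0,"dx": 0,"dy": 0.012,"dz": 0,"claw": -1},
  {"ax": 0,"ay": 0,"az": 0,"dx": 0,"dy": 0.015,"dz": 0,"claw": -1},
  {"ax": 0,"ay": 0,"az": 0,"dx": 0,"dy": 0.015,"dz": 0,"claw": -1},
  {"ax": 0,"ay": 0,"az": 0,"dx": 0,"dy": 0.015,"dz": 0,"claw": -1},
  {"ax": 0,"ay": 0,"az": 0,"dx": 0,"dy": 0.015,"dz": 0,"claw": -1},
  {"ax": 0,"ay": 0,"az": 0,"dx": 0,"dy": 0.008,"dz": 0,"claw": -1},
  {"ax": 0,"ay": 0,"az": 0,"dx": 0,"dy": 0.004,"dz": 0,"claw": -1},
])

```text
t: 4.45
position: [0.6434, 0.236, 0.0406]
tool_rot: [3.139, 0.0, 1.717]
force: [-1.7, -2.1, 7.4]
gripper_width: 0.121
grasp_force: 62.1
```

Call:
step_arm([
  {"ax": 0,"ay": 0,"az": 0,"dx": 0,"dy": 0.001,"dz": 0,"claw": -1},
  {"ax": 0,"ay": 0,"az": 0,"dx": 0,"dy": 0.001,"dz": 0,"claw": -1},
  {"ax": 0,"ay": 0,"az": 0,"dx": 0,"dy": 0.001,"dz": 0,"claw": -1},
  {"ax": 0,"ay": 0,"az": 0,"dx": 0,"dy": 0.001,"dz": 0,"claw": -1},
  {"ax": 0,"ay": 0,"az": 0,"dx": 0,"dy": 0.001,"dz": 0,"claw": -1},
  {"ax": 0,"ay": 0,"az": 0,"dx": 0,"dy": 0.001,"dz": 0,"claw": -1},
  {"ax": 0,"ay": 0,"az": 0,"dx": 0,"dy": 0,"dz": 0,"claw": -1},
  {"ax": 0,"ay": 0,"az": 0,"dx": 0,"dy": 0,"dz": 0,"claw": -1},
])

```text
t: 5.12
position: [0.6485, 0.2367, 0.0406]
tool_rot: [3.14, 0.0, 1.717]
force: [0.5, -2.4, 6.3]
gripper_width: 0.121
grasp_force: 61.9
```

Call:
step_arm([
  {"ax": 0,"ay": 0,"az": 0,"dx": 0,"dy": 0.001,"dz": 0,"claw": -1},
  {"ax": 0,"ay": 0,"az": 0,"dx": 0,"dy": 0.001,"dz": 0,"claw": -1},
  {"ax": 0,"ay": 0,"az": 0,"dx": 0,"dy": 0.001,"dz": 0,"claw": -1},
  {"ax": 0,"ay": 0,"az": 0,"dx": 0,"dy": 0.001,"dz": 0,"claw": -1},
  {"ax": 0,"ay": 0,"az": 0,"dx": 0,"dy": 0,"dz": 0,"claw": -1},
  {"ax": 0,"ay": 0,"az": 0,"dx": 0,"dy": 0,"dz": 0,"claw": -1},
  {"ax": 0,"ay": 0,"az": 0,"dx": 0,"dy": 0,"dz": 0,"claw": -1},
  {"ax": 0,"ay": 0,"az": 0,"dx": 0,"dy": 0,"dz": 0,"claw": -1},
])

```text
t: 5.78
position: [0.6498, 0.237, 0.0406]
tool_rot: [-3.137, 0.001, 1.718]
force: [-12.1, -4.6, 11.9]
gripper_width: 0.12
grasp_force: 62.8
```

Call:
step_arm([
  {"ax": 0,"ay": 0,"az": 0,"dx": 0,"dy": 0,"dz": 0,"claw": 0},
  {"ax": 0,"ay": 0,"az": 0,"dx": 0,"dy": 0,"dz": 0,"claw": 0},
  {"ax": 0,"ay": 0,"az": 0,"dx": 0,"dy": 0,"dz": 0,"claw": 0},
  {"ax": 0,"ay": 0,"az": 0,"dx": 0,"dy": 0,"dz": 0,"claw": 0},
  {"ax": 0,"ay": 0,"az": 0,"dx": 0,"dy": 0,"dz": -0.02,"claw": 0},
  {"ax": 0,"ay": 0,"az": 0,"dx": 0,"dy": 0,"dz": -0.04,"claw": 0},
  {"ax": 0,"ay": 0,"az": 0,"dx": 0,"dy": 0,"dz": -0.04,"claw": 0},
  {"ax": 0,"ay": 0,"az": 0,"dx": 0,"dy": 0,"dz": -0.04,"claw": 0},
])

```text
t: 6.45
position: [0.6516, 0.2375, 0.1808]
tool_rot: [-3.141, -0.0, 1.717]
force: [0.9, 0.7, -0.7]
gripper_width: 0.498
grasp_force: 0.0
```

Call:
step_arm([
  {"ax": 0,"ay": 0,"az": 0,"dx": -0.02,"dy": -0.01,"dz": -0.02,"claw": 0.5},
  {"ax": 0,"ay": 0,"az": 0,"dx": -0.03,"dy": -0.02,"dz": -0.02,"claw": 0.5},
  {"ax": 0,"ay": 0,"az": 0,"dx": -0.03,"dy": -0.02,"dz": -0.02,"claw": 0.5},
  {"ax": 0,"ay": 0,"az": 0,"dx": -0.03,"dy": -0.02,"dz": -0.02,"claw": 0.5},
  {"ax": 0,"ay": 0,"az": 0,"dx": -0.03,"dy": -0.02,"dz": 0,"claw": 0.5},
  {"ax": 0,"ay": 0,"az": 0,"dx": -0.03,"dy": -0.02,"dz": 0,"claw": 0.5},
  {"ax": 0,"ay": 0,"az": 0,"dx": -0.03,"dy": -0.02,"dz": 0,"claw": 0.5},
  {"ax": 0,"ay": 0,"az": 0,"dx": -0.03,"dy": -0.02,"dz": 0,"claw": 0.5},
])

```text
t: 7.12
position: [0.5361, -0.0133, 0.2595]
tool_rot: [3.141, 0.0, 1.718]
force: [0.7, -0.2, 0.2]
gripper_width: 0.747
grasp_force: 0.0
```

```bash
cat > log.py <<'E'
from h import *
import json
o=sensors.get_obs();d=[*o['joint_positions'],*o['position'],*o['tool_rot']]
open('kin.txt','a').write(' '.join(map(str,d))+'\n');print(np.round(d,4).tolist())
E
cat > kin.txt <<'E'
0.9157 0.3808 1.2977 0 1.4636 -0.2153 0.2341 0.4976 0.2311 -3.1411 -.0001 2.7018
0.1828 0.4635 1.161 0 1.5171 0.0362 0.5538 0.2219 0.2313 -3.1416 0 1.7173
E
python3 log.py
python3 - <<'E'
from h import *
f=grab_frame('top');save('top2',f);print(tiles(f))
E
```

```text
[-0.2456, 0.3372, 1.2822, -0.0, 1.5215, -0.3925, 0.5361, -0.0133, 0.2595, 3.141, 0.0003, 1.7177]
[(442, -98, 56, 40, -12), (443, -271, 56, 40, -27), (573, -88, 56, 40, -18), (572, -251, 56, 40, 29)]
```

Call:
step_arm([
  {"ax": 0,"ay": 7,"az": 0,"dx": 0,"dy": 0,"dz": 0,"claw": 0.5},
  {"ax": 0,"ay": 7,"az": 0,"dx": 0,"dy": 0,"dz": 0,"claw": 0.5},
  {"ax": 0,"ay": 7,"az": 0,"dx": 0,"dy": 0,"dz": 0,"claw": 0.5},
  {"ax": 0,"ay": 7,"az": 0,"dx": 0,"dy": 0,"dz": 0,"claw": 0.5},
  {"ax": 0,"ay": 7,"az": 0,"dx": 0,"dy": 0,"dz": 0,"claw": 0.5},
  {"ax": 0,"ay": 0,"az": 0,"dx": 0,"dy": 0,"dz": 0,"claw": 0.5},
  {"ax": 0,"ay": 0,"az": 0,"dx": 0,"dy": 0,"dz": 0,"claw": 0.5},
  {"ax": 0,"ay": 0,"az": 0,"dx": 0,"dy": 0,"dz": 0,"claw": 0.5},
])

```text
t: 7.83
position: [0.5372, -0.0117, 0.2596]
tool_rot: [3.141, -0.608, 1.718]
force: [0.0, 0.6, 0.8]
gripper_width: 0.751
grasp_force: 0.0
```

```bash
python3 log.py
```

```text
[-0.4782, 0.4467, 1.2419, 0.4968, 1.8081, -0.5947, 0.5372, -0.0117, 0.2596, 3.141, -0.6079, 1.7182]
```

Call:
step_arm([
  {"ax": 7,"ay": 0,"az": 0,"dx": 0,"dy": 0,"dz": 0,"claw": 0.5},
  {"ax": 7,"ay": 0,"az": 0,"dx": 0,"dy": 0,"dz": 0,"claw": 0.5},
  {"ax": 7,"ay": 0,"az": 0,"dx": 0,"dy": 0,"dz": 0,"claw": 0.5},
  {"ax": 0,"ay": -7,"az": 0,"dx": 0,"dy": 0,"dz": 0,"claw": 0.5},
  {"ax": 0,"ay": -7,"az": 0,"dx": 0,"dy": 0,"dz": 0,"claw": 0.5},
  {"ax": 0,"ay": -7,"az": 0,"dx": 0,"dy": 0,"dz": 0,"claw": 0.5},
  {"ax": 0,"ay": -7,"az": 0,"dx": 0,"dy": 0,"dz": 0,"claw": 0.5},
  {"ax": 0,"ay": -7,"az": 0,"dx": 0,"dy": 0,"dz": 0,"claw": 0.5},
])

```text
t: 8.5
position: [0.5376, -0.0111, 0.2613]
tool_rot: [-2.847, -0.022, 1.929]
force: [0.6, -0.0, -0.5]
gripper_width: 0.75
grasp_force: 0.0
```

```bash
python3 log.py
```

```text
[-0.1774, 0.4763, 1.0853, -0.1356, 1.8427, -0.5582, 0.5376, -0.0111, 0.2613, -2.8475, -0.0216, 1.9292]
```

```bash
cat > kin.py <<'E'
import numpy as np,itertools
from scipy.spatial.transform import Rotation as Ro
from scipy.optimize import least_squares
D=np.loadtxt('kin.txt')
def ori(q,s): 
    return Ro.from_euler('ZYZYZ',[q[0],q[1]+q[2],s[0]*q[3],s[1]*q[4],s[2]*q[5]])
def blocks(q,s):
    Rz=Ro.from_euler('Z',q[0]).as_matrix();R2=Rz@Ro.from_euler('Y',q[1]).as_matrix();R3=Rz@Ro.from_euler('Y',q[1]+q[2]).as_matrix()
    R6=ori(q,s).as_matrix()
    return Rz,R2,R3,R6
def rows(q,s):
    Rz,R2,R3,R6=blocks(q,s)  # params: a1(x,z), L2(x? ,z), forearm x,y,z, tool z
    return np.column_stack([Rz[:,0],Rz[:,2],R2[:,2],R3[:,0],R3[:,1],R3[:,2],R6[:,2]])
if __name__=='__main__':
    for s in itertools.product([1,-1],repeat=3):
        C=[(ori(d[:6],s).inv()*Ro.from_euler('xyz',d[9:])) for d in D]
        e=max((C[0].inv()*c).magnitude() for c in C); print(s,round(e,4),np.round(C[0].as_matrix(),2).tolist() if e<.1 else '')
        if e<.1:
            A=np.vstack([rows(d[:6],s) for d in D]);b=np.concatenate([d[6:9] for d in D])
            x,_,rk,sv=np.linalg.lstsq(A,b,rcond=1e-4);print(rk,np.round(sv,4),np.round(x,4),np.abs(A@x-b).max())
E
python3 kin.py
```

```text
Traceback (most recent call last):
  File "kin.py", line 16, in <module>
    C=[(ori(d[:6],s).inv()*Ro.from_euler('xyz',d[9:])) for d in D]
        ~~~^^^^^^^^^
  File "kin.py", line 6, in ori
    return Ro.from_euler('ZYZYZ',[q[0],q[1]+q[2],s[0]*q[3],s[1]*q[4],s[2]*q[5]])
           ~~~~~~~~~~~~~^^^^^^^^^^^^^^^^^^^^^^^^^^^^^^^^^^^^^^^^^^^^^^^^^^^^^^^^
  File "scipy/spatial/transform/_rotation.pyx", line 1413, in scipy.spatial.transform._rotation.Rotation.from_euler
ValueError: Expected axis specification to be a non-empty string of upto 3 characters, got ZYZYZ
```

```bash
sed -i "s/    return Ro.from_euler('ZYZYZ'.*/    return Ro.from_euler('ZYZ',[q[0],q[1]+q[2],s[0]*q[3]])*Ro.from_euler('YZ',[s[1]*q[4],s[2]*q[5]])/" kin.py; python3 kin.py
```

```text
(1, 1, 1) 0.0001 [[0.0, -1.0, -0.0], [1.0, 0.0, -0.0], [0.0, -0.0, 1.0]]
7 [4.4165 3.195  2.2395 0.4982 0.1234 0.0719 0.0516] [-1.000e-04  1.299e-01  5.372e-01  1.029e-01  1.175e-01  3.508e-01
  2.575e-01] 3.563229053499262e-05
(1, 1, -1) 0.7587 
(1, -1, 1) 1.0209 
(1, -1, -1) 0.7491 
(-1, 1, 1) 0.9937 
(-1, 1, -1) 1.3679 
(-1, -1, 1) 1.3932 
(-1, -1, -1) 1.1176
```

```bash
cat > ik.py <<'E'
import numpy as np
from kin import *
S=(1,1,1);X=np.array([-.0001,.1299,.5372,.1029,.1175,.3508,.2575])
Cc=np.array([[0,-1,0],[1,0,0],[0,0,1.]])
LO=np.array([-3.11,-.89,.22,-1.42,.17,-2.88]);HI=np.array([3.11,2.33,2.48,4.56,2.85,2.88])
def fk(q): return rows(q,S)@X, ori(q,S).as_matrix()@Cc
def ik(p,R,q0=None):
    best=None
    def f(q):
        P,M=fk(q);return np.r_[(P-p)*10,Ro.from_matrix(M@R.T).as_rotvec()]
    az=np.arctan2(p[1],p[0])-.2
    seeds=[q0] if q0 is not None else [[az,.5,1.2,a,b,c] for a in(-1,0,1,3) for b in(.6,1.8) for c in(-1.5,0,1.5)]
    for s in seeds:
        r=least_squares(f,np.clip(s,LO+.03,HI-.03),bounds=(LO+.02,HI-.02))
        if best is None or r.cost<best[0]-1e-9: best=(r.cost,r.x)
        if best[0]<1e-8: break
    return best
U=np.array([0,0,1.])
def pose(a,l,sig):  # lean a(deg) toward horizontal dir l; tool y = sig * up x l
    a=np.radians(a);l=np.array([np.cos(l),np.sin(l),0]);z=np.sin(a)*l-np.cos(a)*U;y=sig*np.cross(U,l)
    return np.column_stack([np.cross(y,z),y,z])
E
cat > enum.py <<'E'
from ik import *
T=[(.442,-.098,-12),(.443,-.271,-27),(.573,-.088,-18),(.572,-.251,29)]
C=np.array([.5425,.2213]);th=np.radians(8.4)
for ap in(50,):
  for k,t in enumerate(T):
    for ax,L in((0,'60'),(90,'44')):
      for fl in(0,180):
        l=np.radians(t[2]+ax+fl);off=(.014 if L=='60' else .006)
        for sg in(1,-1):
          c,q=ik(np.array([t[0]-off*np.cos(l),t[1]-off*np.sin(l),.014]),pose(ap,l,sg))
          if c<1e-6: print('T',k+1,'lean',L,round(t[2]+ax+fl),'sig',sg,np.round(q,2))
for al in(60,66):
  for d in(0,90,180,270):
    for sg in(1,-1):
      for yy in(-.09,.09):
        l=th+np.radians(d);p=C+np.array([-.065*np.cos(th)-yy*np.sin(th),-.065*np.sin(th)+yy*np.cos(th)])
        c,q=ik(np.r_[p,.05],pose(al,l,sg))
        if c<1e-6: print('place',al,'lean',d,'sig',sg,'y',yy,np.round(q,2))
E
mv() { :; }; mv; python3 -c "exec(open('enum.py').read())"; rm enum.py
```

```text
Traceback (most recent call last):
  File "ik.py", line 1, in <module>
    import numpy as np
  File "enum.py", line 3, in <module>
    C=np.array([.5425,.2213]);th=np.radians(8.4)
NameError: name 'np' is not defined
```

```bash
cat > feas.py <<'E'
from ik import *
T=[(.442,-.098,-12),(.443,-.271,-27),(.573,-.088,-18),(.572,-.251,29)]
C=np.array([.5425,.2213]);th=np.radians(8.4)
for k,t in enumerate(T):
    for ax,L in((0,'60'),(90,'44')):
      for fl in(0,180):
        l=np.radians(t[2]+ax+fl);off=(.014 if L=='60' else .006)
        for sg in(1,-1):
          c,q=ik(np.array([t[0]-off*np.cos(l),t[1]-off*np.sin(l),.014]),pose(50,l,sg))
          if c<1e-6: print('T',k+1,'lean',L,round(t[2]+ax+fl),'sig',sg,np.round(q,2))
for al in(62,):
  for d in(0,90,180,270):
    for sg in(1,-1):
      for yy in(-.09,.09):
        l=th+np.radians(d);p=C+np.array([-.065*np.cos(th)-yy*np.sin(th),-.065*np.sin(th)+yy*np.cos(th)])
        c,q=ik(np.r_[p,.05],pose(al,l,sg))
        if c<1e-6: print('place',al,'lean',d,'sig',sg,'y',yy,np.round(q,2))
E
python3 feas.py
```

```text
T 1 lean 60 168 sig 1 [-0.39  0.9   1.27 -0.15  1.83  1.41]
T 1 lean 60 168 sig -1 [-0.39  0.9   1.27 -0.15  1.83 -1.73]
T 1 lean 44 78 sig 1 [-0.88  0.74  1.78  0.67  1.32  2.06]
T 1 lean 44 78 sig -1 [-0.88  0.74  1.78  0.67  1.32 -1.08]
T 1 lean 44 258 sig 1 [-0.03  0.74  1.79 -1.01  1.1   0.88]
T 1 lean 44 258 sig -1 [-0.03  0.74  1.79 -1.01  1.1  -2.26]
T 2 lean 60 -27 sig 1 [-0.99  0.7   2.32  2.56  0.77  1.65]
T 2 lean 60 -27 sig -1 [-0.99  0.7   2.32  2.56  0.77 -1.49]
T 2 lean 60 153 sig 1 [-0.69  0.99  1.03 -0.18  1.98  1.36]
T 2 lean 60 153 sig -1 [-0.69  0.99  1.03 -0.18  1.98 -1.78]
T 2 lean 44 63 sig 1 [-1.12  0.81  1.56  0.66  1.44  2.17]
T 2 lean 44 63 sig -1 [-1.12  0.81  1.56  0.66  1.44 -0.97]
T 2 lean 44 243 sig 1 [-0.38  0.78  1.65 -1.02  1.11  0.76]
T 2 lean 44 243 sig -1 [-0.38  0.78  1.65 -1.02  1.11 -2.39]
T 3 lean 60 -18 sig 1 [-0.38  0.69  2.13  3.04  0.55  1.61]
T 3 lean 60 -18 sig -1 [-0.38  0.69  2.13  3.04  0.55 -1.53]
T 3 lean 60 162 sig 1 [-0.35  1.08  0.78 -0.03  2.15  1.54]
T 3 lean 60 162 sig -1 [-0.35  1.08  0.78 -0.03  2.15 -1.61]
T 3 lean 44 72 
[... 1102 characters left out ...]
  2.19]
place 62 lean 90 sig -1 y -0.09 [-0.41  0.79  1.67  0.85  1.5  -1.01]
place 62 lean 90 sig -1 y 0.09 [-0.08  0.77  1.76  1.1   1.3  -0.95]
place 62 lean 180 sig 1 y -0.09 [ 0.05  1.01  1.02 -0.1   2.19  1.47]
place 62 lean 180 sig 1 y 0.09 [0.3  1.06 0.88 0.17 2.27 1.75]
place 62 lean 180 sig -1 y -0.09 [ 0.05  1.01  1.02 -0.1   2.19 -1.67]
place 62 lean 180 sig -1 y 0.09 [ 0.3   1.06  0.88  0.17  2.27 -1.39]
place 62 lean 270 sig 1 y -0.09 [ 0.44  0.82  1.55 -1.03  1.41  0.83]
place 62 lean 270 sig 1 y 0.09 [ 0.71  0.94  1.21 -0.85  1.71  0.77]
place 62 lean 270 sig -1 y -0.09 [ 0.44  0.82  1.55 -1.03  1.41 -2.31]
place 62 lean 270 sig -1 y 0.09 [ 0.71  0.94  1.21 -0.85  1.71 -2.37]
```

```bash
cat > plan.py <<'E'
from ik import *
from h import sensors
C=np.array([.5425,.2213]);th=np.radians(8.4);RET=.007;AP,AL=52,64
TIP=np.array([0,0,-RET])
def pick(t,ldeg):
    """t: x,y; ldeg: direction the tool points (deg); near pad corner 8 mm short of the centre, 2.5 mm up"""
    R=pose(AP,np.radians(ldeg),-1);l=np.array([np.cos(np.radians(ldeg)),np.sin(np.radians(ldeg)),0])
    c=[R@(TIP+[s*.011,0,0]) for s in(1,-1)];low=min(c,key=lambda v:v[2])
    p=np.r_[np.array(t),0]-.008*l-np.array([low@l*l[0],low@l*l[1],low[2]-.0025])
    Tt=R.T@(np.r_[np.array(t),.007]-p)           # tile centre in the tool frame
    return p,R,Tt,R.T@l,R.T@U                    # tile 44-axis and green normal in the tool frame
def place(Tt,lt,nt,ys,floor=.005):
    l=th+np.radians(270);R=pose(AL,l,1)
    e=R@lt;n=R@nt                                 # far end direction, green normal
    f=-np.array([np.cos(l),np.sin(l),0])          # fall direction (station +y)
    low=min((s*.022*e+q*.007*n for s in(1,-1) for q in(1,-1)),key=lambda v:v[2])
    piv=C+[-.065*np.cos(th)-(ys-.022)*np.sin(th),-.065*np.sin(th)+(ys-.022)*np.cos(th)]
    cen=np.r_[piv,floor]-low
    p=cen-R@Tt
    body=[(p+R@[sx*.043,0,-.073])[2] for sx in(1,-1)]
    return p,R,np.degrees(np.arccos(n[2])),min(body),n@f
def cur():
    o=sensors.get_obs();return o['position'],Ro.from_euler('xyz',o['tool_rot']).as_matrix(),o
def move(name,p,R,p0,R0,q0=None):
    rv=np.degrees(Ro.from_matrix(R0.T@R).as_rotvec());d=R.T@(p-p0)
    print(name,'turn',np.round(rv,2),'|%.1f|'%np.linalg.norm(rv),'then shift',np.round(d,4),'|%.3f|'%np.linalg.norm(d),'-> p',np.round(p,4))
def path(p0,R0,p1,R1,q,n=12):
    w=Ro.from_matrix(R0.T@R1).as_rotvec();bad=0
    for i in range(1,n+1):
        c,q=ik(p0+(p1-p0)*i/n,R0@Ro.from_rotvec(w*i/n).as_matrix(),q);bad=max(bad,c)
    print('   ik err %.1e'%bad,np.round(q,2));return q
E
cat > p4.py <<'E'
from plan import *
import sys
x,y,l,ys=map(float,sys.argv[1:])
p0,R0,o=cur();p,R,Tt,lt,nt=pick((x,y),l);z=R[:,2]
pre=p-.06*z;hi=pre.copy();hi[2]=max(.2,pre[2])
q=path(p0,R0,p0,R,o['joint_positions']);q=path(p0,R,hi,R,q);q=path(hi,R,p,R,q)
move('toHI',hi,R,p0,R0);move('toPRE',pre,R,hi,R);move('toPICK',p,R,pre,R)
pp,RP,ang,b,nf=place(Tt,lt,nt,ys);print('tile angle',ang,'body low',b,'green to fall',nf)
h2=p.copy();h2[2]=.25;hp=pp.copy();hp[2]=.25
q=path(p,R,h2,R,q);q=path(h2,R,h2,RP,q);q=path(h2,RP,hp,RP,q);q=path(hp,RP,pp,RP,q)
move('lift',h2,R,p,R);move('toHP',hp,RP,h2,R);move('down',pp,RP,hp,RP)
np.savez('goal.npz',pp=pp,RP=RP,hp=hp)
E
python3 p4.py .572 -.251 119 .09; echo; python3 p4.py .443 -.271 63 .03; echo;  python3 p4.py .573 -.088 72 -.03; echo; python3 p4.py .442 -.098 78 -.09
```

```text
ik err 4.6e-20 [-0.47  0.63  1.06  0.57  2.18 -0.82]
   ik err 1.1e-18 [-0.73  1.04  0.37  0.48  2.56 -0.95]
   ik err 1.1e-18 [-0.72  1.11  0.77  0.32  2.11 -1.18]
toHI turn [-11.79  49.06 -15.19] |52.7| then shift [-0.2142 -0.0862 -0.1747] |0.290| -> p [ 0.5928 -0.2886  0.2   ]
toPRE turn [0. 0. 0.] |0.0| then shift [-0.1231  0.      0.0962] |0.156| -> p [ 0.5928 -0.2886  0.0438]
toPICK turn [0. 0. 0.] |0.0| then shift [-0.    0.    0.06] |0.060| -> p [ 0.5699 -0.2472  0.0069]
tile angle 116.00000000000001 body low 0.01740270676497355 green to fall 0.8987940462991669
   ik err 4.7e-19 [-0.72  0.9   0.53  0.49  2.53 -0.94]
   ik err 3.6e-19 [-0.25  0.48  1.53 -1.28  1.04  0.27]
   ik err 7.1e-21 [ 0.69  0.69  1.12 -0.96  1.93  0.47]
   ik err 3.8e-19 [ 0.69  0.97  1.25 -0.89  1.67  0.82]
lift turn [0. 0. 0.] |0.0| then shift [ 0.1916  0.     -0.1497] |0.243| -> p [ 0.5699 -0.2472  0.25  ]
toHP turn [   2.57 -114.55   24.41] |117.2| then shift [ 0.2354 -0.0237 -0.4825] |0.537| -> p [0.4681 0.2804 0.25  ]
down turn [0. 0. 0.] |0.0| then shift [0.2031 0.     0.0991] |0.226| -> p [0.468
[... 2679 characters left out ...]
n shift [-0.   -0.    0.06] |0.060| -> p [ 0.4429 -0.0938  0.0069]
tile angle 115.99999999999999 body low 0.017402706764973505 green to fall 0.8987940462991669
   ik err 3.7e-30 [-0.87  0.37  1.58  0.69  1.8  -0.71]
   ik err 2.6e-19 [ 0.04  0.33  1.81 -1.23  1.25  0.49]
   ik err 4.8e-29 [ 0.41  0.53  1.44 -1.05  1.62  0.47]
   ik err 5.1e-30 [ 0.41  0.88  1.58 -1.08  1.38  0.9 ]
lift turn [0. 0. 0.] |0.0| then shift [ 0.1916  0.     -0.1497] |0.243| -> p [ 0.4429 -0.0938  0.25  ]
toHP turn [  -2.54 -114.58  -24.18] |117.1| then shift [ 0.0818  0.0796 -0.1676] |0.203| -> p [0.4944 0.1023 0.25  ]
down turn [0. 0. 0.] |0.0| then shift [0.2031 0.     0.0991] |0.226| -> p [0.4944 0.1023 0.024 ]
```

Run:
```python
import plan
from plan import *
src=open('plan.py').read()
for ap,al,xc,fl in((56,60,.012,.015),(58,60,.013,.015),(58,62,.013,.018),(58,60,.013,.012)):
    ns={};exec(src.replace('AP,AL=52,64',f'AP,AL={ap},{al}').replace('.008*l',f'{xc}*l'),ns)
    p,R,Tt,lt,nt=ns['pick']((.442,-.098),78)
    b=min((p+R@[s*.043,0,-.073])[2] for s in(1,-1))
    pp,RP,ang,body,_=ns['place'](Tt,lt,nt,.09,fl)
    yx=[(R2:=RP)@[s*.043,0,-.073] for s in(1,-1)]
    print(ap,al,'pick body',round(b,4),'tile ang',round(ang),'tcp z',round(pp[2],4),'body',round(body,4))
```

```text
56 60 pick body 0.0129 tile ang 116 tcp z 0.0376 body 0.0368
58 60 pick body 0.0103 tile ang 118 tcp z 0.0383 body 0.0375
58 62 pick body 0.0103 tile ang 120 tcp z 0.0411 body 0.0374
58 60 pick body 0.0103 tile ang 118 tcp z 0.0353 body 0.0345
```

```bash
sed -i 's/AP,AL=52,64/AP,AL=57,60/; s/\.008\*l/.012*l/' plan.py
cat > p4.py <<'E'
from plan import *
import sys
x,y,l,ys,fl=map(float,sys.argv[1:])
p0,R0,o=cur();p,R,Tt,lt,nt=pick((x,y),l);z=R[:,2]
pre=p-.06*z;hi=pre.copy();hi[2]=.2
q=path(p0,R0,p0,R,o['joint_positions']);q=path(p0,R,hi,R,q);q=path(hi,R,p,R,q)
move('toHI',hi,R,p0,R0);move('toPRE',pre,R,hi,R);move('toPICK',p,R,pre,R)
pp,RP,ang,b,nf=place(Tt,lt,nt,ys,fl);print('tile angle',ang,'body low',b,'green to fall',nf)
h2=p.copy();h2[2]=.1;m=np.array([.52,.02,.25]);hp=pp.copy();hp[2]=.2
q=path(p,R,h2,R,q);q=path(h2,R,m,R,q);q=path(m,R,m,RP,q);q=path(m,RP,hp,RP,q);q=path(hp,RP,pp,RP,q)
move('lift',h2,R,p,R);move('mid',m,R,h2,R);move('toHP',hp,RP,m,R);move('down',pp,RP,hp,RP)
np.savez('goal.npz',pp=pp,RP=RP,hp=hp)
E
python3 p4.py .573 -.088 72 -.083 .010
```

```text
ik err 6.4e-30 [-0.66  0.41  1.53  0.91  1.64 -0.49]
   ik err 8.4e-20 [-0.81  0.6   1.37  0.84  1.72 -0.61]
   ik err 7.9e-19 [-0.73  0.87  1.52  0.89  1.4  -0.89]
toHI turn [-34.52  58.82  27.08] |73.4| then shift [-0.1128  0.0575 -0.0611] |0.141| -> p [ 0.5574 -0.136   0.2   ]
toPRE turn [0. 0. 0.] |0.0| then shift [-0.1337  0.      0.0868] |0.159| -> p [ 0.5574 -0.136   0.0406]
toPICK turn [0. 0. 0.] |0.0| then shift [-0.    0.    0.06] |0.060| -> p [ 0.573  -0.0881  0.0079]
tile angle 117.0 body low 0.031749740765049626 green to fall 0.8910065241883679
   ik err 6.0e-25 [-0.73  0.72  1.49  0.88  1.51 -0.75]
   ik err 1.8e-19 [-0.63  0.38  1.62  0.92  1.58 -0.52]
   ik err 3.9e-20 [ 0.24  0.48  1.49 -1.05  1.46  0.39]
   ik err 4.7e-23 [ 0.42  0.57  1.47 -0.99  1.55  0.54]
   ik err 9.7e-19 [ 0.42  0.83  1.57 -1.02  1.35  0.85]
lift turn [0. 0. 0.] |0.0| then shift [ 0.0772  0.     -0.0502] |0.092| -> p [ 0.573  -0.0881  0.1   ]
mid turn [0. 0. 0.] |0.0| then shift [ 0.1729 -0.0838 -0.0092] |0.192| -> p [0.52 0.02 0.25]
toHP turn [  -0.83 -114.59  -31.51] |118.8| then shift [ 0.091  -0.0133 -0.0577] |0.109| -> p [0.4929 0.1125 0.2   ]
down turn [0. 0. 0.] |0.0| then shift [0.1451 0.     0.0838] |0.168| -> p [0.4929 0.1125 0.0325]
```

Call:
step_arm([
  {"ax": -2.16,"ay": 3.68,"az": 1.69,"dx": 0,"dy": 0,"dz": 0,"claw": 1},
  {"ax": -2.16,"ay": 3.68,"az": 1.69,"dx": 0,"dy": 0,"dz": 0,"claw": 1},
  {"ax": -2.16,"ay": 3.68,"az": 1.69,"dx": 0,"dy": 0,"dz": 0,"claw": 1},
  {"ax": -2.16,"ay": 3.68,"az": 1.69,"dx": 0,"dy": 0,"dz": 0,"claw": 1},
  {"ax": -2.16,"ay": 3.68,"az": 1.69,"dx": 0,"dy": 0,"dz": 0,"claw": 1},
  {"ax": -2.16,"ay": 3.68,"az": 1.69,"dx": 0,"dy": 0,"dz": 0,"claw": 1},
  {"ax": -2.16,"ay": 3.68,"az": 1.69,"dx": 0,"dy": 0,"dz": 0,"claw": 1},
  {"ax": -2.16,"ay": 3.68,"az": 1.69,"dx": 0,"dy": 0,"dz": 0,"claw": 1},
])

```text
t: 9.17
position: [0.5372, -0.011, 0.2605]
tool_rot: [-3.067, -0.494, 1.59]
force: [0.2, 0.4, 0.3]
gripper_width: 0.993
grasp_force: 0.0
```

Call:
step_arm([
  {"ax": -2.16,"ay": 3.68,"az": 1.69,"dx": 0,"dy": 0,"dz": 0,"claw": 1},
  {"ax": -2.16,"ay": 3.68,"az": 1.69,"dx": 0,"dy": 0,"dz": 0,"claw": 1},
  {"ax": -2.16,"ay": 3.68,"az": 1.69,"dx": 0,"dy": 0,"dz": 0,"claw": 1},
  {"ax": -2.16,"ay": 3.68,"az": 1.69,"dx": 0,"dy": 0,"dz": 0,"claw": 1},
  {"ax": -2.16,"ay": 3.68,"az": 1.69,"dx": 0,"dy": 0,"dz": 0,"claw": 1},
  {"ax": -2.16,"ay": 3.68,"az": 1.69,"dx": 0,"dy": 0,"dz": 0,"claw": 1},
  {"ax": -2.16,"ay": 3.68,"az": 1.69,"dx": 0,"dy": 0,"dz": 0,"claw": 1},
  {"ax": -2.16,"ay": 3.68,"az": 1.69,"dx": 0,"dy": 0,"dz": 0,"claw": 1},
])

```text
t: 9.83
position: [0.537, -0.0109, 0.2602]
tool_rot: [-3.13, -1.001, 1.242]
force: [0.4, -0.4, 0.6]
gripper_width: 1.0
grasp_force: 0.0
```

Call:
step_arm([
  {"ax": 0,"ay": 0,"az": 0,"dx": -0.0161,"dy": 0.0082,"dz": -0.0087,"claw": 1},
  {"ax": 0,"ay": 0,"az": 0,"dx": -0.0161,"dy": 0.0082,"dz": -0.0087,"claw": 1},
  {"ax": 0,"ay": 0,"az": 0,"dx": -0.0161,"dy": 0.0082,"dz": -0.0087,"claw": 1},
  {"ax": 0,"ay": 0,"az": 0,"dx": -0.0161,"dy": 0.0082,"dz": -0.0087,"claw": 1},
  {"ax": 0,"ay": 0,"az": 0,"dx": -0.0161,"dy": 0.0082,"dz": -0.0087,"claw": 1},
  {"ax": 0,"ay": 0,"az": 0,"dx": -0.0161,"dy": 0.0082,"dz": -0.0087,"claw": 1},
  {"ax": 0,"ay": 0,"az": 0,"dx": -0.0161,"dy": 0.0082,"dz": -0.0087,"claw": 1},
  {"ax": 0,"ay": 0,"az": 0,"dx": 0,"dy": 0,"dz": 0,"claw": 1},
])

```text
t: 10.5
position: [0.5565, -0.1376, 0.1957]
tool_rot: [-3.126, -0.998, 1.239]
force: [-1.7, -0.2, -0.0]
gripper_width: 1.0
grasp_force: 0.0
```

```bash
python3 p4.py .573 -.088 72 -.083 .010 | head -7
python3 - <<'E'
from h import *
f=grab_frame('wrist');save('w3',f);print(tiles(f))
g=grab_frame('top');print(tiles(g))
E
```

```text
ik err 1.2e-26 [-0.81  0.61  1.38  0.84  1.72 -0.62]
   ik err 1.8e-23 [-0.81  0.6   1.37  0.84  1.72 -0.61]
   ik err 7.9e-19 [-0.73  0.87  1.52  0.89  1.4  -0.89]
toHI turn [-0.05 -0.2  -0.56] |0.6| then shift [ 0.0046  0.0003 -0.0009] |0.005| -> p [ 0.5574 -0.136   0.2   ]
toPRE turn [0. 0. 0.] |0.0| then shift [-0.1337  0.      0.0868] |0.159| -> p [ 0.5574 -0.136   0.0406]
toPICK turn [0. 0. 0.] |0.0| then shift [-0.    0.    0.06] |0.060| -> p [ 0.573  -0.0881  0.0079]
tile angle 117.0 body low 0.031749740765049626 green to fall 0.8910065241883679
[(463, -98, 28, 16, 78), (573, -89, 55, 38, -18), (232, 834, 215, 53, -76)]
[(442, -98, 56, 40, -12), (573, -88, 56, 40, -18)]
```

View pics/w3.png

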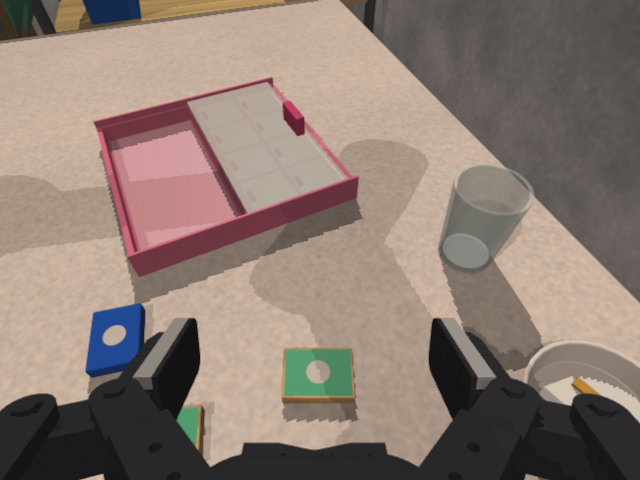

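The wrist view shows the cover fully open and the target tile at (318,372), centred between the fingers. I'll go down and grasp it.

Call:
step_arm([
  {"ax": 0,"ay": 0,"az": -0.2,"dx": -0.0161,"dy": 0,"dz": 0.0107,"claw": 1},
  {"ax": 0,"ay": 0,"az": -0.2,"dx": -0.0161,"dy": 0,"dz": 0.0107,"claw": 1},
  {"ax": 0,"ay": 0,"az": 0,"dx": -0.0161,"dy": 0,"dz": 0.0107,"claw": 1},
  {"ax": 0,"ay": 0,"az": 0,"dx": -0.0161,"dy": 0,"dz": 0.0107,"claw": 1},
  {"ax": 0,"ay": 0,"az": 0,"dx": -0.0161,"dy": 0,"dz": 0.0107,"claw": 1},
  {"ax": 0,"ay": 0,"az": 0,"dx": -0.0161,"dy": 0,"dz": 0.0107,"claw": 1},
  {"ax": 0,"ay": 0,"az": 0,"dx": -0.0161,"dy": 0,"dz": 0.0107,"claw": 1},
  {"ax": 0,"ay": 0,"az": 0,"dx": -0.0161,"dy": 0,"dz": 0.0107,"claw": 1},
])

```text
t: 11.27
position: [0.5565, -0.1321, 0.0424]
tool_rot: [-3.139, -0.999, 1.256]
force: [-0.6, -1.2, -0.2]
gripper_width: 1.0
grasp_force: 0.0
```

Call:
step_arm([
  {"ax": 0,"ay": 0,"az": 0,"dx": 0,"dy": 0,"dz": 0.009,"claw": 1},
  {"ax": 0,"ay": 0,"az": 0,"dx": 0,"dy": 0,"dz": 0.009,"claw": 1},
  {"ax": 0,"ay": 0,"az": 0,"dx": 0,"dy": 0,"dz": 0.009,"claw": 1},
  {"ax": 0,"ay": 0,"az": 0,"dx": 0,"dy": 0,"dz": 0.009,"claw": 1},
  {"ax": 0,"ay": 0,"az": 0,"dx": 0,"dy": 0,"dz": 0.008,"claw": 1},
  {"ax": 0,"ay": 0,"az": 0,"dx": 0,"dy": 0,"dz": 0.007,"claw": 1},
  {"ax": 0,"ay": 0,"az": 0,"dx": 0,"dy": 0,"dz": 0.005,"claw": 1},
  {"ax": 0,"ay": 0,"az": 0,"dx": 0,"dy": 0,"dz": 0.004,"claw": 1},
])

```text
t: 11.93
position: [0.5719, -0.0849, 0.0096]
tool_rot: [-3.136, -1.001, 1.252]
force: [-0.6, -0.6, 0.3]
gripper_width: 1.001
grasp_force: 0.0
```

```bash
python3 p4.py .573 -.088 72 -.083 .010 | head -7
python3 - <<'E'
from h import *
f=grab_frame('wrist');save('w4',f)
E
```

```text
ik err 2.1e-24 [-0.72  0.87  1.53  0.9   1.4  -0.89]
   ik err 1.3e-19 [-0.81  0.6   1.37  0.84  1.72 -0.61]
   ik err 7.9e-19 [-0.73  0.87  1.52  0.89  1.4  -0.89]
toHI turn [-0.08 -0.36 -0.14] |0.4| then shift [ 0.1307  0.002  -0.1482] |0.198| -> p [ 0.5574 -0.136   0.2   ]
toPRE turn [0. 0. 0.] |0.0| then shift [-0.1337  0.      0.0868] |0.159| -> p [ 0.5574 -0.136   0.0406]
toPICK turn [0. 0. 0.] |0.0| then shift [-0.    0.    0.06] |0.060| -> p [ 0.573  -0.0881  0.0079]
tile angle 117.0 body low 0.031749740765049626 green to fall 0.8910065241883679
```

View pics/w4.png

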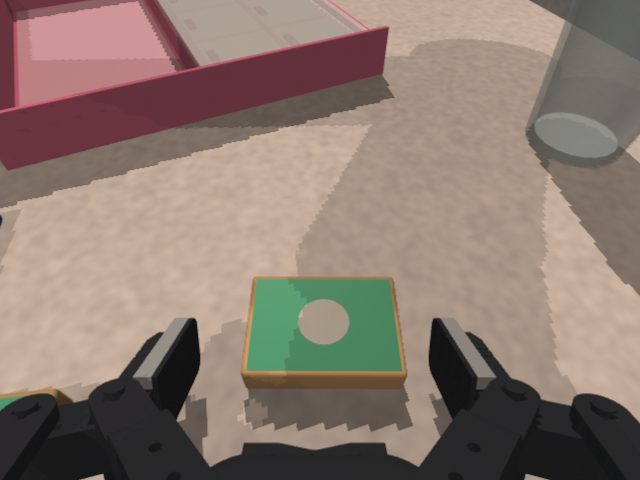

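The wrist view shows the tile between the open fingers with its near edge at row 380. I'll make a small correction and close.

Call:
step_arm([
  {"ax": 0,"ay": 0,"az": 0,"dx": -0.002,"dy": 0.001,"dz": 0.001,"claw": 1},
  {"ax": 0,"ay": 0,"az": 0,"dx": 0,"dy": 0,"dz": 0,"claw": -1},
  {"ax": 0,"ay": 0,"az": 0,"dx": 0,"dy": 0,"dz": 0,"claw": -1},
  {"ax": 0,"ay": 0,"az": 0,"dx": 0,"dy": 0,"dz": 0,"claw": -1},
  {"ax": 0,"ay": 0,"az": 0,"dx": 0,"dy": 0,"dz": 0,"claw": -1},
  {"ax": 0,"ay": 0,"az": 0,"dx": 0,"dy": 0,"dz": 0,"claw": -1},
  {"ax": 0,"ay": 0,"az": 0,"dx": 0,"dy": 0,"dz": 0,"claw": -1},
  {"ax": 0,"ay": 0,"az": 0,"dx": 0,"dy": 0,"dz": 0,"claw": -1},
])

```text
t: 12.65
position: [0.5728, -0.0863, 0.0079]
tool_rot: [-3.138, -1.001, 1.252]
force: [-0.1, -3.1, 5.5]
gripper_width: 0.68
grasp_force: 64.3
```

Call:
step_arm([
  {"ax": 0,"ay": 0,"az": 0,"dx": 0.005,"dy": 0,"dz": -0.003,"claw": -1},
  {"ax": 0,"ay": 0,"az": 0,"dx": 0.01,"dy": 0,"dz": -0.0065,"claw": -1},
  {"ax": 0,"ay": 0,"az": 0,"dx": 0.0104,"dy": 0,"dz": -0.0068,"claw": -1},
  {"ax": 0,"ay": 0,"az": 0,"dx": 0.0104,"dy": 0,"dz": -0.0068,"claw": -1},
  {"ax": 0,"ay": 0,"az": 0,"dx": 0.0104,"dy": 0,"dz": -0.0068,"claw": -1},
  {"ax": 0,"ay": 0,"az": 0,"dx": 0.0104,"dy": 0,"dz": -0.0068,"claw": -1},
  {"ax": 0,"ay": 0,"az": 0,"dx": 0.0104,"dy": 0,"dz": -0.0068,"claw": -1},
  {"ax": 0,"ay": 0,"az": 0,"dx": 0.0104,"dy": 0,"dz": -0.0068,"claw": -1},
])

```text
t: 13.32
position: [0.5726, -0.0866, 0.1014]
tool_rot: [-3.137, -1.001, 1.252]
force: [-0.1, -0.7, -0.0]
gripper_width: 0.685
grasp_force: 44.8
```

```bash
cat > g.py <<'E'
from plan import *
import sys
# remaining: turn/shift to the place pose via mid
g=np.load('goal.npz');p0,R0,o=cur();m=np.array([.52,.02,.25])
move('mid',m,R0,p0,R0);move('turn@mid->HP',g['hp'],g['RP'],m,R0);move('HP(now)',g['hp'],g['RP'],p0,R0);move('PP(now)',g['pp'],g['RP'],p0,R0)
E
python3 g.py
python3 - <<'E'
from h import *
f=grab_frame('wrist');save('w5',f)
E
```

```text
mid turn [0. 0. 0.] |0.0| then shift [ 0.1709 -0.0834 -0.0084] |0.190| -> p [0.52 0.02 0.25]
turn@mid->HP turn [  -0.9  -114.96  -31.58] |119.2| then shift [ 0.091  -0.0133 -0.0577] |0.109| -> p [0.4929 0.1125 0.2   ]
HP(now) turn [  -0.9  -114.96  -31.58] |119.2| then shift [ 0.0189 -0.0498 -0.23  ] |0.236| -> p [0.4929 0.1125 0.2   ]
PP(now) turn [  -0.9  -114.96  -31.58] |119.2| then shift [ 0.164  -0.0498 -0.1463] |0.225| -> p [0.4929 0.1125 0.0325]
```

View pics/w5.png

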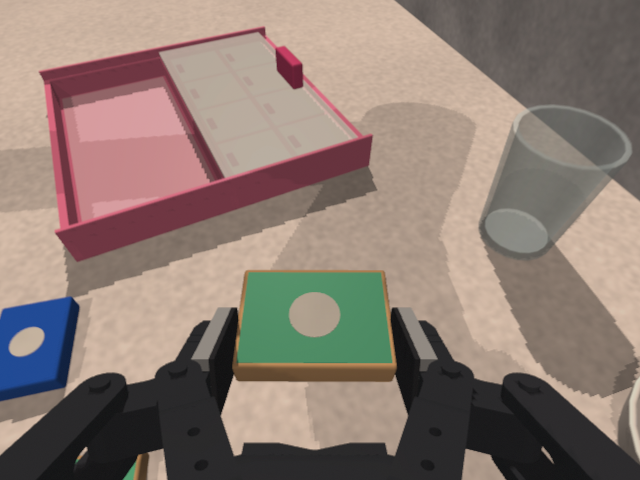

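The tile is held firmly (320,320). Now I'll lift it to the mid point, flip it and move above the well.

Call:
step_arm([
  {"ax": 0,"ay": 0,"az": 0,"dx": 0.0214,"dy": -0.0104,"dz": -0.001,"claw": -1},
  {"ax": 0,"ay": 0,"az": 0,"dx": 0.0214,"dy": -0.0104,"dz": -0.001,"claw": -1},
  {"ax": 0,"ay": 0,"az": 0,"dx": 0.0214,"dy": -0.0104,"dz": -0.001,"claw": -1},
  {"ax": 0,"ay": 0,"az": 0,"dx": 0.0214,"dy": -0.0104,"dz": -0.001,"claw": -1},
  {"ax": 0,"ay": 0,"az": 0,"dx": 0.0214,"dy": -0.0104,"dz": -0.001,"claw": -1},
  {"ax": 0,"ay": 0,"az": 0,"dx": 0.0214,"dy": -0.0104,"dz": -0.001,"claw": -1},
  {"ax": 0,"ay": 0,"az": 0,"dx": 0.0214,"dy": -0.0104,"dz": -0.001,"claw": -1},
  {"ax": 0,"ay": 0,"az": 0,"dx": 0.0214,"dy": -0.0104,"dz": -0.001,"claw": -1},
])

```text
t: 14.03
position: [0.5199, 0.0211, 0.2496]
tool_rot: [-3.136, -1.001, 1.251]
force: [-0.5, -0.0, -0.3]
gripper_width: 0.677
grasp_force: 66.9
```

Call:
step_arm([
  {"ax": -0.04,"ay": -4.79,"az": -1.32,"dx": 0,"dy": 0,"dz": 0,"claw": -1},
  {"ax": -0.04,"ay": -4.79,"az": -1.32,"dx": 0,"dy": 0,"dz": 0,"claw": -1},
  {"ax": -0.04,"ay": -4.79,"az": -1.32,"dx": 0,"dy": 0,"dz": 0,"claw": -1},
  {"ax": -0.04,"ay": -4.79,"az": -1.32,"dx": 0,"dy": 0,"dz": 0,"claw": -1},
  {"ax": -0.04,"ay": -4.79,"az": -1.32,"dx": 0,"dy": 0,"dz": 0,"claw": -1},
  {"ax": -0.04,"ay": -4.79,"az": -1.32,"dx": 0,"dy": 0,"dz": 0,"claw": -1},
  {"ax": -0.04,"ay": -4.79,"az": -1.32,"dx": 0,"dy": 0,"dz": 0,"claw": -1},
  {"ax": -0.04,"ay": -4.79,"az": -1.32,"dx": 0,"dy": 0,"dz": 0,"claw": -1},
])

```text
t: 14.7
position: [0.5204, 0.0203, 0.2492]
tool_rot: [3.021, -0.317, 1.434]
force: [0.1, -0.4, -1.1]
gripper_width: 0.681
grasp_force: 67.0
```

Call:
step_arm([
  {"ax": -0.04,"ay": -4.79,"az": -1.32,"dx": 0,"dy": 0,"dz": 0,"claw": -1},
  {"ax": -0.04,"ay": -4.79,"az": -1.32,"dx": 0,"dy": 0,"dz": 0,"claw": -1},
  {"ax": -0.04,"ay": -4.79,"az": -1.32,"dx": 0,"dy": 0,"dz": 0,"claw": -1},
  {"ax": -0.04,"ay": -4.79,"az": -1.32,"dx": 0,"dy": 0,"dz": 0,"claw": -1},
  {"ax": -0.04,"ay": -4.79,"az": -1.32,"dx": 0,"dy": 0,"dz": 0,"claw": -1},
  {"ax": -0.04,"ay": -4.79,"az": -1.32,"dx": 0,"dy": 0,"dz": 0,"claw": -1},
  {"ax": -0.04,"ay": -4.79,"az": -1.32,"dx": 0,"dy": 0,"dz": 0,"claw": -1},
  {"ax": -0.04,"ay": -4.79,"az": -1.32,"dx": 0,"dy": 0,"dz": 0,"claw": -1},
])

```text
t: 15.37
position: [0.5204, 0.0205, 0.2491]
tool_rot: [3.018, 0.37, 1.534]
force: [-0.0, 0.3, -1.3]
gripper_width: 0.68
grasp_force: 67.0
```

Call:
step_arm([
  {"ax": -0.04,"ay": -4.79,"az": -1.32,"dx": 0,"dy": 0,"dz": 0,"claw": -1},
  {"ax": -0.04,"ay": -4.79,"az": -1.32,"dx": 0,"dy": 0,"dz": 0,"claw": -1},
  {"ax": -0.04,"ay": -4.79,"az": -1.32,"dx": 0,"dy": 0,"dz": 0,"claw": -1},
  {"ax": -0.04,"ay": -4.79,"az": -1.32,"dx": 0,"dy": 0,"dz": 0,"claw": -1},
  {"ax": -0.04,"ay": -4.79,"az": -1.32,"dx": 0,"dy": 0,"dz": 0,"claw": -1},
  {"ax": -0.04,"ay": -4.79,"az": -1.32,"dx": 0,"dy": 0,"dz": 0,"claw": -1},
  {"ax": -0.04,"ay": -4.79,"az": -1.32,"dx": 0,"dy": 0,"dz": 0,"claw": -1},
  {"ax": -0.04,"ay": -4.79,"az": -1.32,"dx": 0,"dy": 0,"dz": 0,"claw": -1},
])

```text
t: 16.03
position: [0.5204, 0.0207, 0.2489]
tool_rot: [3.14, 1.051, 1.718]
force: [0.7, -0.6, -1.0]
gripper_width: 0.679
grasp_force: 67.0
```

```bash
python3 g.py
```

```text
mid turn [0. 0. 0.] |0.0| then shift [-0.0013 -0.0005  0.    ] |0.001| -> p [0.52 0.02 0.25]
turn@mid->HP turn [0.13 0.23 0.02] |0.3| then shift [ 0.091  -0.0133 -0.0577] |0.109| -> p [0.4929 0.1125 0.2   ]
HP(now) turn [0.13 0.23 0.02] |0.3| then shift [ 0.0898 -0.0138 -0.0577] |0.108| -> p [0.4929 0.1125 0.2   ]
PP(now) turn [0.13 0.23 0.02] |0.3| then shift [ 0.2348 -0.0138  0.0261] |0.237| -> p [0.4929 0.1125 0.0325]
```

Call:
step_arm([
  {"ax": 0,"ay": 0,"az": 0,"dx": 0.0112,"dy": -0.0017,"dz": -0.0072,"claw": -1},
  {"ax": 0,"ay": 0,"az": 0,"dx": 0.0112,"dy": -0.0017,"dz": -0.0072,"claw": -1},
  {"ax": 0,"ay": 0,"az": 0,"dx": 0.0112,"dy": -0.0017,"dz": -0.0072,"claw": -1},
  {"ax": 0,"ay": 0,"az": 0,"dx": 0.0112,"dy": -0.0017,"dz": -0.0072,"claw": -1},
  {"ax": 0,"ay": 0,"az": 0,"dx": 0.0112,"dy": -0.0017,"dz": -0.0072,"claw": -1},
  {"ax": 0,"ay": 0,"az": 0,"dx": 0.0112,"dy": -0.0017,"dz": -0.0072,"claw": -1},
  {"ax": 0,"ay": 0,"az": 0,"dx": 0.0112,"dy": -0.0017,"dz": -0.0072,"claw": -1},
  {"ax": 0,"ay": 0,"az": 0,"dx": 0.0112,"dy": -0.0017,"dz": -0.0072,"claw": -1},
])

```text
t: 16.7
position: [0.4927, 0.1132, 0.1993]
tool_rot: [3.14, 1.047, 1.717]
force: [-0.1, -0.3, -0.6]
gripper_width: 0.68
grasp_force: 67.0
```

Call:
step_arm([
  {"ax": 0,"ay": 0,"az": 0,"dx": 0.022,"dy": 0,"dz": 0.0127,"claw": -1},
  {"ax": 0,"ay": 0,"az": 0,"dx": 0.022,"dy": 0,"dz": 0.0127,"claw": -1},
  {"ax": 0,"ay": 0,"az": 0,"dx": 0.022,"dy": 0,"dz": 0.0127,"claw": -1},
  {"ax": 0,"ay": 0,"az": 0,"dx": 0.022,"dy": 0,"dz": 0.0127,"claw": -1},
  {"ax": 0,"ay": 0,"az": 0,"dx": 0.018,"dy": 0,"dz": 0.0104,"claw": -1},
  {"ax": 0,"ay": 0,"az": 0,"dx": 0.012,"dy": 0,"dz": 0.0069,"claw": -1},
  {"ax": 0,"ay": 0,"az": 0,"dx": 0.01,"dy": 0,"dz": 0.0058,"claw": -1},
  {"ax": 0,"ay": 0,"az": 0,"dx": 0.008,"dy": 0,"dz": 0.0046,"claw": -1},
])

```text
t: 17.37
position: [0.4932, 0.1123, 0.0419]
tool_rot: [3.14, 1.047, 1.718]
force: [-0.5, 0.1, 1.0]
gripper_width: 0.678
grasp_force: 67.1
```

```bash
python3 g.py|tail -1
python3 - <<'E'
from h import *
f=grab_frame('side');im=f['image'][:,:,::-1];u,v=map(int,proj(f,[.5,.15,.05]));cv2.imwrite('pics/s6.png',cv2.resize(im[v-75:v+75,u-100:u+100],(800,600)))
E
```

```text
PP(now) turn [0.09 0.01 0.01] |0.1| then shift [ 0.0083 -0.0003  0.0045] |0.009| -> p [0.4929 0.1125 0.0325]
```

View pics/s6.png

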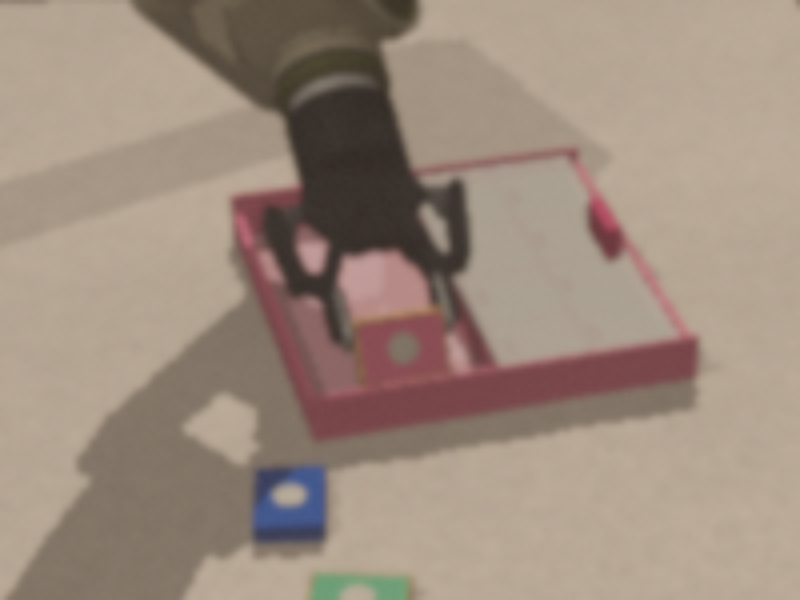

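The side view shows the tile held pink side out over the well. It needs about 9 mm more down, then a release and a lift.

Call:
step_arm([
  {"ax": 0,"ay": 0,"az": 0,"dx": 0.004,"dy": 0,"dz": 0.0023,"claw": -1},
  {"ax": 0,"ay": 0,"az": 0,"dx": 0.004,"dy": 0,"dz": 0.0022,"claw": -1},
  {"ax": 0,"ay": 0,"az": 0,"dx": 0,"dy": 0,"dz": 0,"claw": -1},
  {"ax": 0,"ay": 0,"az": 0,"dx": 0,"dy": 0,"dz": 0,"claw": 0.65},
  {"ax": 0,"ay": 0,"az": 0,"dx": 0,"dy": 0,"dz": 0,"claw": 0.65},
  {"ax": 0,"ay": 0,"az": 0,"dx": 0,"dy": 0,"dz": 0,"claw": 0.65},
  {"ax": 0,"ay": 0,"az": 0,"dx": 0,"dy": 0,"dz": 0,"claw": 0.65},
  {"ax": 0,"ay": 0,"az": 0,"dx": 0,"dy": 0,"dz": 0,"claw": 0.65},
])

```text
t: 18.08
position: [0.4932, 0.1121, 0.0338]
tool_rot: [3.14, 1.047, 1.717]
force: [0.1, 0.2, 1.0]
gripper_width: 0.822
grasp_force: 0.0
```

Run:
```python
from h import *
f=grab_frame('side');im=f['image'][:,:,::-1];u,v=map(int,proj(f,[.5,.15,.05]));cv2.imwrite('pics/s7.png',cv2.resize(im[v-75:v+75,u-100:u+100],(800,600)))
```

View pics/s7.png

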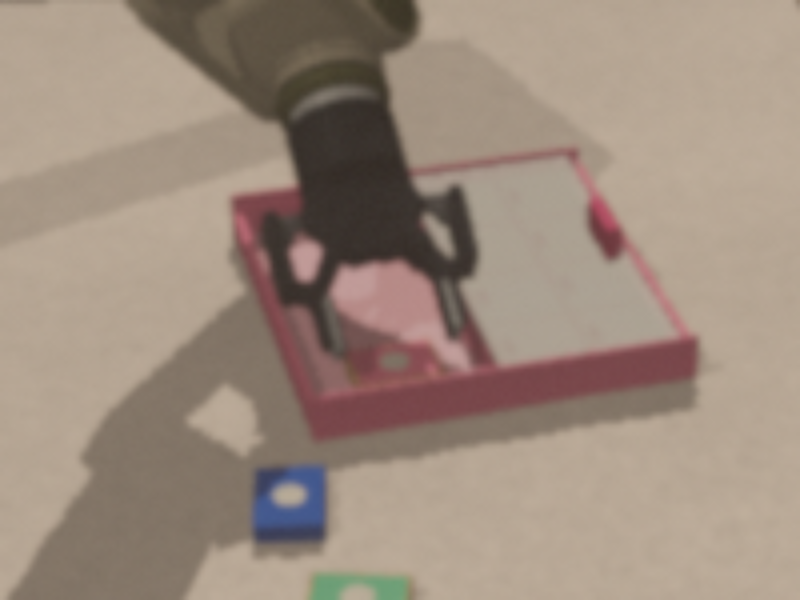

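The tile has fallen flat with its pink face up at (395,362). I'll retreat and plan the next one.

Call:
step_arm([
  {"ax": 0,"ay": 0,"az": 0,"dx": -0.0181,"dy": 0,"dz": -0.0105,"claw": 0.65},
  {"ax": 0,"ay": 0,"az": 0,"dx": -0.0181,"dy": 0,"dz": -0.0105,"claw": 0.65},
  {"ax": 0,"ay": 0,"az": 0,"dx": -0.0181,"dy": 0,"dz": -0.0105,"claw": 0.65},
  {"ax": 0,"ay": 0,"az": 0,"dx": -0.0181,"dy": 0,"dz": -0.0105,"claw": 0.65},
  {"ax": 0,"ay": 0,"az": 0,"dx": -0.0181,"dy": 0,"dz": -0.0105,"claw": 0.65},
  {"ax": 0,"ay": 0,"az": 0,"dx": -0.0181,"dy": 0,"dz": -0.0105,"claw": 0.65},
  {"ax": 0,"ay": 0,"az": 0,"dx": -0.0181,"dy": 0,"dz": -0.0105,"claw": 0.65},
  {"ax": 0,"ay": 0,"az": 0,"dx": -0.0181,"dy": 0,"dz": -0.0105,"claw": 0.65},
])

```text
t: 18.8
position: [0.4928, 0.1124, 0.202]
tool_rot: [3.141, 1.047, 1.718]
force: [-0.3, 0.1, -0.5]
gripper_width: 0.827
grasp_force: 0.0
```

Call:
step_arm([
  {"ax": 0,"ay": 0,"az": 0,"dx": -0.0112,"dy": 0.0017,"dz": 0.0072,"claw": 1},
  {"ax": 0,"ay": 0,"az": 0,"dx": -0.0112,"dy": 0.0017,"dz": 0.0072,"claw": 1},
  {"ax": 0,"ay": 0,"az": 0,"dx": -0.0112,"dy": 0.0017,"dz": 0.0072,"claw": 1},
  {"ax": 0,"ay": 0,"az": 0,"dx": -0.0112,"dy": 0.0017,"dz": 0.0072,"claw": 1},
  {"ax": 0,"ay": 0,"az": 0,"dx": -0.0112,"dy": 0.0017,"dz": 0.0072,"claw": 1},
  {"ax": 0,"ay": 0,"az": 0,"dx": -0.0112,"dy": 0.0017,"dz": 0.0072,"claw": 1},
  {"ax": 0,"ay": 0,"az": 0,"dx": -0.0112,"dy": 0.0017,"dz": 0.0072,"claw": 1},
  {"ax": 0,"ay": 0,"az": 0,"dx": -0.0112,"dy": 0.0017,"dz": 0.0072,"claw": 1},
])

```text
t: 19.47
position: [0.5207, 0.0195, 0.2502]
tool_rot: [3.141, 1.047, 1.718]
force: [0.7, 0.1, 0.4]
gripper_width: 1.001
grasp_force: 0.0
```

```bash
sed -i 's/-\.065\*/-.067*/g' plan.py
python3 - <<'E'
from h import *
g=grab_frame('top');print(tiles(g))
E
python3 p4.py .442 -.098 78 -.023 .010
```

```text
[(443, -98, 55, 40, -12), (443, -271, 56, 40, -27), (572, -251, 56, 40, 29)]
   ik err 1.1e-26 [-0.62  0.41  1.55  0.89  1.67 -0.55]
   ik err 2.0e-22 [-0.97  0.5   1.58  0.67  1.81 -0.86]
   ik err 7.8e-30 [-0.9   0.81  1.77  0.72  1.39 -1.14]
toHI turn [  0.81 115.59  24.36] |118.1| then shift [-0.1415 -0.0534 -0.1234] |0.195| -> p [ 0.4315 -0.1474  0.2   ]
toPRE turn [0. 0. 0.] |0.0| then shift [-0.1337  0.      0.0868] |0.159| -> p [ 0.4315 -0.1474  0.0406]
toPICK turn [0. 0. 0.] |0.0| then shift [ 0.   -0.    0.06] |0.060| -> p [ 0.442  -0.0981  0.0079]
tile angle 117.0 body low 0.03174974076504961 green to fall 0.8910065241883679
   ik err 7.6e-25 [-0.9   0.63  1.73  0.7   1.55 -1.  ]
   ik err 6.2e-20 [-0.61  0.41  1.56  0.89  1.66 -0.55]
   ik err 3.7e-20 [ 0.24  0.48  1.49 -1.05  1.46  0.39]
   ik err 2.3e-20 [ 0.52  0.61  1.39 -0.94  1.65  0.56]
   ik err 1.1e-19 [ 0.52  0.86  1.49 -0.95  1.44  0.84]
lift turn [0. 0. 0.] |0.0| then shift [ 0.0772  0.     -0.0502] |0.092| -> p [ 0.442  -0.0981  0.1   ]
mid turn [0. 0. 0.] |0.0| then shift [0.1976 0.0518 0.0288] |0.206| -> p [0.52 0.02 0.25]
toHP turn [  -0.64 -115.56  -24.38] |118.1| then shift [ 0.121  -0.0153 -0.1097] |0.164| -> p [0.4821 0.1716 0.2   ]
down turn [0. 0. 0.] |0.0| then shift [0.1451 0.     0.0838] |0.168| -> p [0.4821 0.1716 0.0325]
```

Call:
step_arm([
  {"ax": 0.03,"ay": 4.82,"az": 1.02,"dx": 0,"dy": 0,"dz": 0,"claw": 1},
  {"ax": 0.03,"ay": 4.82,"az": 1.02,"dx": 0,"dy": 0,"dz": 0,"claw": 1},
  {"ax": 0.03,"ay": 4.82,"az": 1.02,"dx": 0,"dy": 0,"dz": 0,"claw": 1},
  {"ax": 0.03,"ay": 4.82,"az": 1.02,"dx": 0,"dy": 0,"dz": 0,"claw": 1},
  {"ax": 0.03,"ay": 4.82,"az": 1.02,"dx": 0,"dy": 0,"dz": 0,"claw": 1},
  {"ax": 0.03,"ay": 4.82,"az": 1.02,"dx": 0,"dy": 0,"dz": 0,"claw": 1},
  {"ax": 0.03,"ay": 4.82,"az": 1.02,"dx": 0,"dy": 0,"dz": 0,"claw": 1},
  {"ax": 0.03,"ay": 4.82,"az": 1.02,"dx": 0,"dy": 0,"dz": 0,"claw": 1},
])

```text
t: 20.18
position: [0.5206, 0.0209, 0.2503]
tool_rot: [3.045, 0.363, 1.575]
force: [-0.7, 0.1, -0.9]
gripper_width: 1.003
grasp_force: 0.0
```

Call:
step_arm([
  {"ax": 0.03,"ay": 4.82,"az": 1.02,"dx": 0,"dy": 0,"dz": 0,"claw": 1},
  {"ax": 0.03,"ay": 4.82,"az": 1.02,"dx": 0,"dy": 0,"dz": 0,"claw": 1},
  {"ax": 0.03,"ay": 4.82,"az": 1.02,"dx": 0,"dy": 0,"dz": 0,"claw": 1},
  {"ax": 0.03,"ay": 4.82,"az": 1.02,"dx": 0,"dy": 0,"dz": 0,"claw": 1},
  {"ax": 0.03,"ay": 4.82,"az": 1.02,"dx": 0,"dy": 0,"dz": 0,"claw": 1},
  {"ax": 0.03,"ay": 4.82,"az": 1.02,"dx": 0,"dy": 0,"dz": 0,"claw": 1},
  {"ax": 0.03,"ay": 4.82,"az": 1.02,"dx": 0,"dy": 0,"dz": 0,"claw": 1},
  {"ax": 0.03,"ay": 4.82,"az": 1.02,"dx": 0,"dy": 0,"dz": 0,"claw": 1},
])

```text
t: 20.85
position: [0.5206, 0.0205, 0.2503]
tool_rot: [3.048, -0.321, 1.498]
force: [-0.5, 0.5, 0.3]
gripper_width: 1.0
grasp_force: 0.0
```

Call:
step_arm([
  {"ax": 0.03,"ay": 4.82,"az": 1.02,"dx": 0,"dy": 0,"dz": 0,"claw": 1},
  {"ax": 0.03,"ay": 4.82,"az": 1.02,"dx": 0,"dy": 0,"dz": 0,"claw": 1},
  {"ax": 0.03,"ay": 4.82,"az": 1.02,"dx": 0,"dy": 0,"dz": 0,"claw": 1},
  {"ax": 0.03,"ay": 4.82,"az": 1.02,"dx": 0,"dy": 0,"dz": 0,"claw": 1},
  {"ax": 0.03,"ay": 4.82,"az": 1.02,"dx": 0,"dy": 0,"dz": 0,"claw": 1},
  {"ax": 0.03,"ay": 4.82,"az": 1.02,"dx": 0,"dy": 0,"dz": 0,"claw": 1},
  {"ax": 0.03,"ay": 4.82,"az": 1.02,"dx": 0,"dy": 0,"dz": 0,"claw": 1},
  {"ax": 0.03,"ay": 4.82,"az": 1.02,"dx": 0,"dy": 0,"dz": 0,"claw": 1},
])

```text
t: 21.52
position: [0.5205, 0.0203, 0.25]
tool_rot: [-3.141, -1.0, 1.359]
force: [-0.1, -0.1, -0.1]
gripper_width: 1.003
grasp_force: 0.0
```

Call:
step_arm([
  {"ax": 0,"ay": 0,"az": 0,"dx": -0.0177,"dy": -0.0067,"dz": -0.0154,"claw": 1},
  {"ax": 0,"ay": 0,"az": 0,"dx": -0.0177,"dy": -0.0067,"dz": -0.0154,"claw": 1},
  {"ax": 0,"ay": 0,"az": 0,"dx": -0.0177,"dy": -0.0067,"dz": -0.0154,"claw": 1},
  {"ax": 0,"ay": 0,"az": 0,"dx": -0.0177,"dy": -0.0067,"dz": -0.0154,"claw": 1},
  {"ax": 0,"ay": 0,"az": 0,"dx": -0.0177,"dy": -0.0067,"dz": -0.0154,"claw": 1},
  {"ax": 0,"ay": 0,"az": 0,"dx": -0.0177,"dy": -0.0067,"dz": -0.0154,"claw": 1},
  {"ax": 0,"ay": 0,"az": 0,"dx": -0.0177,"dy": -0.0067,"dz": -0.0154,"claw": 1},
  {"ax": 0,"ay": 0,"az": 0,"dx": -0.0177,"dy": -0.0067,"dz": -0.0154,"claw": 1},
])

```text
t: 22.18
position: [0.4297, -0.1456, 0.1974]
tool_rot: [-3.14, -0.997, 1.36]
force: [-0.1, -0.6, 0.1]
gripper_width: 1.002
grasp_force: 0.0
```

Call:
step_arm([
  {"ax": 0,"ay": 0,"az": 0,"dx": -0.0167,"dy": 0,"dz": 0.0108,"claw": 1},
  {"ax": 0,"ay": 0,"az": 0,"dx": -0.0167,"dy": 0,"dz": 0.0108,"claw": 1},
  {"ax": 0,"ay": 0,"az": 0,"dx": -0.0167,"dy": 0,"dz": 0.0108,"claw": 1},
  {"ax": 0,"ay": 0,"az": 0,"dx": -0.0167,"dy": 0,"dz": 0.0108,"claw": 1},
  {"ax": 0,"ay": 0,"az": 0,"dx": -0.0167,"dy": 0,"dz": 0.0108,"claw": 1},
  {"ax": 0,"ay": 0,"az": 0,"dx": -0.0167,"dy": 0,"dz": 0.0108,"claw": 1},
  {"ax": 0,"ay": 0,"az": 0,"dx": -0.0167,"dy": 0,"dz": 0.0108,"claw": 1},
  {"ax": 0,"ay": 0,"az": 0,"dx": -0.012,"dy": 0,"dz": 0.0078,"claw": 1},
])

```text
t: 22.85
position: [0.4301, -0.1444, 0.0428]
tool_rot: [-3.139, -0.997, 1.359]
force: [0.1, -0.4, 0.1]
gripper_width: 1.004
grasp_force: 0.0
```

```bash
cat > n.py <<'E'
from plan import *
from h import grab_frame,tiles
import sys
x,y,l=map(float,sys.argv[1:4]);p,R,*_=pick((x,y),l);p0,R0,o=cur();move('PICK(now)',p,R,p0,R0);print('wrist',tiles(grab_frame('wrist')))
E
python3 n.py .4425 -.098 78
```

```text
PICK(now) turn [-0.04 -0.12 -0.07] |0.1| then shift [-0.0032  0.0025  0.0591] |0.059| -> p [ 0.4425 -0.0981  0.0079]
wrist [(443, -101, 55, 38, -12)]
```

Call:
step_arm([
  {"ax": 0,"ay": 0,"az": 0,"dx": -0.0004,"dy": 0.0003,"dz": 0.009,"claw": 1},
  {"ax": 0,"ay": 0,"az": 0,"dx": -0.0004,"dy": 0.0003,"dz": 0.009,"claw": 1},
  {"ax": 0,"ay": 0,"az": 0,"dx": -0.0004,"dy": 0.0003,"dz": 0.009,"claw": 1},
  {"ax": 0,"ay": 0,"az": 0,"dx": -0.0004,"dy": 0.0003,"dz": 0.009,"claw": 1},
  {"ax": 0,"ay": 0,"az": 0,"dx": -0.0004,"dy": 0.0003,"dz": 0.008,"claw": 1},
  {"ax": 0,"ay": 0,"az": 0,"dx": -0.0004,"dy": 0.0003,"dz": 0.007,"claw": 1},
  {"ax": 0,"ay": 0,"az": 0,"dx": -0.0004,"dy": 0.0003,"dz": 0.005,"claw": 1},
  {"ax": 0,"ay": 0,"az": 0,"dx": -0.0004,"dy": 0.0003,"dz": 0.003,"claw": 1},
])

```text
t: 23.57
position: [0.4426, -0.0974, 0.0093]
tool_rot: [-3.139, -0.997, 1.36]
force: [0.1, -0.2, 0.0]
gripper_width: 1.0
grasp_force: 0.0
```

Call:
step_arm([
  {"ax": 0,"ay": 0,"az": 0,"dx": 0,"dy": 0,"dz": 0,"claw": -1},
  {"ax": 0,"ay": 0,"az": 0,"dx": 0,"dy": 0,"dz": 0,"claw": -1},
  {"ax": 0,"ay": 0,"az": 0,"dx": 0,"dy": 0,"dz": 0,"claw": -1},
  {"ax": 0,"ay": 0,"az": 0,"dx": 0,"dy": 0,"dz": 0,"claw": -1},
  {"ax": 0,"ay": 0,"az": 0,"dx": 0,"dy": 0,"dz": 0,"claw": -1},
  {"ax": 0,"ay": 0,"az": 0,"dx": 0,"dy": 0,"dz": 0,"claw": -1},
  {"ax": 0,"ay": 0,"az": 0,"dx": 0,"dy": 0,"dz": 0,"claw": -1},
  {"ax": 0,"ay": 0,"az": 0,"dx": 0,"dy": 0,"dz": 0,"claw": -1},
])

```text
t: 24.23
position: [0.4427, -0.0984, 0.0099]
tool_rot: [-3.141, -0.997, 1.361]
force: [-0.5, -2.2, 6.5]
gripper_width: 0.678
grasp_force: 63.9
```

Call:
step_arm([
  {"ax": 0,"ay": 0,"az": 0,"dx": 0.005,"dy": 0,"dz": -0.003,"claw": -1},
  {"ax": 0,"ay": 0,"az": 0,"dx": 0.01,"dy": 0,"dz": -0.0065,"claw": -1},
  {"ax": 0,"ay": 0,"az": 0,"dx": 0.0104,"dy": 0,"dz": -0.0068,"claw": -1},
  {"ax": 0,"ay": 0,"az": 0,"dx": 0.0104,"dy": 0,"dz": -0.0068,"claw": -1},
  {"ax": 0,"ay": 0,"az": 0,"dx": 0.0104,"dy": 0,"dz": -0.0068,"claw": -1},
  {"ax": 0,"ay": 0,"az": 0,"dx": 0.0104,"dy": 0,"dz": -0.0068,"claw": -1},
  {"ax": 0,"ay": 0,"az": 0,"dx": 0.0104,"dy": 0,"dz": -0.0068,"claw": -1},
  {"ax": 0,"ay": 0,"az": 0,"dx": 0.0104,"dy": 0,"dz": -0.0068,"claw": -1},
])

```text
t: 24.9
position: [0.4426, -0.0983, 0.1033]
tool_rot: [-3.14, -0.997, 1.36]
force: [0.2, 0.3, 0.1]
gripper_width: 0.677
grasp_force: 63.8
```

```bash
python3 g.py
```

```text
mid turn [0. 0. 0.] |0.0| then shift [0.1948 0.0511 0.0309] |0.204| -> p [0.52 0.02 0.25]
turn@mid->HP turn [  -0.66 -115.66  -24.38] |118.2| then shift [ 0.121  -0.0153 -0.1097] |0.164| -> p [0.4821 0.1716 0.2   ]
HP(now) turn [  -0.66 -115.66  -24.38] |118.2| then shift [ 0.0468  0.0786 -0.2745] |0.289| -> p [0.4821 0.1716 0.2   ]
PP(now) turn [  -0.66 -115.66  -24.38] |118.2| then shift [ 0.1919  0.0786 -0.1908] |0.282| -> p [0.4821 0.1716 0.0325]
```

Call:
step_arm([
  {"ax": 0,"ay": 0,"az": 0,"dx": 0.0243,"dy": 0.0064,"dz": 0.0039,"claw": -1},
  {"ax": 0,"ay": 0,"az": 0,"dx": 0.0243,"dy": 0.0064,"dz": 0.0039,"claw": -1},
  {"ax": 0,"ay": 0,"az": 0,"dx": 0.0243,"dy": 0.0064,"dz": 0.0039,"claw": -1},
  {"ax": 0,"ay": 0,"az": 0,"dx": 0.0243,"dy": 0.0064,"dz": 0.0039,"claw": -1},
  {"ax": 0,"ay": 0,"az": 0,"dx": 0.0243,"dy": 0.0064,"dz": 0.0039,"claw": -1},
  {"ax": 0,"ay": 0,"az": 0,"dx": 0.0243,"dy": 0.0064,"dz": 0.0039,"claw": -1},
  {"ax": 0,"ay": 0,"az": 0,"dx": 0.0243,"dy": 0.0064,"dz": 0.0039,"claw": -1},
  {"ax": 0,"ay": 0,"az": 0,"dx": 0.0243,"dy": 0.0064,"dz": 0.0039,"claw": -1},
])

```text
t: 25.57
position: [0.5201, 0.021, 0.2499]
tool_rot: [-3.14, -0.997, 1.36]
force: [-0.4, -0.2, -0.9]
gripper_width: 0.678
grasp_force: 63.9
```

Call:
step_arm([
  {"ax": -0.03,"ay": -4.82,"az": -1.02,"dx": 0,"dy": 0,"dz": 0,"claw": -1},
  {"ax": -0.03,"ay": -4.82,"az": -1.02,"dx": 0,"dy": 0,"dz": 0,"claw": -1},
  {"ax": -0.03,"ay": -4.82,"az": -1.02,"dx": 0,"dy": 0,"dz": 0,"claw": -1},
  {"ax": -0.03,"ay": -4.82,"az": -1.02,"dx": 0,"dy": 0,"dz": 0,"claw": -1},
  {"ax": -0.03,"ay": -4.82,"az": -1.02,"dx": 0,"dy": 0,"dz": 0,"claw": -1},
  {"ax": -0.03,"ay": -4.82,"az": -1.02,"dx": 0,"dy": 0,"dz": 0,"claw": -1},
  {"ax": -0.03,"ay": -4.82,"az": -1.02,"dx": 0,"dy": 0,"dz": 0,"claw": -1},
  {"ax": -0.03,"ay": -4.82,"az": -1.02,"dx": 0,"dy": 0,"dz": 0,"claw": -1},
])

```text
t: 26.23
position: [0.5198, 0.0199, 0.2492]
tool_rot: [3.048, -0.313, 1.498]
force: [-0.1, 0.4, 0.0]
gripper_width: 0.678
grasp_force: 63.9
```

Call:
step_arm([
  {"ax": -0.03,"ay": -4.82,"az": -1.02,"dx": 0,"dy": 0,"dz": 0,"claw": -1},
  {"ax": -0.03,"ay": -4.82,"az": -1.02,"dx": 0,"dy": 0,"dz": 0,"claw": -1},
  {"ax": -0.03,"ay": -4.82,"az": -1.02,"dx": 0,"dy": 0,"dz": 0,"claw": -1},
  {"ax": -0.03,"ay": -4.82,"az": -1.02,"dx": 0,"dy": 0,"dz": 0,"claw": -1},
  {"ax": -0.03,"ay": -4.82,"az": -1.02,"dx": 0,"dy": 0,"dz": 0,"claw": -1},
  {"ax": -0.03,"ay": -4.82,"az": -1.02,"dx": 0,"dy": 0,"dz": 0,"claw": -1},
  {"ax": -0.03,"ay": -4.82,"az": -1.02,"dx": 0,"dy": 0,"dz": 0,"claw": -1},
  {"ax": -0.03,"ay": -4.82,"az": -1.02,"dx": 0,"dy": 0,"dz": 0,"claw": -1},
])

```text
t: 26.9
position: [0.5198, 0.02, 0.2493]
tool_rot: [3.045, 0.371, 1.574]
force: [0.8, 0.1, -0.6]
gripper_width: 0.676
grasp_force: 63.9
```

Call:
step_arm([
  {"ax": -0.03,"ay": -4.82,"az": -1.02,"dx": 0,"dy": 0,"dz": 0,"claw": -1},
  {"ax": -0.03,"ay": -4.82,"az": -1.02,"dx": 0,"dy": 0,"dz": 0,"claw": -1},
  {"ax": -0.03,"ay": -4.82,"az": -1.02,"dx": 0,"dy": 0,"dz": 0,"claw": -1},
  {"ax": -0.03,"ay": -4.82,"az": -1.02,"dx": 0,"dy": 0,"dz": 0,"claw": -1},
  {"ax": -0.03,"ay": -4.82,"az": -1.02,"dx": 0,"dy": 0,"dz": 0,"claw": -1},
  {"ax": -0.03,"ay": -4.82,"az": -1.02,"dx": 0,"dy": 0,"dz": 0,"claw": -1},
  {"ax": -0.03,"ay": -4.82,"az": -1.02,"dx": 0,"dy": 0,"dz": 0,"claw": -1},
  {"ax": -0.03,"ay": -4.82,"az": -1.02,"dx": 0,"dy": 0,"dz": 0,"claw": -1},
])

```text
t: 27.57
position: [0.5198, 0.0202, 0.2491]
tool_rot: [3.137, 1.051, 1.714]
force: [-0.1, -0.8, 0.0]
gripper_width: 0.675
grasp_force: 64.0
```

Call:
step_arm([
  {"ax": 0,"ay": 0,"az": 0,"dx": 0.0151,"dy": -0.0019,"dz": -0.0137,"claw": -1},
  {"ax": 0,"ay": 0,"az": 0,"dx": 0.0151,"dy": -0.0019,"dz": -0.0137,"claw": -1},
  {"ax": 0,"ay": 0,"az": 0,"dx": 0.0151,"dy": -0.0019,"dz": -0.0137,"claw": -1},
  {"ax": 0,"ay": 0,"az": 0,"dx": 0.0151,"dy": -0.0019,"dz": -0.0137,"claw": -1},
  {"ax": 0,"ay": 0,"az": 0,"dx": 0.0151,"dy": -0.0019,"dz": -0.0137,"claw": -1},
  {"ax": 0,"ay": 0,"az": 0,"dx": 0.0151,"dy": -0.0019,"dz": -0.0137,"claw": -1},
  {"ax": 0,"ay": 0,"az": 0,"dx": 0.0151,"dy": -0.0019,"dz": -0.0137,"claw": -1},
  {"ax": 0,"ay": 0,"az": 0,"dx": 0.0151,"dy": -0.0019,"dz": -0.0137,"claw": -1},
])

```text
t: 28.23
position: [0.4816, 0.1721, 0.1987]
tool_rot: [3.138, 1.047, 1.714]
force: [0.5, 0.1, -0.5]
gripper_width: 0.68
grasp_force: 64.1
```

Call:
step_arm([
  {"ax": 0,"ay": 0,"az": 0,"dx": 0.022,"dy": 0,"dz": 0.0127,"claw": -1},
  {"ax": 0,"ay": 0,"az": 0,"dx": 0.022,"dy": 0,"dz": 0.0127,"claw": -1},
  {"ax": 0,"ay": 0,"az": 0,"dx": 0.022,"dy": 0,"dz": 0.0127,"claw": -1},
  {"ax": 0,"ay": 0,"az": 0,"dx": 0.022,"dy": 0,"dz": 0.0127,"claw": -1},
  {"ax": 0,"ay": 0,"az": 0,"dx": 0.018,"dy": 0,"dz": 0.0104,"claw": -1},
  {"ax": 0,"ay": 0,"az": 0,"dx": 0.012,"dy": 0,"dz": 0.0069,"claw": -1},
  {"ax": 0,"ay": 0,"az": 0,"dx": 0.01,"dy": 0,"dz": 0.0058,"claw": -1},
  {"ax": 0,"ay": 0,"az": 0,"dx": 0.008,"dy": 0,"dz": 0.0046,"claw": -1},
])

```text
t: 28.9
position: [0.4825, 0.1713, 0.0409]
tool_rot: [3.139, 1.047, 1.716]
force: [-0.4, -0.3, -0.9]
gripper_width: 0.674
grasp_force: 64.1
```

```bash
python3 g.py | tail -1
```

```text
PP(now) turn [ 0.08  0.01 -0.04] |0.1| then shift [ 0.0074 -0.0003  0.0039] |0.008| -> p [0.4821 0.1716 0.0325]
```

Next I'll lower the remaining few millimetres, release, lift and return to mid. The shift back is (-.121, .0153, .1097).

Call:
step_arm([
  {"ax": 0,"ay": 0,"az": 0,"dx": 0.0035,"dy": 0,"dz": 0.002,"claw": -1},
  {"ax": 0,"ay": 0,"az": 0,"dx": 0.0035,"dy": 0,"dz": 0.002,"claw": -1},
  {"ax": 0,"ay": 0,"az": 0,"dx": 0,"dy": 0,"dz": 0,"claw": -1},
  {"ax": 0,"ay": 0,"az": 0,"dx": 0,"dy": 0,"dz": 0,"claw": 0.65},
  {"ax": 0,"ay": 0,"az": 0,"dx": 0,"dy": 0,"dz": 0,"claw": 0.65},
  {"ax": 0,"ay": 0,"az": 0,"dx": 0,"dy": 0,"dz": 0,"claw": 0.65},
  {"ax": 0,"ay": 0,"az": 0,"dx": 0,"dy": 0,"dz": 0,"claw": 0.65},
  {"ax": 0,"ay": 0,"az": 0,"dx": 0,"dy": 0,"dz": 0,"claw": 0.65},
])

```text
t: 29.57
position: [0.4824, 0.1713, 0.0334]
tool_rot: [3.14, 1.047, 1.717]
force: [-0.1, 0.7, 0.3]
gripper_width: 0.825
grasp_force: 0.0
```

Call:
step_arm([
  {"ax": 0,"ay": 0,"az": 0,"dx": -0.0181,"dy": 0,"dz": -0.0105,"claw": 0.65},
  {"ax": 0,"ay": 0,"az": 0,"dx": -0.0181,"dy": 0,"dz": -0.0105,"claw": 0.65},
  {"ax": 0,"ay": 0,"az": 0,"dx": -0.0181,"dy": 0,"dz": -0.0105,"claw": 0.65},
  {"ax": 0,"ay": 0,"az": 0,"dx": -0.0181,"dy": 0,"dz": -0.0105,"claw": 0.65},
  {"ax": 0,"ay": 0,"az": 0,"dx": -0.0181,"dy": 0,"dz": -0.0105,"claw": 0.65},
  {"ax": 0,"ay": 0,"az": 0,"dx": -0.0181,"dy": 0,"dz": -0.0105,"claw": 0.65},
  {"ax": 0,"ay": 0,"az": 0,"dx": -0.0181,"dy": 0,"dz": -0.0105,"claw": 0.65},
  {"ax": 0,"ay": 0,"az": 0,"dx": -0.0181,"dy": 0,"dz": -0.0105,"claw": 0.65},
])

```text
t: 30.23
position: [0.482, 0.1716, 0.2017]
tool_rot: [3.141, 1.047, 1.718]
force: [0.5, -0.7, 0.4]
gripper_width: 0.823
grasp_force: 0.0
```

Call:
step_arm([
  {"ax": 0,"ay": 0,"az": 0,"dx": -0.0151,"dy": 0.0019,"dz": 0.0137,"claw": 1},
  {"ax": 0,"ay": 0,"az": 0,"dx": -0.0151,"dy": 0.0019,"dz": 0.0137,"claw": 1},
  {"ax": 0,"ay": 0,"az": 0,"dx": -0.0151,"dy": 0.0019,"dz": 0.0137,"claw": 1},
  {"ax": 0,"ay": 0,"az": 0,"dx": -0.0151,"dy": 0.0019,"dz": 0.0137,"claw": 1},
  {"ax": 0,"ay": 0,"az": 0,"dx": -0.0151,"dy": 0.0019,"dz": 0.0137,"claw": 1},
  {"ax": 0,"ay": 0,"az": 0,"dx": -0.0151,"dy": 0.0019,"dz": 0.0137,"claw": 1},
  {"ax": 0,"ay": 0,"az": 0,"dx": -0.0151,"dy": 0.0019,"dz": 0.0137,"claw": 1},
  {"ax": 0,"ay": 0,"az": 0,"dx": -0.0151,"dy": 0.0019,"dz": 0.0137,"claw": 1},
])

```text
t: 30.9
position: [0.5201, 0.0193, 0.2508]
tool_rot: [3.141, 1.047, 1.718]
force: [0.4, -0.3, 0.2]
gripper_width: 1.001
grasp_force: 0.0
```

```bash
python3 - <<'E'
from h import *
g=grab_frame('top');print(tiles(g));cv2.imwrite('pics/t8.png',cv2.resize(g['image'][140:350,30:310,::-1],(800,600)))
E
python3 p4.py .572 -.251 119 .037 .013
```

```text
[(443, -271, 56, 40, -27), (572, -251, 56, 40, 29)]
   ik err 6.2e-24 [-0.45  0.63  1.15  0.62  2.17 -0.82]
   ik err 3.1e-19 [-0.74  1.1   0.27  0.61  2.66 -0.83]
   ik err 4.2e-19 [-0.72  1.16  0.7   0.36  2.22 -1.16]
toHI turn [ -0.5  115.61 -24.69] |118.2| then shift [-0.2124 -0.0851 -0.2312] |0.325| -> p [ 0.5965 -0.2951  0.2   ]
toPRE turn [0. 0. 0.] |0.0| then shift [-0.1337  0.      0.0868] |0.159| -> p [ 0.5965 -0.2951  0.0406]
toPICK turn [0. 0. 0.] |0.0| then shift [0.   0.   0.06] |0.060| -> p [ 0.5721 -0.2511  0.0079]
tile angle 117.0 body low 0.03474974076504964 green to fall 0.8910065241883679
   ik err 5.0e-19 [-0.72  1.06  0.67  0.4   2.35 -1.09]
   ik err 2.6e-28 [-0.45  0.63  1.16  0.62  2.16 -0.82]
   ik err 4.4e-21 [ 0.24  0.48  1.49 -1.05  1.46  0.39]
   ik err 3.4e-30 [ 0.61  0.66  1.28 -0.91  1.75  0.56]
   ik err 3.8e-20 [ 0.61  0.89  1.38 -0.89  1.55  0.81]
lift turn [0. 0. 0.] |0.0| then shift [ 0.0772  0.     -0.0502] |0.092| -> p [ 0.5721 -0.2511  0.1   ]
mid turn [0. 0. 0.] |0.0| then shift [0.2687 0.0859 0.1383] |0.314| -> p [0.52 0.02 0.25]
toHP turn [   0.64 -115.53   24.62] |118.1| then shift [ 0.151  -0.0153 -0.1616] |0.222| -> p [0.4734 0.2309 0.2   ]
down turn [0. 0. 0.] |0.0| then shift [0.1425 0.     0.0823] |0.165| -> p [0.4734 0.2309 0.0355]
```

View pics/t8.png

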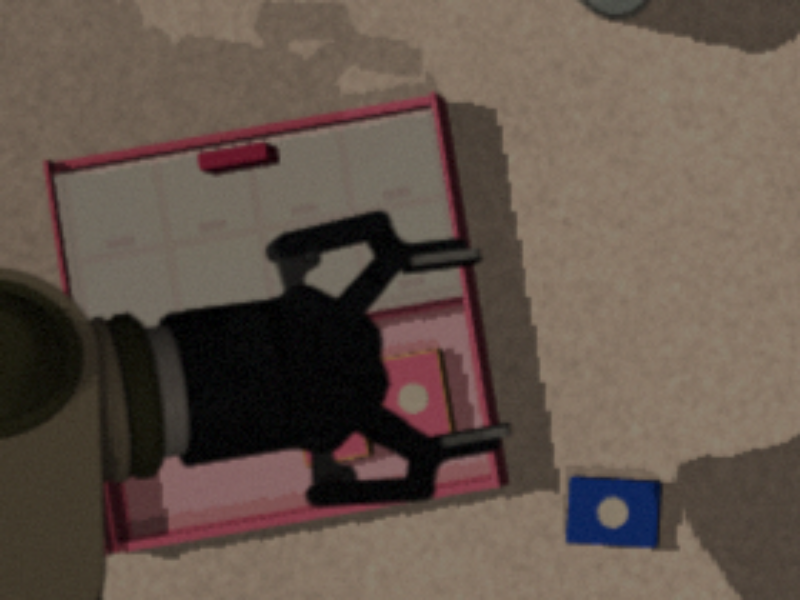

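Two tiles lie pink side up with a gap between them, at (413,398) and partly hidden at (340,440). Next is T4.

Call:
step_arm([
  {"ax": -0.02,"ay": 4.82,"az": -1.03,"dx": 0,"dy": 0,"dz": 0,"claw": 1},
  {"ax": -0.02,"ay": 4.82,"az": -1.03,"dx": 0,"dy": 0,"dz": 0,"claw": 1},
  {"ax": -0.02,"ay": 4.82,"az": -1.03,"dx": 0,"dy": 0,"dz": 0,"claw": 1},
  {"ax": -0.02,"ay": 4.82,"az": -1.03,"dx": 0,"dy": 0,"dz": 0,"claw": 1},
  {"ax": -0.02,"ay": 4.82,"az": -1.03,"dx": 0,"dy": 0,"dz": 0,"claw": 1},
  {"ax": -0.02,"ay": 4.82,"az": -1.03,"dx": 0,"dy": 0,"dz": 0,"claw": 1},
  {"ax": -0.02,"ay": 4.82,"az": -1.03,"dx": 0,"dy": 0,"dz": 0,"claw": 1},
  {"ax": -0.02,"ay": 4.82,"az": -1.03,"dx": 0,"dy": 0,"dz": 0,"claw": 1},
])

```text
t: 31.62
position: [0.52, 0.0208, 0.2509]
tool_rot: [-3.047, 0.363, 1.863]
force: [-0.5, -0.3, -0.1]
gripper_width: 0.999
grasp_force: 0.0
```

Call:
step_arm([
  {"ax": -0.02,"ay": 4.82,"az": -1.03,"dx": 0,"dy": 0,"dz": 0,"claw": 1},
  {"ax": -0.02,"ay": 4.82,"az": -1.03,"dx": 0,"dy": 0,"dz": 0,"claw": 1},
  {"ax": -0.02,"ay": 4.82,"az": -1.03,"dx": 0,"dy": 0,"dz": 0,"claw": 1},
  {"ax": -0.02,"ay": 4.82,"az": -1.03,"dx": 0,"dy": 0,"dz": 0,"claw": 1},
  {"ax": -0.02,"ay": 4.82,"az": -1.03,"dx": 0,"dy": 0,"dz": 0,"claw": 1},
  {"ax": -0.02,"ay": 4.82,"az": -1.03,"dx": 0,"dy": 0,"dz": 0,"claw": 1},
  {"ax": -0.02,"ay": 4.82,"az": -1.03,"dx": 0,"dy": 0,"dz": 0,"claw": 1},
  {"ax": -0.02,"ay": 4.82,"az": -1.03,"dx": 0,"dy": 0,"dz": 0,"claw": 1},
])

```text
t: 32.28
position: [0.52, 0.0205, 0.2509]
tool_rot: [-3.048, -0.321, 1.941]
force: [0.5, -1.0, -0.6]
gripper_width: 1.003
grasp_force: 0.0
```

Call:
step_arm([
  {"ax": -0.02,"ay": 4.82,"az": -1.03,"dx": 0,"dy": 0,"dz": 0,"claw": 1},
  {"ax": -0.02,"ay": 4.82,"az": -1.03,"dx": 0,"dy": 0,"dz": 0,"claw": 1},
  {"ax": -0.02,"ay": 4.82,"az": -1.03,"dx": 0,"dy": 0,"dz": 0,"claw": 1},
  {"ax": -0.02,"ay": 4.82,"az": -1.03,"dx": 0,"dy": 0,"dz": 0,"claw": 1},
  {"ax": -0.02,"ay": 4.82,"az": -1.03,"dx": 0,"dy": 0,"dz": 0,"claw": 1},
  {"ax": -0.02,"ay": 4.82,"az": -1.03,"dx": 0,"dy": 0,"dz": 0,"claw": 1},
  {"ax": -0.02,"ay": 4.82,"az": -1.03,"dx": 0,"dy": 0,"dz": 0,"claw": 1},
  {"ax": -0.02,"ay": 4.82,"az": -1.03,"dx": 0,"dy": 0,"dz": 0,"claw": 1},
])

```text
t: 32.95
position: [0.5201, 0.0202, 0.2506]
tool_rot: [-3.141, -1.002, 2.079]
force: [-0.3, -0.4, -0.4]
gripper_width: 1.0
grasp_force: 0.0
```

Call:
step_arm([
  {"ax": 0,"ay": 0,"az": 0,"dx": -0.0133,"dy": -0.0053,"dz": -0.0145,"claw": 1},
  {"ax": 0,"ay": 0,"az": 0,"dx": -0.0133,"dy": -0.0053,"dz": -0.0145,"claw": 1},
  {"ax": 0,"ay": 0,"az": 0,"dx": -0.0133,"dy": -0.0053,"dz": -0.0145,"claw": 1},
  {"ax": 0,"ay": 0,"az": 0,"dx": -0.0133,"dy": -0.0053,"dz": -0.0145,"claw": 1},
  {"ax": 0,"ay": 0,"az": 0,"dx": -0.0133,"dy": -0.0053,"dz": -0.0145,"claw": 1},
  {"ax": 0,"ay": 0,"az": 0,"dx": -0.0133,"dy": -0.0053,"dz": -0.0145,"claw": 1},
  {"ax": 0,"ay": 0,"az": 0,"dx": -0.0133,"dy": -0.0053,"dz": -0.0145,"claw": 1},
  {"ax": 0,"ay": 0,"az": 0,"dx": -0.0133,"dy": -0.0053,"dz": -0.0145,"claw": 1},
])

```text
t: 33.62
position: [0.5587, -0.1366, 0.2238]
tool_rot: [-3.138, -0.998, 2.077]
force: [0.2, 0.5, 0.3]
gripper_width: 0.998
grasp_force: 0.0
```

Call:
step_arm([
  {"ax": 0,"ay": 0,"az": 0,"dx": -0.0133,"dy": -0.0053,"dz": -0.0145,"claw": 1},
  {"ax": 0,"ay": 0,"az": 0,"dx": -0.0133,"dy": -0.0053,"dz": -0.0145,"claw": 1},
  {"ax": 0,"ay": 0,"az": 0,"dx": -0.0133,"dy": -0.0053,"dz": -0.0145,"claw": 1},
  {"ax": 0,"ay": 0,"az": 0,"dx": -0.0133,"dy": -0.0053,"dz": -0.0145,"claw": 1},
  {"ax": 0,"ay": 0,"az": 0,"dx": -0.0133,"dy": -0.0053,"dz": -0.0145,"claw": 1},
  {"ax": 0,"ay": 0,"az": 0,"dx": -0.0133,"dy": -0.0053,"dz": -0.0145,"claw": 1},
  {"ax": 0,"ay": 0,"az": 0,"dx": -0.0133,"dy": -0.0053,"dz": -0.0145,"claw": 1},
  {"ax": 0,"ay": 0,"az": 0,"dx": -0.0133,"dy": -0.0053,"dz": -0.0145,"claw": 1},
])

```text
t: 34.28
position: [0.5972, -0.2927, 0.1974]
tool_rot: [-3.138, -0.998, 2.077]
force: [1.5, -0.4, 0.7]
gripper_width: 0.999
grasp_force: 0.0
```

```bash
python3 n.py .572 -.251 119;python3 -c "
from h import *
print(tiles(grab_frame('top')))"
```

```text
PICK(now) turn [-0.22 -0.19  0.  ] |0.3| then shift [-0.1325 -0.0019  0.1439] |0.196| -> p [ 0.5721 -0.2511  0.0079]
wrist [(573, -254, 55, 37, 29), (444, -274, 54, 38, -27)]
[(572, -251, 56, 41, 29)]
```

Call:
step_arm([
  {"ax": 0,"ay": 0,"az": 0,"dx": -0.0166,"dy": -0.0002,"dz": 0.0105,"claw": 1},
  {"ax": 0,"ay": 0,"az": 0,"dx": -0.0166,"dy": -0.0002,"dz": 0.0105,"claw": 1},
  {"ax": 0,"ay": 0,"az": 0,"dx": -0.0166,"dy": -0.0002,"dz": 0.0105,"claw": 1},
  {"ax": 0,"ay": 0,"az": 0,"dx": -0.0166,"dy": -0.0002,"dz": 0.0105,"claw": 1},
  {"ax": 0,"ay": 0,"az": 0,"dx": -0.0166,"dy": -0.0002,"dz": 0.0105,"claw": 1},
  {"ax": 0,"ay": 0,"az": 0,"dx": -0.0166,"dy": -0.0002,"dz": 0.0105,"claw": 1},
  {"ax": 0,"ay": 0,"az": 0,"dx": -0.0166,"dy": -0.0002,"dz": 0.0105,"claw": 1},
  {"ax": 0,"ay": 0,"az": 0,"dx": -0.014,"dy": -0.0002,"dz": 0.0092,"claw": 1},
])

```text
t: 35.05
position: [0.596, -0.293, 0.0422]
tool_rot: [-3.138, -0.999, 2.078]
force: [0.3, 0.2, -0.5]
gripper_width: 1.003
grasp_force: 0.0
```

```bash
python3 n.py .572 -.252 119
```

```text
PICK(now) turn [-0.24 -0.21  0.02] |0.3| then shift [-0.0029 -0.0011  0.0584] |0.058| -> p [ 0.5721 -0.2521  0.0079]
wrist [(573, -254, 55, 38, 29), (445, -273, 53, 39, -27)]
```

Call:
step_arm([
  {"ax": 0,"ay": 0,"az": 0,"dx": -0.0004,"dy": -0.0001,"dz": 0.009,"claw": 1},
  {"ax": 0,"ay": 0,"az": 0,"dx": -0.0004,"dy": -0.0001,"dz": 0.009,"claw": 1},
  {"ax": 0,"ay": 0,"az": 0,"dx": -0.0004,"dy": -0.0001,"dz": 0.009,"claw": 1},
  {"ax": 0,"ay": 0,"az": 0,"dx": -0.0004,"dy": -0.0001,"dz": 0.009,"claw": 1},
  {"ax": 0,"ay": 0,"az": 0,"dx": -0.0004,"dy": -0.0001,"dz": 0.008,"claw": 1},
  {"ax": 0,"ay": 0,"az": 0,"dx": -0.0004,"dy": -0.0001,"dz": 0.007,"claw": 1},
  {"ax": 0,"ay": 0,"az": 0,"dx": -0.0004,"dy": -0.0001,"dz": 0.005,"claw": 1},
  {"ax": 0,"ay": 0,"az": 0,"dx": -0.0004,"dy": 0,"dz": 0.0025,"claw": 1},
])

```text
t: 35.77
position: [0.5723, -0.2522, 0.0092]
tool_rot: [-3.139, -0.998, 2.078]
force: [0.7, 0.2, -1.1]
gripper_width: 0.997
grasp_force: 0.0
```

Call:
step_arm([
  {"ax": 0,"ay": 0,"az": 0,"dx": 0,"dy": 0,"dz": 0,"claw": -1},
  {"ax": 0,"ay": 0,"az": 0,"dx": 0,"dy": 0,"dz": 0,"claw": -1},
  {"ax": 0,"ay": 0,"az": 0,"dx": 0,"dy": 0,"dz": 0,"claw": -1},
  {"ax": 0,"ay": 0,"az": 0,"dx": 0,"dy": 0,"dz": 0,"claw": -1},
  {"ax": 0,"ay": 0,"az": 0,"dx": 0,"dy": 0,"dz": 0,"claw": -1},
  {"ax": 0,"ay": 0,"az": 0,"dx": 0,"dy": 0,"dz": 0,"claw": -1},
  {"ax": 0,"ay": 0,"az": 0,"dx": 0,"dy": 0,"dz": 0,"claw": -1},
  {"ax": 0,"ay": 0,"az": 0,"dx": 0,"dy": 0,"dz": 0,"claw": -1},
])

```text
t: 36.43
position: [0.5726, -0.2533, 0.0096]
tool_rot: [-3.14, -0.997, 2.078]
force: [2.8, -2.6, 4.7]
gripper_width: 0.672
grasp_force: 64.3
```

Call:
step_arm([
  {"ax": 0,"ay": 0,"az": 0,"dx": 0.005,"dy": 0,"dz": -0.003,"claw": -1},
  {"ax": 0,"ay": 0,"az": 0,"dx": 0.01,"dy": 0,"dz": -0.0065,"claw": -1},
  {"ax": 0,"ay": 0,"az": 0,"dx": 0.0104,"dy": 0,"dz": -0.0068,"claw": -1},
  {"ax": 0,"ay": 0,"az": 0,"dx": 0.0104,"dy": 0,"dz": -0.0068,"claw": -1},
  {"ax": 0,"ay": 0,"az": 0,"dx": 0.0104,"dy": 0,"dz": -0.0068,"claw": -1},
  {"ax": 0,"ay": 0,"az": 0,"dx": 0.0104,"dy": 0,"dz": -0.0068,"claw": -1},
  {"ax": 0,"ay": 0,"az": 0,"dx": 0.0104,"dy": 0,"dz": -0.0068,"claw": -1},
  {"ax": 0,"ay": 0,"az": 0,"dx": 0.0104,"dy": 0,"dz": -0.0068,"claw": -1},
])

```text
t: 37.1
position: [0.5727, -0.2531, 0.1027]
tool_rot: [-3.139, -0.997, 2.078]
force: [-0.0, -0.6, -0.3]
gripper_width: 0.677
grasp_force: 63.8
```

```bash
python3 g.py
```

```text
mid turn [0. 0. 0.] |0.0| then shift [0.2671 0.0869 0.1419] |0.315| -> p [0.52 0.02 0.25]
turn@mid->HP turn [   0.54 -115.63   24.81] |118.3| then shift [ 0.151  -0.0153 -0.1616] |0.222| -> p [0.4734 0.2309 0.2   ]
HP(now) turn [   0.54 -115.63   24.81] |118.3| then shift [ 0.1624 -0.0275 -0.4759] |0.504| -> p [0.4734 0.2309 0.2   ]
PP(now) turn [   0.54 -115.63   24.81] |118.3| then shift [ 0.3049 -0.0275 -0.3936] |0.499| -> p [0.4734 0.2309 0.0355]
```

Call:
step_arm([
  {"ax": 0,"ay": 0,"az": 0,"dx": 0.0167,"dy": 0.0054,"dz": 0.0089,"claw": -1},
  {"ax": 0,"ay": 0,"az": 0,"dx": 0.0167,"dy": 0.0054,"dz": 0.0089,"claw": -1},
  {"ax": 0,"ay": 0,"az": 0,"dx": 0.0167,"dy": 0.0054,"dz": 0.0089,"claw": -1},
  {"ax": 0,"ay": 0,"az": 0,"dx": 0.0167,"dy": 0.0054,"dz": 0.0089,"claw": -1},
  {"ax": 0,"ay": 0,"az": 0,"dx": 0.0167,"dy": 0.0054,"dz": 0.0089,"claw": -1},
  {"ax": 0,"ay": 0,"az": 0,"dx": 0.0167,"dy": 0.0054,"dz": 0.0089,"claw": -1},
  {"ax": 0,"ay": 0,"az": 0,"dx": 0.0167,"dy": 0.0054,"dz": 0.0089,"claw": -1},
  {"ax": 0,"ay": 0,"az": 0,"dx": 0.0167,"dy": 0.0054,"dz": 0.0089,"claw": -1},
])

```text
t: 37.77
position: [0.5458, -0.1156, 0.176]
tool_rot: [-3.139, -0.997, 2.077]
force: [-0.5, 0.7, 0.4]
gripper_width: 0.677
grasp_force: 63.8
```

Call:
step_arm([
  {"ax": 0,"ay": 0,"az": 0,"dx": 0.0167,"dy": 0.0054,"dz": 0.0089,"claw": -1},
  {"ax": 0,"ay": 0,"az": 0,"dx": 0.0167,"dy": 0.0054,"dz": 0.0089,"claw": -1},
  {"ax": 0,"ay": 0,"az": 0,"dx": 0.0167,"dy": 0.0054,"dz": 0.0089,"claw": -1},
  {"ax": 0,"ay": 0,"az": 0,"dx": 0.0167,"dy": 0.0054,"dz": 0.0089,"claw": -1},
  {"ax": 0,"ay": 0,"az": 0,"dx": 0.0167,"dy": 0.0054,"dz": 0.0089,"claw": -1},
  {"ax": 0,"ay": 0,"az": 0,"dx": 0.0167,"dy": 0.0054,"dz": 0.0089,"claw": -1},
  {"ax": 0,"ay": 0,"az": 0,"dx": 0.0167,"dy": 0.0054,"dz": 0.0089,"claw": -1},
  {"ax": 0,"ay": 0,"az": 0,"dx": 0.0167,"dy": 0.0054,"dz": 0.0089,"claw": -1},
])

```text
t: 38.43
position: [0.519, 0.0218, 0.2494]
tool_rot: [-3.139, -0.998, 2.078]
force: [-0.0, 0.3, -0.7]
gripper_width: 0.676
grasp_force: 63.8
```

Call:
step_arm([
  {"ax": 0.02,"ay": -4.82,"az": 1.03,"dx": 0,"dy": 0,"dz": 0,"claw": -1},
  {"ax": 0.02,"ay": -4.82,"az": 1.03,"dx": 0,"dy": 0,"dz": 0,"claw": -1},
  {"ax": 0.02,"ay": -4.82,"az": 1.03,"dx": 0,"dy": 0,"dz": 0,"claw": -1},
  {"ax": 0.02,"ay": -4.82,"az": 1.03,"dx": 0,"dy": 0,"dz": 0,"claw": -1},
  {"ax": 0.02,"ay": -4.82,"az": 1.03,"dx": 0,"dy": 0,"dz": 0,"claw": -1},
  {"ax": 0.02,"ay": -4.82,"az": 1.03,"dx": 0,"dy": 0,"dz": 0,"claw": -1},
  {"ax": 0.02,"ay": -4.82,"az": 1.03,"dx": 0,"dy": 0,"dz": 0,"claw": -1},
  {"ax": 0.02,"ay": -4.82,"az": 1.03,"dx": 0,"dy": 0,"dz": 0,"claw": -1},
])

```text
t: 39.1
position: [0.5192, 0.0209, 0.2492]
tool_rot: [-3.048, -0.313, 1.94]
force: [-0.7, -0.5, 0.2]
gripper_width: 0.677
grasp_force: 63.9
```

Call:
step_arm([
  {"ax": 0.02,"ay": -4.82,"az": 1.03,"dx": 0,"dy": 0,"dz": 0,"claw": -1},
  {"ax": 0.02,"ay": -4.82,"az": 1.03,"dx": 0,"dy": 0,"dz": 0,"claw": -1},
  {"ax": 0.02,"ay": -4.82,"az": 1.03,"dx": 0,"dy": 0,"dz": 0,"claw": -1},
  {"ax": 0.02,"ay": -4.82,"az": 1.03,"dx": 0,"dy": 0,"dz": 0,"claw": -1},
  {"ax": 0.02,"ay": -4.82,"az": 1.03,"dx": 0,"dy": 0,"dz": 0,"claw": -1},
  {"ax": 0.02,"ay": -4.82,"az": 1.03,"dx": 0,"dy": 0,"dz": 0,"claw": -1},
  {"ax": 0.02,"ay": -4.82,"az": 1.03,"dx": 0,"dy": 0,"dz": 0,"claw": -1},
  {"ax": 0.02,"ay": -4.82,"az": 1.03,"dx": 0,"dy": 0,"dz": 0,"claw": -1},
])

```text
t: 39.77
position: [0.5191, 0.0211, 0.2492]
tool_rot: [-3.049, 0.37, 1.861]
force: [-0.4, 0.7, -0.4]
gripper_width: 0.677
grasp_force: 63.9
```

Call:
step_arm([
  {"ax": 0.02,"ay": -4.82,"az": 1.03,"dx": 0,"dy": 0,"dz": 0,"claw": -1},
  {"ax": 0.02,"ay": -4.82,"az": 1.03,"dx": 0,"dy": 0,"dz": 0,"claw": -1},
  {"ax": 0.02,"ay": -4.82,"az": 1.03,"dx": 0,"dy": 0,"dz": 0,"claw": -1},
  {"ax": 0.02,"ay": -4.82,"az": 1.03,"dx": 0,"dy": 0,"dz": 0,"claw": -1},
  {"ax": 0.02,"ay": -4.82,"az": 1.03,"dx": 0,"dy": 0,"dz": 0,"claw": -1},
  {"ax": 0.02,"ay": -4.82,"az": 1.03,"dx": 0,"dy": 0,"dz": 0,"claw": -1},
  {"ax": 0.02,"ay": -4.82,"az": 1.03,"dx": 0,"dy": 0,"dz": 0,"claw": -1},
  {"ax": 0.02,"ay": -4.82,"az": 1.03,"dx": 0,"dy": 0,"dz": 0,"claw": -1},
])

```text
t: 40.43
position: [0.519, 0.0212, 0.2489]
tool_rot: [3.133, 1.05, 1.712]
force: [-0.3, -0.3, -0.1]
gripper_width: 0.681
grasp_force: 63.9
```

Call:
step_arm([
  {"ax": 0,"ay": 0,"az": 0,"dx": 0.0189,"dy": -0.0019,"dz": -0.0202,"claw": -1},
  {"ax": 0,"ay": 0,"az": 0,"dx": 0.0189,"dy": -0.0019,"dz": -0.0202,"claw": -1},
  {"ax": 0,"ay": 0,"az": 0,"dx": 0.0189,"dy": -0.0019,"dz": -0.0202,"claw": -1},
  {"ax": 0,"ay": 0,"az": 0,"dx": 0.0189,"dy": -0.0019,"dz": -0.0202,"claw": -1},
  {"ax": 0,"ay": 0,"az": 0,"dx": 0.0189,"dy": -0.0019,"dz": -0.0202,"claw": -1},
  {"ax": 0,"ay": 0,"az": 0,"dx": 0.0189,"dy": -0.0019,"dz": -0.0202,"claw": -1},
  {"ax": 0,"ay": 0,"az": 0,"dx": 0.0189,"dy": -0.0019,"dz": -0.0202,"claw": -1},
  {"ax": 0,"ay": 0,"az": 0,"dx": 0.0189,"dy": -0.0019,"dz": -0.0202,"claw": -1},
])

```text
t: 41.1
position: [0.4715, 0.2329, 0.1981]
tool_rot: [3.139, 1.046, 1.716]
force: [0.5, 0.2, 0.2]
gripper_width: 0.676
grasp_force: 64.2
```

Call:
step_arm([
  {"ax": 0,"ay": 0,"az": 0,"dx": 0.022,"dy": 0,"dz": 0.0127,"claw": -1},
  {"ax": 0,"ay": 0,"az": 0,"dx": 0.022,"dy": 0,"dz": 0.0127,"claw": -1},
  {"ax": 0,"ay": 0,"az": 0,"dx": 0.022,"dy": 0,"dz": 0.0127,"claw": -1},
  {"ax": 0,"ay": 0,"az": 0,"dx": 0.022,"dy": 0,"dz": 0.0127,"claw": -1},
  {"ax": 0,"ay": 0,"az": 0,"dx": 0.018,"dy": 0,"dz": 0.0104,"claw": -1},
  {"ax": 0,"ay": 0,"az": 0,"dx": 0.012,"dy": 0,"dz": 0.0069,"claw": -1},
  {"ax": 0,"ay": 0,"az": 0,"dx": 0.01,"dy": 0,"dz": 0.0058,"claw": -1},
  {"ax": 0,"ay": 0,"az": 0,"dx": 0.006,"dy": 0,"dz": 0.0035,"claw": -1},
])

```text
t: 41.77
position: [0.4725, 0.2313, 0.0427]
tool_rot: [3.141, 1.047, 1.718]
force: [0.0, -0.5, 0.3]
gripper_width: 0.676
grasp_force: 64.2
```

```bash
python3 g.py | tail -1
```

```text
PP(now) turn [ 0.08 -0.    0.01] |0.1| then shift [0.006  0.0008 0.004 ] |0.007| -> p [0.4734 0.2309 0.0355]
```

Call:
step_arm([
  {"ax": 0,"ay": 0,"az": 0,"dx": 0.003,"dy": 0.0004,"dz": 0.002,"claw": -1},
  {"ax": 0,"ay": 0,"az": 0,"dx": 0.003,"dy": 0.0004,"dz": 0.002,"claw": -1},
  {"ax": 0,"ay": 0,"az": 0,"dx": 0,"dy": 0,"dz": 0,"claw": -1},
  {"ax": 0,"ay": 0,"az": 0,"dx": 0,"dy": 0,"dz": 0,"claw": 0.65},
  {"ax": 0,"ay": 0,"az": 0,"dx": 0,"dy": 0,"dz": 0,"claw": 0.65},
  {"ax": 0,"ay": 0,"az": 0,"dx": 0,"dy": 0,"dz": 0,"claw": 0.65},
  {"ax": 0,"ay": 0,"az": 0,"dx": 0,"dy": 0,"dz": 0,"claw": 0.65},
  {"ax": 0,"ay": 0,"az": 0,"dx": 0,"dy": 0,"dz": 0,"claw": 0.65},
])

```text
t: 42.43
position: [0.4736, 0.2307, 0.0365]
tool_rot: [3.14, 1.047, 1.717]
force: [-0.3, 0.8, 0.7]
gripper_width: 0.822
grasp_force: 0.0
```

Call:
step_arm([
  {"ax": 0,"ay": 0,"az": 0,"dx": -0.0181,"dy": 0,"dz": -0.0105,"claw": 0.65},
  {"ax": 0,"ay": 0,"az": 0,"dx": -0.0181,"dy": 0,"dz": -0.0105,"claw": 0.65},
  {"ax": 0,"ay": 0,"az": 0,"dx": -0.0181,"dy": 0,"dz": -0.0105,"claw": 0.65},
  {"ax": 0,"ay": 0,"az": 0,"dx": -0.0181,"dy": 0,"dz": -0.0105,"claw": 0.65},
  {"ax": 0,"ay": 0,"az": 0,"dx": -0.0181,"dy": 0,"dz": -0.0105,"claw": 0.65},
  {"ax": 0,"ay": 0,"az": 0,"dx": -0.0181,"dy": 0,"dz": -0.0105,"claw": 0.65},
  {"ax": 0,"ay": 0,"az": 0,"dx": -0.0181,"dy": 0,"dz": -0.0105,"claw": 0.65},
  {"ax": 0,"ay": 0,"az": 0,"dx": -0.0181,"dy": 0,"dz": -0.0105,"claw": 0.65},
])

```text
t: 43.1
position: [0.4733, 0.231, 0.2048]
tool_rot: [3.14, 1.047, 1.718]
force: [-0.0, 0.6, 0.2]
gripper_width: 0.826
grasp_force: 0.0
```

Call:
step_arm([
  {"ax": 0,"ay": 0,"az": 0,"dx": -0.0189,"dy": 0.0019,"dz": 0.0202,"claw": 1},
  {"ax": 0,"ay": 0,"az": 0,"dx": -0.0189,"dy": 0.0019,"dz": 0.0202,"claw": 1},
  {"ax": 0,"ay": 0,"az": 0,"dx": -0.0189,"dy": 0.0019,"dz": 0.0202,"claw": 1},
  {"ax": 0,"ay": 0,"az": 0,"dx": -0.0189,"dy": 0.0019,"dz": 0.0202,"claw": 1},
  {"ax": 0,"ay": 0,"az": 0,"dx": -0.0189,"dy": 0.0019,"dz": 0.0202,"claw": 1},
  {"ax": 0,"ay": 0,"az": 0,"dx": -0.0189,"dy": 0.0019,"dz": 0.0202,"claw": 1},
  {"ax": 0,"ay": 0,"az": 0,"dx": -0.0189,"dy": 0.0019,"dz": 0.0202,"claw": 1},
  {"ax": 0,"ay": 0,"az": 0,"dx": -0.0189,"dy": 0.0019,"dz": 0.0202,"claw": 1},
])

```text
t: 43.77
position: [0.5202, 0.0188, 0.2543]
tool_rot: [3.14, 1.047, 1.718]
force: [1.6, -0.0, -0.0]
gripper_width: 0.999
grasp_force: 0.0
```

```bash
python3 - <<'E'
from h import *
print(tiles(grab_frame('top')))
E
python3 p4.py .443 -.272 63 .092 .016
```

```text
[(443, -271, 56, 40, -27)]
   ik err 6.7e-23 [-0.66  0.32  1.69  0.98  1.48 -0.47]
   ik err 1.1e-27 [-1.2   0.61  1.36  0.71  1.88 -0.77]
   ik err 6.1e-19 [-1.14  0.87  1.55  0.72  1.51 -1.02]
toHI turn [  1.29 112.72  42.04] |120.3| then shift [-0.233   0.061  -0.2564] |0.352| -> p [ 0.4201 -0.317   0.2   ]
toPRE turn [0. 0. 0.] |0.0| then shift [-0.1337  0.      0.0868] |0.159| -> p [ 0.4201 -0.317   0.0406]
toPICK turn [0. 0. 0.] |0.0| then shift [-0.    0.    0.06] |0.060| -> p [ 0.4429 -0.2721  0.0079]
tile angle 117.0 body low 0.037749740765049625 green to fall 0.8910065241883679
   ik err 3.1e-25 [-1.14  0.71  1.51  0.72  1.65 -0.9 ]
   ik err 8.6e-29 [-0.65  0.33  1.71  0.98  1.46 -0.48]
   ik err 3.9e-20 [ 0.24  0.48  1.49 -1.05  1.46  0.39]
   ik err 2.0e-29 [ 0.69  0.72  1.17 -0.88  1.84  0.56]
   ik err 3.5e-20 [ 0.69  0.92  1.26 -0.84  1.64  0.79]
lift turn [0. 0. 0.] |0.0| then shift [ 0.0772  0.     -0.0502] |0.092| -> p [ 0.4429 -0.2721  0.1   ]
mid turn [0. 0. 0.] |0.0| then shift [ 0.2866 -0.064   0.1659] |0.337| -> p [0.52 0.02 0.25]
toHP turn [  -1.1  -112.66  -42.15] |120.3| then shift [ 0.1785 -0.0153 -0.2092] |0.275| -> p [0.4653 0.2853 0.2   ]
down turn [0. 0. 0.] |0.0| then shift [0.1399 0.     0.0808] |0.162| -> p [0.4653 0.2853 0.0385]
```

Call:
step_arm([
  {"ax": 0.05,"ay": 4.7,"az": 1.75,"dx": 0,"dy": 0,"dz": 0,"claw": 1},
  {"ax": 0.05,"ay": 4.7,"az": 1.75,"dx": 0,"dy": 0,"dz": 0,"claw": 1},
  {"ax": 0.05,"ay": 4.7,"az": 1.75,"dx": 0,"dy": 0,"dz": 0,"claw": 1},
  {"ax": 0.05,"ay": 4.7,"az": 1.75,"dx": 0,"dy": 0,"dz": 0,"claw": 1},
  {"ax": 0.05,"ay": 4.7,"az": 1.75,"dx": 0,"dy": 0,"dz": 0,"claw": 1},
  {"ax": 0.05,"ay": 4.7,"az": 1.75,"dx": 0,"dy": 0,"dz": 0,"claw": 1},
  {"ax": 0.05,"ay": 4.7,"az": 1.75,"dx": 0,"dy": 0,"dz": 0,"claw": 1},
  {"ax": 0.05,"ay": 4.7,"az": 1.75,"dx": 0,"dy": 0,"dz": 0,"claw": 1},
])

```text
t: 44.48
position: [0.5202, 0.0203, 0.2544]
tool_rot: [2.977, 0.365, 1.472]
force: [-1.2, 0.3, 0.1]
gripper_width: 1.0
grasp_force: 0.0
```

Call:
step_arm([
  {"ax": 0.05,"ay": 4.7,"az": 1.75,"dx": 0,"dy": 0,"dz": 0,"claw": 1},
  {"ax": 0.05,"ay": 4.7,"az": 1.75,"dx": 0,"dy": 0,"dz": 0,"claw": 1},
  {"ax": 0.05,"ay": 4.7,"az": 1.75,"dx": 0,"dy": 0,"dz": 0,"claw": 1},
  {"ax": 0.05,"ay": 4.7,"az": 1.75,"dx": 0,"dy": 0,"dz": 0,"claw": 1},
  {"ax": 0.05,"ay": 4.7,"az": 1.75,"dx": 0,"dy": 0,"dz": 0,"claw": 1},
  {"ax": 0.05,"ay": 4.7,"az": 1.75,"dx": 0,"dy": 0,"dz": 0,"claw": 1},
  {"ax": 0.05,"ay": 4.7,"az": 1.75,"dx": 0,"dy": 0,"dz": 0,"claw": 1},
  {"ax": 0.05,"ay": 4.7,"az": 1.75,"dx": 0,"dy": 0,"dz": 0,"claw": 1},
])

```text
t: 45.15
position: [0.5202, 0.0201, 0.2544]
tool_rot: [2.981, -0.323, 1.339]
force: [-0.0, 1.2, -0.3]
gripper_width: 1.001
grasp_force: 0.0
```

Call:
step_arm([
  {"ax": 0.05,"ay": 4.7,"az": 1.75,"dx": 0,"dy": 0,"dz": 0,"claw": 1},
  {"ax": 0.05,"ay": 4.7,"az": 1.75,"dx": 0,"dy": 0,"dz": 0,"claw": 1},
  {"ax": 0.05,"ay": 4.7,"az": 1.75,"dx": 0,"dy": 0,"dz": 0,"claw": 1},
  {"ax": 0.05,"ay": 4.7,"az": 1.75,"dx": 0,"dy": 0,"dz": 0,"claw": 1},
  {"ax": 0.05,"ay": 4.7,"az": 1.75,"dx": 0,"dy": 0,"dz": 0,"claw": 1},
  {"ax": 0.05,"ay": 4.7,"az": 1.75,"dx": 0,"dy": 0,"dz": 0,"claw": 1},
  {"ax": 0.05,"ay": 4.7,"az": 1.75,"dx": 0,"dy": 0,"dz": 0,"claw": 1},
  {"ax": 0.05,"ay": 4.7,"az": 1.75,"dx": 0,"dy": 0,"dz": 0,"claw": 1},
])

```text
t: 45.82
position: [0.5202, 0.0199, 0.2542]
tool_rot: [-3.139, -1.0, 1.1]
force: [0.3, 0.3, 0.2]
gripper_width: 1.0
grasp_force: 0.0
```

Call:
step_arm([
  {"ax": 0,"ay": 0,"az": 0,"dx": -0.0146,"dy": 0.0038,"dz": -0.016,"claw": 1},
  {"ax": 0,"ay": 0,"az": 0,"dx": -0.0146,"dy": 0.0038,"dz": -0.016,"claw": 1},
  {"ax": 0,"ay": 0,"az": 0,"dx": -0.0146,"dy": 0.0038,"dz": -0.016,"claw": 1},
  {"ax": 0,"ay": 0,"az": 0,"dx": -0.0146,"dy": 0.0038,"dz": -0.016,"claw": 1},
  {"ax": 0,"ay": 0,"az": 0,"dx": -0.0146,"dy": 0.0038,"dz": -0.016,"claw": 1},
  {"ax": 0,"ay": 0,"az": 0,"dx": -0.0146,"dy": 0.0038,"dz": -0.016,"claw": 1},
  {"ax": 0,"ay": 0,"az": 0,"dx": -0.0146,"dy": 0.0038,"dz": -0.016,"claw": 1},
  {"ax": 0,"ay": 0,"az": 0,"dx": -0.0146,"dy": 0.0038,"dz": -0.016,"claw": 1},
])

```text
t: 46.48
position: [0.4698, -0.1471, 0.2252]
tool_rot: [-3.139, -0.996, 1.101]
force: [0.4, 0.3, 0.1]
gripper_width: 1.004
grasp_force: 0.0
```

Call:
step_arm([
  {"ax": 0,"ay": 0,"az": 0,"dx": -0.0146,"dy": 0.0038,"dz": -0.016,"claw": 1},
  {"ax": 0,"ay": 0,"az": 0,"dx": -0.0146,"dy": 0.0038,"dz": -0.016,"claw": 1},
  {"ax": 0,"ay": 0,"az": 0,"dx": -0.0146,"dy": 0.0038,"dz": -0.016,"claw": 1},
  {"ax": 0,"ay": 0,"az": 0,"dx": -0.0146,"dy": 0.0038,"dz": -0.016,"claw": 1},
  {"ax": 0,"ay": 0,"az": 0,"dx": -0.0146,"dy": 0.0038,"dz": -0.016,"claw": 1},
  {"ax": 0,"ay": 0,"az": 0,"dx": -0.0146,"dy": 0.0038,"dz": -0.016,"claw": 1},
  {"ax": 0,"ay": 0,"az": 0,"dx": -0.0146,"dy": 0.0038,"dz": -0.016,"claw": 1},
  {"ax": 0,"ay": 0,"az": 0,"dx": -0.0146,"dy": 0.0038,"dz": -0.016,"claw": 1},
])

```text
t: 47.15
position: [0.4199, -0.3133, 0.1966]
tool_rot: [-3.139, -0.996, 1.101]
force: [0.9, -0.5, 0.2]
gripper_width: 0.997
grasp_force: 0.0
```

```bash
python3 n.py .443 -.272 63;python3 -c "
from h import *
print(tiles(grab_frame('top')))"
```

```text
PICK(now) turn [-0.24 -0.08  0.05] |0.3| then shift [-0.1326  0.0018  0.1423] |0.195| -> p [ 0.4429 -0.2721  0.0079]
wrist [(443, -274, 55, 36, -27)]
[(443, -271, 56, 40, -27)]
```

Call:
step_arm([
  {"ax": 0,"ay": 0,"az": 0,"dx": -0.0166,"dy": 0.0002,"dz": 0.0104,"claw": 1},
  {"ax": 0,"ay": 0,"az": 0,"dx": -0.0166,"dy": 0.0002,"dz": 0.0104,"claw": 1},
  {"ax": 0,"ay": 0,"az": 0,"dx": -0.0166,"dy": 0.0002,"dz": 0.0104,"claw": 1},
  {"ax": 0,"ay": 0,"az": 0,"dx": -0.0166,"dy": 0.0002,"dz": 0.0104,"claw": 1},
  {"ax": 0,"ay": 0,"az": 0,"dx": -0.0166,"dy": 0.0002,"dz": 0.0104,"claw": 1},
  {"ax": 0,"ay": 0,"az": 0,"dx": -0.0166,"dy": 0.0002,"dz": 0.0104,"claw": 1},
  {"ax": 0,"ay": 0,"az": 0,"dx": -0.0166,"dy": 0.0002,"dz": 0.0104,"claw": 1},
  {"ax": 0,"ay": 0,"az": 0,"dx": -0.0142,"dy": 0.0002,"dz": 0.009,"claw": 1},
])

```text
t: 47.92
position: [0.4208, -0.3142, 0.042]
tool_rot: [-3.138, -0.997, 1.101]
force: [-0.2, -0.7, 0.0]
gripper_width: 1.003
grasp_force: 0.0
```

```bash
python3 n.py .443 -.272 63
```

```text
PICK(now) turn [-0.28 -0.1   0.05] |0.3| then shift [-0.0027  0.0006  0.0584] |0.059| -> p [ 0.4429 -0.2721  0.0079]
wrist [(443, -273, 55, 38, -27)]
```

Call:
step_arm([
  {"ax": 0,"ay": 0,"az": 0,"dx": -0.0004,"dy": 0.0001,"dz": 0.009,"claw": 1},
  {"ax": 0,"ay": 0,"az": 0,"dx": -0.0004,"dy": 0.0001,"dz": 0.009,"claw": 1},
  {"ax": 0,"ay": 0,"az": 0,"dx": -0.0004,"dy": 0.0001,"dz": 0.009,"claw": 1},
  {"ax": 0,"ay": 0,"az": 0,"dx": -0.0004,"dy": 0.0001,"dz": 0.009,"claw": 1},
  {"ax": 0,"ay": 0,"az": 0,"dx": -0.0004,"dy": 0.0001,"dz": 0.008,"claw": 1},
  {"ax": 0,"ay": 0,"az": 0,"dx": -0.0004,"dy": 0.0001,"dz": 0.007,"claw": 1},
  {"ax": 0,"ay": 0,"az": 0,"dx": -0.0004,"dy": 0,"dz": 0.005,"claw": 1},
  {"ax": 0,"ay": 0,"az": 0,"dx": 0,"dy": 0,"dz": 0.0025,"claw": 1},
])

```text
t: 48.63
position: [0.4428, -0.272, 0.0084]
tool_rot: [-3.138, -0.997, 1.101]
force: [0.3, -1.1, -0.2]
gripper_width: 1.005
grasp_force: 0.0
```

Call:
step_arm([
  {"ax": 0,"ay": 0,"az": 0,"dx": 0,"dy": 0,"dz": 0,"claw": -1},
  {"ax": 0,"ay": 0,"az": 0,"dx": 0,"dy": 0,"dz": 0,"claw": -1},
  {"ax": 0,"ay": 0,"az": 0,"dx": 0,"dy": 0,"dz": 0,"claw": -1},
  {"ax": 0,"ay": 0,"az": 0,"dx": 0,"dy": 0,"dz": 0,"claw": -1},
  {"ax": 0,"ay": 0,"az": 0,"dx": 0,"dy": 0,"dz": 0,"claw": -1},
  {"ax": 0,"ay": 0,"az": 0,"dx": 0,"dy": 0,"dz": 0,"claw": -1},
  {"ax": 0,"ay": 0,"az": 0,"dx": 0,"dy": 0,"dz": 0,"claw": -1},
  {"ax": 0,"ay": 0,"az": 0,"dx": 0,"dy": 0,"dz": 0,"claw": -1},
])

```text
t: 49.3
position: [0.4426, -0.2733, 0.0091]
tool_rot: [-3.141, -0.996, 1.102]
force: [-1.0, -2.2, 5.1]
gripper_width: 0.675
grasp_force: 64.0
```

Call:
step_arm([
  {"ax": 0,"ay": 0,"az": 0,"dx": 0.005,"dy": 0,"dz": -0.003,"claw": -1},
  {"ax": 0,"ay": 0,"az": 0,"dx": 0.01,"dy": 0,"dz": -0.0065,"claw": -1},
  {"ax": 0,"ay": 0,"az": 0,"dx": 0.0104,"dy": 0,"dz": -0.0068,"claw": -1},
  {"ax": 0,"ay": 0,"az": 0,"dx": 0.0104,"dy": 0,"dz": -0.0068,"claw": -1},
  {"ax": 0,"ay": 0,"az": 0,"dx": 0.0104,"dy": 0,"dz": -0.0068,"claw": -1},
  {"ax": 0,"ay": 0,"az": 0,"dx": 0.0104,"dy": 0,"dz": -0.0068,"claw": -1},
  {"ax": 0,"ay": 0,"az": 0,"dx": 0.0104,"dy": 0,"dz": -0.0068,"claw": -1},
  {"ax": 0,"ay": 0,"az": 0,"dx": 0.0104,"dy": 0,"dz": -0.0068,"claw": -1},
])

```text
t: 49.97
position: [0.4426, -0.2729, 0.1025]
tool_rot: [-3.14, -0.996, 1.102]
force: [0.9, 0.6, -0.1]
gripper_width: 0.682
grasp_force: 63.8
```

```bash
python3 g.py
```

```text
mid turn [0. 0. 0.] |0.0| then shift [ 0.2849 -0.063   0.1686] |0.337| -> p [0.52 0.02 0.25]
turn@mid->HP turn [  -1.14 -112.8   -41.9 ] |120.3| then shift [ 0.1785 -0.0153 -0.2092] |0.275| -> p [0.4653 0.2853 0.2   ]
HP(now) turn [  -1.14 -112.8   -41.9 ] |120.3| then shift [ 0.19    0.104  -0.5242] |0.567| -> p [0.4653 0.2853 0.2   ]
PP(now) turn [  -1.14 -112.8   -41.9 ] |120.3| then shift [ 0.3299  0.104  -0.4434] |0.562| -> p [0.4653 0.2853 0.0385]
```

Call:
step_arm([
  {"ax": 0,"ay": 0,"az": 0,"dx": 0.0178,"dy": -0.0039,"dz": 0.0105,"claw": -1},
  {"ax": 0,"ay": 0,"az": 0,"dx": 0.0178,"dy": -0.0039,"dz": 0.0105,"claw": -1},
  {"ax": 0,"ay": 0,"az": 0,"dx": 0.0178,"dy": -0.0039,"dz": 0.0105,"claw": -1},
  {"ax": 0,"ay": 0,"az": 0,"dx": 0.0178,"dy": -0.0039,"dz": 0.0105,"claw": -1},
  {"ax": 0,"ay": 0,"az": 0,"dx": 0.0178,"dy": -0.0039,"dz": 0.0105,"claw": -1},
  {"ax": 0,"ay": 0,"az": 0,"dx": 0.0178,"dy": -0.0039,"dz": 0.0105,"claw": -1},
  {"ax": 0,"ay": 0,"az": 0,"dx": 0.0178,"dy": -0.0039,"dz": 0.0105,"claw": -1},
  {"ax": 0,"ay": 0,"az": 0,"dx": 0.0178,"dy": -0.0039,"dz": 0.0105,"claw": -1},
])

```text
t: 50.63
position: [0.4816, -0.1259, 0.1761]
tool_rot: [-3.139, -0.996, 1.102]
force: [-0.1, 0.1, -0.7]
gripper_width: 0.676
grasp_force: 63.8
```

Call:
step_arm([
  {"ax": 0,"ay": 0,"az": 0,"dx": 0.0178,"dy": -0.0039,"dz": 0.0105,"claw": -1},
  {"ax": 0,"ay": 0,"az": 0,"dx": 0.0178,"dy": -0.0039,"dz": 0.0105,"claw": -1},
  {"ax": 0,"ay": 0,"az": 0,"dx": 0.0178,"dy": -0.0039,"dz": 0.0105,"claw": -1},
  {"ax": 0,"ay": 0,"az": 0,"dx": 0.0178,"dy": -0.0039,"dz": 0.0105,"claw": -1},
  {"ax": 0,"ay": 0,"az": 0,"dx": 0.0178,"dy": -0.0039,"dz": 0.0105,"claw": -1},
  {"ax": 0,"ay": 0,"az": 0,"dx": 0.0178,"dy": -0.0039,"dz": 0.0105,"claw": -1},
  {"ax": 0,"ay": 0,"az": 0,"dx": 0.0178,"dy": -0.0039,"dz": 0.0105,"claw": -1},
  {"ax": 0,"ay": 0,"az": 0,"dx": 0.0178,"dy": -0.0039,"dz": 0.0105,"claw": -1},
])

```text
t: 51.3
position: [0.5203, 0.0203, 0.2501]
tool_rot: [-3.139, -0.997, 1.102]
force: [0.8, 0.3, -0.7]
gripper_width: 0.679
grasp_force: 63.8
```

Call:
step_arm([
  {"ax": -0.05,"ay": -4.7,"az": -1.75,"dx": 0,"dy": 0,"dz": 0,"claw": -1},
  {"ax": -0.05,"ay": -4.7,"az": -1.75,"dx": 0,"dy": 0,"dz": 0,"claw": -1},
  {"ax": -0.05,"ay": -4.7,"az": -1.75,"dx": 0,"dy": 0,"dz": 0,"claw": -1},
  {"ax": -0.05,"ay": -4.7,"az": -1.75,"dx": 0,"dy": 0,"dz": 0,"claw": -1},
  {"ax": -0.05,"ay": -4.7,"az": -1.75,"dx": 0,"dy": 0,"dz": 0,"claw": -1},
  {"ax": -0.05,"ay": -4.7,"az": -1.75,"dx": 0,"dy": 0,"dz": 0,"claw": -1},
  {"ax": -0.05,"ay": -4.7,"az": -1.75,"dx": 0,"dy": 0,"dz": 0,"claw": -1},
  {"ax": -0.05,"ay": -4.7,"az": -1.75,"dx": 0,"dy": 0,"dz": 0,"claw": -1},
])

```text
t: 51.97
position: [0.5201, 0.0192, 0.25]
tool_rot: [2.98, -0.315, 1.34]
force: [-0.1, 0.1, -1.2]
gripper_width: 0.673
grasp_force: 63.9
```

Call:
step_arm([
  {"ax": -0.05,"ay": -4.7,"az": -1.75,"dx": 0,"dy": 0,"dz": 0,"claw": -1},
  {"ax": -0.05,"ay": -4.7,"az": -1.75,"dx": 0,"dy": 0,"dz": 0,"claw": -1},
  {"ax": -0.05,"ay": -4.7,"az": -1.75,"dx": 0,"dy": 0,"dz": 0,"claw": -1},
  {"ax": -0.05,"ay": -4.7,"az": -1.75,"dx": 0,"dy": 0,"dz": 0,"claw": -1},
  {"ax": -0.05,"ay": -4.7,"az": -1.75,"dx": 0,"dy": 0,"dz": 0,"claw": -1},
  {"ax": -0.05,"ay": -4.7,"az": -1.75,"dx": 0,"dy": 0,"dz": 0,"claw": -1},
  {"ax": -0.05,"ay": -4.7,"az": -1.75,"dx": 0,"dy": 0,"dz": 0,"claw": -1},
  {"ax": -0.05,"ay": -4.7,"az": -1.75,"dx": 0,"dy": 0,"dz": 0,"claw": -1},
])

```text
t: 52.63
position: [0.5201, 0.0193, 0.25]
tool_rot: [2.977, 0.373, 1.472]
force: [-0.7, -0.6, 0.2]
gripper_width: 0.675
grasp_force: 63.9
```

Call:
step_arm([
  {"ax": -0.05,"ay": -4.7,"az": -1.75,"dx": 0,"dy": 0,"dz": 0,"claw": -1},
  {"ax": -0.05,"ay": -4.7,"az": -1.75,"dx": 0,"dy": 0,"dz": 0,"claw": -1},
  {"ax": -0.05,"ay": -4.7,"az": -1.75,"dx": 0,"dy": 0,"dz": 0,"claw": -1},
  {"ax": -0.05,"ay": -4.7,"az": -1.75,"dx": 0,"dy": 0,"dz": 0,"claw": -1},
  {"ax": -0.05,"ay": -4.7,"az": -1.75,"dx": 0,"dy": 0,"dz": 0,"claw": -1},
  {"ax": -0.05,"ay": -4.7,"az": -1.75,"dx": 0,"dy": 0,"dz": 0,"claw": -1},
  {"ax": -0.05,"ay": -4.7,"az": -1.75,"dx": 0,"dy": 0,"dz": 0,"claw": -1},
  {"ax": -0.05,"ay": -4.7,"az": -1.75,"dx": 0,"dy": 0,"dz": 0,"claw": -1},
])

```text
t: 53.3
position: [0.5201, 0.0194, 0.2498]
tool_rot: [3.138, 1.051, 1.716]
force: [-0.1, 0.2, -0.7]
gripper_width: 0.676
grasp_force: 64.0
```

Call:
step_arm([
  {"ax": 0,"ay": 0,"az": 0,"dx": 0.0223,"dy": -0.0019,"dz": -0.0262,"claw": -1},
  {"ax": 0,"ay": 0,"az": 0,"dx": 0.0223,"dy": -0.0019,"dz": -0.0262,"claw": -1},
  {"ax": 0,"ay": 0,"az": 0,"dx": 0.0223,"dy": -0.0019,"dz": -0.0262,"claw": -1},
  {"ax": 0,"ay": 0,"az": 0,"dx": 0.0223,"dy": -0.0019,"dz": -0.0262,"claw": -1},
  {"ax": 0,"ay": 0,"az": 0,"dx": 0.0223,"dy": -0.0019,"dz": -0.0262,"claw": -1},
  {"ax": 0,"ay": 0,"az": 0,"dx": 0.0223,"dy": -0.0019,"dz": -0.0262,"claw": -1},
  {"ax": 0,"ay": 0,"az": 0,"dx": 0.0223,"dy": -0.0019,"dz": -0.0262,"claw": -1},
  {"ax": 0,"ay": 0,"az": 0,"dx": 0.0223,"dy": -0.0019,"dz": -0.0262,"claw": -1},
])

```text
t: 53.97
position: [0.4645, 0.2862, 0.1995]
tool_rot: [3.138, 1.047, 1.715]
force: [-0.1, -0.3, 0.1]
gripper_width: 0.672
grasp_force: 64.4
```

Call:
step_arm([
  {"ax": 0,"ay": 0,"az": 0,"dx": 0.022,"dy": 0,"dz": 0.0127,"claw": -1},
  {"ax": 0,"ay": 0,"az": 0,"dx": 0.022,"dy": 0,"dz": 0.0127,"claw": -1},
  {"ax": 0,"ay": 0,"az": 0,"dx": 0.022,"dy": 0,"dz": 0.0127,"claw": -1},
  {"ax": 0,"ay": 0,"az": 0,"dx": 0.022,"dy": 0,"dz": 0.0127,"claw": -1},
  {"ax": 0,"ay": 0,"az": 0,"dx": 0.018,"dy": 0,"dz": 0.0104,"claw": -1},
  {"ax": 0,"ay": 0,"az": 0,"dx": 0.012,"dy": 0,"dz": 0.0069,"claw": -1},
  {"ax": 0,"ay": 0,"az": 0,"dx": 0.008,"dy": 0,"dz": 0.0046,"claw": -1},
  {"ax": 0,"ay": 0,"az": 0,"dx": 0.004,"dy": 0,"dz": 0.0023,"claw": -1},
])

```text
t: 54.63
position: [0.4655, 0.2846, 0.0486]
tool_rot: [3.141, 1.048, 1.718]
force: [0.4, -0.0, -1.7]
gripper_width: 0.676
grasp_force: 64.5
```

```bash
python3 g.py | tail -1
```

```text
PP(now) turn [0.05 0.03 0.01] |0.1| then shift [ 0.0091 -0.      0.0044] |0.010| -> p [0.4653 0.2853 0.0385]
```

Call:
step_arm([
  {"ax": 0,"ay": 0,"az": 0,"dx": 0.004,"dy": 0,"dz": 0.0022,"claw": -1},
  {"ax": 0,"ay": 0,"az": 0,"dx": 0.004,"dy": 0,"dz": 0.0022,"claw": -1},
  {"ax": 0,"ay": 0,"az": 0,"dx": 0,"dy": 0,"dz": 0,"claw": -1},
  {"ax": 0,"ay": 0,"az": 0,"dx": 0,"dy": 0,"dz": 0,"claw": 0.65},
  {"ax": 0,"ay": 0,"az": 0,"dx": 0,"dy": 0,"dz": 0,"claw": 0.65},
  {"ax": 0,"ay": 0,"az": 0,"dx": 0,"dy": 0,"dz": 0,"claw": 0.65},
  {"ax": 0,"ay": 0,"az": 0,"dx": 0,"dy": 0,"dz": 0,"claw": 0.65},
  {"ax": 0,"ay": 0,"az": 0,"dx": 0,"dy": 0,"dz": 0,"claw": 0.65},
])

```text
t: 55.3
position: [0.4656, 0.2849, 0.0402]
tool_rot: [3.14, 1.047, 1.717]
force: [0.7, -0.6, 1.0]
gripper_width: 0.826
grasp_force: 0.0
```

Call:
step_arm([
  {"ax": 0,"ay": 0,"az": 0,"dx": -0.0181,"dy": 0,"dz": -0.0105,"claw": 0.65},
  {"ax": 0,"ay": 0,"az": 0,"dx": -0.0181,"dy": 0,"dz": -0.0105,"claw": 0.65},
  {"ax": 0,"ay": 0,"az": 0,"dx": -0.0181,"dy": 0,"dz": -0.0105,"claw": 0.65},
  {"ax": 0,"ay": 0,"az": 0,"dx": -0.0181,"dy": 0,"dz": -0.0105,"claw": 0.65},
  {"ax": 0,"ay": 0,"az": 0,"dx": -0.0181,"dy": 0,"dz": -0.0105,"claw": 0.65},
  {"ax": 0,"ay": 0,"az": 0,"dx": -0.0181,"dy": 0,"dz": -0.0105,"claw": 0.65},
  {"ax": 0,"ay": 0,"az": 0,"dx": -0.0181,"dy": 0,"dz": -0.0105,"claw": 0.65},
  {"ax": 0,"ay": 0,"az": 0,"dx": -0.0181,"dy": 0,"dz": -0.0105,"claw": 0.65},
])

```text
t: 55.97
position: [0.4652, 0.2851, 0.2085]
tool_rot: [3.141, 1.047, 1.718]
force: [0.1, 1.3, 0.5]
gripper_width: 0.827
grasp_force: 0.0
```

Run:
```python
from plan import *
p0,R0,o=cur()
# tool down, y along station x, above the bar at open
R=np.column_stack([[np.cos(th+np.pi/2),np.sin(th+np.pi/2),0],[np.cos(th),np.sin(th),0],[0,0,-1]])
b=np.r_[.6495,.2370,.2];m=p0.copy()
q=path(p0,R0,p0,R,o['joint_positions']);path(p0,R,b,R,q)
move('bar',b,R,p0,R0)
```

```text
ik err 5.9e-18 [ 0.33  0.39  1.35 -0.    1.4   0.19]
   ik err 3.3e-22 [0.18 0.66 0.9  0.   1.59 0.03]
bar turn [6.000e-02 6.001e+01 5.000e-02] |60.0| then shift [-0.0745  0.1753  0.0085] |0.191| -> p [0.6495 0.237  0.2   ]
```

Call:
step_arm([
  {"ax": 0,"ay": 3.75,"az": 0,"dx": 0,"dy": 0,"dz": 0,"claw": 0.5},
  {"ax": 0,"ay": 3.75,"az": 0,"dx": 0,"dy": 0,"dz": 0,"claw": 0.5},
  {"ax": 0,"ay": 3.75,"az": 0,"dx": 0,"dy": 0,"dz": 0,"claw": 0.5},
  {"ax": 0,"ay": 3.75,"az": 0,"dx": 0,"dy": 0,"dz": 0,"claw": 0.5},
  {"ax": 0,"ay": 3.75,"az": 0,"dx": 0,"dy": 0,"dz": 0,"claw": 0.5},
  {"ax": 0,"ay": 3.75,"az": 0,"dx": 0,"dy": 0,"dz": 0,"claw": 0.5},
  {"ax": 0,"ay": 3.75,"az": 0,"dx": 0,"dy": 0,"dz": 0,"claw": 0.5},
  {"ax": 0,"ay": 3.75,"az": 0,"dx": 0,"dy": 0,"dz": 0,"claw": 0.5},
])

```text
t: 56.63
position: [0.4653, 0.2853, 0.2077]
tool_rot: [3.14, 0.521, 1.718]
force: [-0.3, -0.2, -0.3]
gripper_width: 0.748
grasp_force: 0.0
```

Call:
step_arm([
  {"ax": 0,"ay": 3.75,"az": 0,"dx": 0,"dy": 0,"dz": 0,"claw": 0},
  {"ax": 0,"ay": 3.75,"az": 0,"dx": 0,"dy": 0,"dz": 0,"claw": 0},
  {"ax": 0,"ay": 3.75,"az": 0,"dx": 0,"dy": 0,"dz": 0,"claw": 0},
  {"ax": 0,"ay": 3.75,"az": 0,"dx": 0,"dy": 0,"dz": 0,"claw": 0},
  {"ax": 0,"ay": 3.75,"az": 0,"dx": 0,"dy": 0,"dz": 0,"claw": 0},
  {"ax": 0,"ay": 3.75,"az": 0,"dx": 0,"dy": 0,"dz": 0,"claw": 0},
  {"ax": 0,"ay": 3.75,"az": 0,"dx": 0,"dy": 0,"dz": 0,"claw": 0},
  {"ax": 0,"ay": 3.75,"az": 0,"dx": 0,"dy": 0,"dz": 0,"claw": 0},
])

```text
t: 57.3
position: [0.4653, 0.2852, 0.2078]
tool_rot: [3.14, -0.003, 1.719]
force: [0.2, -0.6, -0.0]
gripper_width: 0.502
grasp_force: 0.0
```

Call:
step_arm([
  {"ax": 0,"ay": 0,"az": 0,"dx": -0.0093,"dy": 0.0219,"dz": 0.001,"claw": 0},
  {"ax": 0,"ay": 0,"az": 0,"dx": -0.0093,"dy": 0.0219,"dz": 0.001,"claw": 0},
  {"ax": 0,"ay": 0,"az": 0,"dx": -0.0093,"dy": 0.0219,"dz": 0.001,"claw": 0},
  {"ax": 0,"ay": 0,"az": 0,"dx": -0.0093,"dy": 0.0219,"dz": 0.001,"claw": 0},
  {"ax": 0,"ay": 0,"az": 0,"dx": -0.0093,"dy": 0.0219,"dz": 0.001,"claw": 0},
  {"ax": 0,"ay": 0,"az": 0,"dx": -0.0093,"dy": 0.0219,"dz": 0.001,"claw": 0},
  {"ax": 0,"ay": 0,"az": 0,"dx": -0.0093,"dy": 0.0219,"dz": 0.001,"claw": 0},
  {"ax": 0,"ay": 0,"az": 0,"dx": -0.0093,"dy": 0.0219,"dz": 0.001,"claw": 0},
])

```text
t: 57.97
position: [0.6505, 0.237, 0.1994]
tool_rot: [3.141, 0.0, 1.719]
force: [-0.5, 0.7, 0.2]
gripper_width: 0.498
grasp_force: 0.0
```

Run:
```python
from h import *
g=grab_frame('wrist');save('w9',g)
f=grab_frame('top');print(tiles(f));cv2.imwrite('pics/t9.png',cv2.resize(f['image'][140:350,30:310,::-1],(800,600)))
o=sensors.get_obs();print(o['position'],o['tool_rot'])
hs=cv2.cvtColor(g['image'],cv2.COLOR_RGB2HSV);k=cv2.connectedComponentsWithStats(cv2.inRange(hs,(165,150,90),(179,255,255)))
for s,ce in zip(k[2][1:],k[3][1:]):
    if s[4]>150: print(s,onz(g,ce[0],ce[1],.056))
```

```text
[]
[0.65181734 0.23580876 0.19805926] [-3.14143039e+00  7.12309523e-04  1.71648226e+00]
[309 195  13  63 751] [0.64936345 0.23746039 0.056     ]
```

View pics/w9.png

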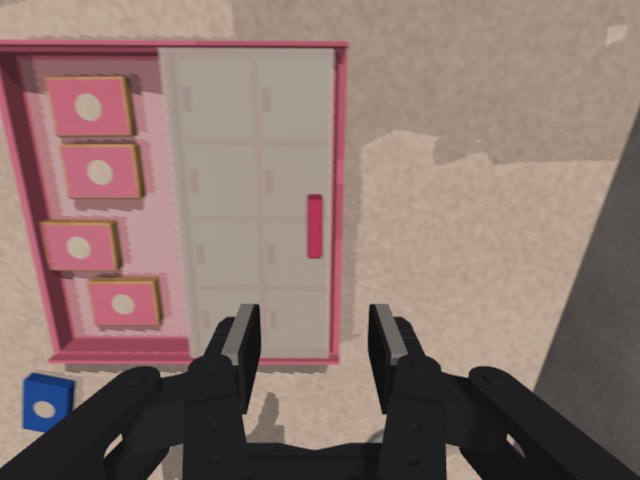

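All four tiles lie flat and pink side up in the well (dots at (88,107), (99,172), (78,247) and (123,304)). The cover is open and the bar at (315,226) is under the gripper, so I'll grip it and close.

Call:
step_arm([
  {"ax": 0,"ay": 0,"az": 0,"dx": 0,"dy": -0.0005,"dz": 0.026,"claw": 0},
  {"ax": 0,"ay": 0,"az": 0,"dx": 0,"dy": -0.0005,"dz": 0.026,"claw": 0},
  {"ax": 0,"ay": 0,"az": 0,"dx": 0,"dy": -0.0005,"dz": 0.026,"claw": 0},
  {"ax": 0,"ay": 0,"az": 0,"dx": 0,"dy": 0,"dz": 0.026,"claw": 0},
  {"ax": 0,"ay": 0,"az": 0,"dx": 0,"dy": 0,"dz": 0.026,"claw": 0},
  {"ax": 0,"ay": 0,"az": 0,"dx": 0,"dy": 0,"dz": 0.016,"claw": 0},
  {"ax": 0,"ay": 0,"az": 0,"dx": 0,"dy": 0,"dz": 0.01,"claw": 0},
  {"ax": 0,"ay": 0,"az": 0,"dx": 0,"dy": 0,"dz": 0.003,"claw": 0},
])

```text
t: 58.73
position: [0.6472, 0.2373, 0.039]
tool_rot: [-3.139, 0.0, 1.719]
force: [-0.7, 0.6, -0.8]
gripper_width: 0.501
grasp_force: 0.0
```

Call:
step_arm([
  {"ax": 0,"ay": 0,"az": 0,"dx": 0,"dy": 0,"dz": 0,"claw": -1},
  {"ax": 0,"ay": 0,"az": 0,"dx": 0,"dy": 0,"dz": 0,"claw": -1},
  {"ax": 0,"ay": 0,"az": 0,"dx": 0,"dy": 0,"dz": 0,"claw": -1},
  {"ax": 0,"ay": 0,"az": 0,"dx": 0,"dy": 0,"dz": 0,"claw": -1},
  {"ax": 0,"ay": 0,"az": 0,"dx": 0,"dy": 0,"dz": 0,"claw": -1},
  {"ax": 0,"ay": 0,"az": 0,"dx": 0,"dy": 0,"dz": 0,"claw": -1},
  {"ax": 0,"ay": 0,"az": 0,"dx": 0,"dy": 0,"dz": 0,"claw": -1},
  {"ax": 0,"ay": 0,"az": 0,"dx": 0,"dy": 0,"dz": 0,"claw": -1},
])

```text
t: 59.4
position: [0.6489, 0.2375, 0.0422]
tool_rot: [3.138, -0.0, 1.719]
force: [-1.3, 0.7, 7.2]
gripper_width: 0.123
grasp_force: 61.1
```

Call:
step_arm([
  {"ax": 0,"ay": 0,"az": 0,"dx": 0,"dy": -0.006,"dz": 0,"claw": -1},
  {"ax": 0,"ay": 0,"az": 0,"dx": 0,"dy": -0.012,"dz": 0,"claw": -1},
  {"ax": 0,"ay": 0,"az": 0,"dx": 0,"dy": -0.015,"dz": 0,"claw": -1},
  {"ax": 0,"ay": 0,"az": 0,"dx": 0,"dy": -0.016,"dz": 0,"claw": -1},
  {"ax": 0,"ay": 0,"az": 0,"dx": 0,"dy": -0.016,"dz": 0,"claw": -1},
  {"ax": 0,"ay": 0,"az": 0,"dx": 0,"dy": -0.016,"dz": 0,"claw": -1},
  {"ax": 0,"ay": 0,"az": 0,"dx": 0,"dy": -0.015,"dz": 0,"claw": -1},
  {"ax": 0,"ay": 0,"az": 0,"dx": 0,"dy": -0.015,"dz": 0,"claw": -1},
])

```text
t: 60.07
position: [0.5391, 0.2216, 0.0421]
tool_rot: [3.136, -0.001, 1.719]
force: [1.9, 4.4, 6.3]
gripper_width: 0.122
grasp_force: 61.2
```

Call:
step_arm([
  {"ax": 0,"ay": 0,"az": 0,"dx": 0,"dy": -0.006,"dz": 0,"claw": -1},
  {"ax": 0,"ay": 0,"az": 0,"dx": 0,"dy": -0.003,"dz": 0,"claw": -1},
  {"ax": 0,"ay": 0,"az": 0,"dx": 0,"dy": -0.001,"dz": 0,"claw": -1},
  {"ax": 0,"ay": 0,"az": 0,"dx": 0,"dy": -0.001,"dz": 0,"claw": -1},
  {"ax": 0,"ay": 0,"az": 0,"dx": 0,"dy": 0,"dz": 0,"claw": -1},
  {"ax": 0,"ay": 0,"az": 0,"dx": 0,"dy": 0,"dz": 0,"claw": -1},
  {"ax": 0,"ay": 0,"az": 0,"dx": 0,"dy": 0,"dz": 0,"claw": -1},
  {"ax": 0,"ay": 0,"az": 0,"dx": 0,"dy": 0,"dz": 0,"claw": -1},
])

```text
t: 60.73
position: [0.5286, 0.2201, 0.0421]
tool_rot: [3.137, -0.001, 1.719]
force: [-0.9, 3.7, 8.9]
gripper_width: 0.116
grasp_force: 61.5
```

Call:
step_arm([
  {"ax": 0,"ay": 0,"az": 0,"dx": 0,"dy": -0.001,"dz": 0,"claw": -1},
  {"ax": 0,"ay": 0,"az": 0,"dx": 0,"dy": -0.001,"dz": 0,"claw": -1},
  {"ax": 0,"ay": 0,"az": 0,"dx": 0,"dy": -0.001,"dz": 0,"claw": -1},
  {"ax": 0,"ay": 0,"az": 0,"dx": 0,"dy": 0,"dz": 0,"claw": -1},
  {"ax": 0,"ay": 0,"az": 0,"dx": 0,"dy": 0,"dz": 0,"claw": -1},
  {"ax": 0,"ay": 0,"az": 0,"dx": 0,"dy": 0,"dz": 0,"claw": -1},
  {"ax": 0,"ay": 0,"az": 0,"dx": 0,"dy": 0,"dz": 0,"claw": -1},
  {"ax": 0,"ay": 0,"az": 0,"dx": 0,"dy": 0,"dz": 0,"claw": -1},
])

```text
t: 61.4
position: [0.5268, 0.2198, 0.0421]
tool_rot: [3.134, -0.001, 1.718]
force: [3.5, 4.6, 4.9]
gripper_width: 0.123
grasp_force: 60.9
```

Call:
step_arm([
  {"ax": 0,"ay": 0,"az": 0,"dx": 0,"dy": -0.001,"dz": 0,"claw": -1},
  {"ax": 0,"ay": 0,"az": 0,"dx": 0,"dy": -0.001,"dz": 0,"claw": -1},
  {"ax": 0,"ay": 0,"az": 0,"dx": 0,"dy": 0,"dz": 0,"claw": -1},
  {"ax": 0,"ay": 0,"az": 0,"dx": 0,"dy": 0,"dz": 0,"claw": -1},
  {"ax": 0,"ay": 0,"az": 0,"dx": 0,"dy": 0,"dz": 0,"claw": -1},
  {"ax": 0,"ay": 0,"az": 0,"dx": 0,"dy": 0,"dz": 0,"claw": -1},
  {"ax": 0,"ay": 0,"az": 0,"dx": 0,"dy": 0,"dz": 0,"claw": -1},
  {"ax": 0,"ay": 0,"az": 0,"dx": 0,"dy": 0,"dz": 0,"claw": -1},
])

```text
t: 62.07
position: [0.5267, 0.2198, 0.0422]
tool_rot: [3.13, -0.002, 1.718]
force: [12.2, 7.3, -1.1]
gripper_width: 0.117
grasp_force: 60.3
```

The cover is at its stop: travel has ended and the force is rising. I'll release, lift and check.

Call:
step_arm([
  {"ax": 0,"ay": 0,"az": 0,"dx": 0,"dy": 0.001,"dz": 0,"claw": -1},
  {"ax": 0,"ay": 0,"az": 0,"dx": 0,"dy": 0,"dz": 0,"claw": -0.2},
  {"ax": 0,"ay": 0,"az": 0,"dx": 0,"dy": 0,"dz": 0,"claw": -0.2},
  {"ax": 0,"ay": 0,"az": 0,"dx": 0,"dy": 0,"dz": 0,"claw": -0.2},
  {"ax": 0,"ay": 0,"az": 0,"dx": 0,"dy": 0,"dz": 0,"claw": -0.2},
  {"ax": 0,"ay": 0,"az": 0,"dx": 0,"dy": 0,"dz": -0.02,"claw": -0.2},
  {"ax": 0,"ay": 0,"az": 0,"dx": 0,"dy": 0,"dz": -0.04,"claw": -0.2},
  {"ax": 0,"ay": 0,"az": 0,"dx": 0,"dy": 0,"dz": -0.04,"claw": -0.2},
])

```text
t: 62.73
position: [0.5226, 0.2184, 0.1406]
tool_rot: [-3.138, 0.0, 1.719]
force: [-0.1, -0.1, -0.8]
gripper_width: 0.399
grasp_force: 0.0
```

Call:
step_arm([
  {"ax": 0,"ay": 0,"az": 0,"dx": 0,"dy": 0,"dz": -0.03,"claw": 0},
  {"ax": 0,"ay": 0,"az": 0,"dx": 0,"dy": 0,"dz": -0.03,"claw": 0},
  {"ax": 0,"ay": 0,"az": 0,"dx": 0,"dy": 0,"dz": -0.02,"claw": 0},
  {"ax": 0,"ay": 0,"az": 0,"dx": 0,"dy": 0,"dz": 0,"claw": 0},
  {"ax": 0,"ay": 0,"az": 0,"dx": 0,"dy": 0,"dz": 0,"claw": 0},
  {"ax": 0,"ay": 0,"az": 0,"dx": 0,"dy": 0,"dz": 0,"claw": 0},
  {"ax": 0,"ay": 0,"az": 0,"dx": 0,"dy": 0,"dz": 0,"claw": 0},
  {"ax": 0,"ay": 0,"az": 0,"dx": 0,"dy": 0,"dz": 0,"claw": 0},
])

```text
t: 63.4
position: [0.5231, 0.2186, 0.2191]
tool_rot: [-3.14, 0.0, 1.719]
force: [0.2, -0.2, 0.8]
gripper_width: 0.497
grasp_force: 0.0
```

Run:
```python
from h import *
g=grab_frame('wrist');save('w10',g)
hs=cv2.cvtColor(g['image'],cv2.COLOR_RGB2HSV);k=cv2.connectedComponentsWithStats(cv2.inRange(hs,(165,150,90),(179,255,255)))
for s,ce in zip(k[2][1:],k[3][1:]):
    if s[4]>150: print(s,onz(g,ce[0],ce[1],.056))
```

```text
[424  89   9  23 157] [0.58978789 0.31924147 0.056     ]
[313 190  14  59 794] [0.52528244 0.22032851 0.056     ]
```

View pics/w10.png

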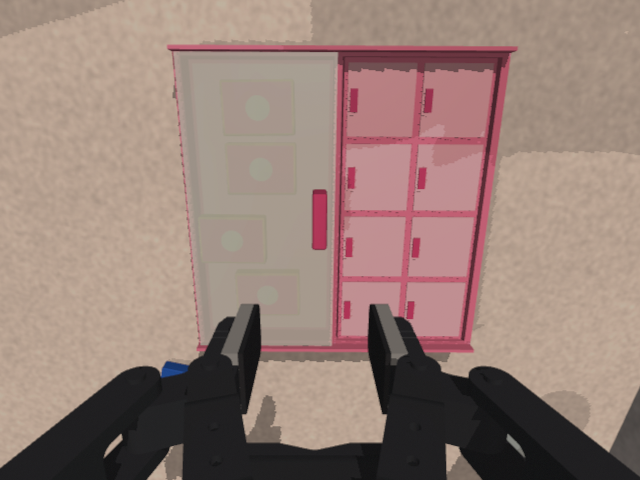

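The cover is shut over all four tiles, with the bar at (320,220) and a travel of about 0.124 m.

```bash
python3 -c "
from cell import job
print(job.hand_in())"
```

```text
the job is handed in; nothing more can be done
None
```

The job is handed in: all four mint-green tiles lie flat and pink side up in the station's well, and the cover is slid shut over them; the tumbler, hairbrush, dish and keys were left alone, and no verdict came back.

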